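# Change the thread bar on the stitching bench's thread stand

## Task

The thread on the stand has run out. Lift the bar with the two bare reels straight up out of the stand's U brackets, bring it out from under the guide rail and lay it fully down in both notches of the free wooden rest; then take the bar with the wound reels from the other rest and seat it fully down in both U brackets of the stand, either way round. Keep the bars level, lower them rather than letting them drop, never put them on the bench, let go of both at the end and leave the tub, the maul and the thread cone where they stand.

Things in the scene. Friction and masses are not known exactly. Their poses are not given: they have to be found in the camera images.
- stand: Thread stand, fixed: green base 110 (x) x 270 (y) x 15 mm, origin under its middle, y along the bar it holds, -x side towards the robot. Two dark open U brackets at y = +-78 mm: 8 mm thick, 17 mm wide (31 outside), flared to 28 mm (40 outside), tips 123 mm above the bench. A bar's axis must be above 130 mm to come clear.
- stand_seat (a point): Where the middle of a bar's axis lies when fully down in the stand: 105 mm above the bench, bar along the stand's y (8 mm play either way along y, 2 mm across).
- stand_rail (a point): Mid-length of the stand's green guide rail's axis: 12 mm thick, along y, 120 mm above the bar's seat and 20 mm beyond it (+x), on 12 mm posts at y = +-122 mm. It bars a gripper coming straight down: come from the robot's side, tool tilted 30 to 45 degrees, raise the bar at most 50 mm and carry it out and in level below the rail.
- rest_free: Low fixed pale wooden rest: base 70 (x) x 200 (y) x 10 mm, origin under its middle, y along the bar. Open U notches at y = +-78 mm: 8 mm thick, 17 mm wide, flared to 28 mm (40 outside), tips 57 mm above the bench; a bar's axis must be above 65 mm to clear. Empty at the start: the spent bar goes here.
- rest_free_seat (a point): Where the middle of a bar's axis lies when fully down in the free rest: 45 mm above the bench, bar along the rest's y (8 mm play either way along y, 2 mm across).
- rest_full: Low fixed pale wooden rest: base 70 (x) x 200 (y) x 10 mm, origin under its middle, y along the bar. Open U notches at y = +-78 mm: 8 mm thick, 17 mm wide, flared to 28 mm (40 outside), tips 57 mm above the bench; a bar's axis must be above 65 mm to clear. Holds the full bar at the start, axis 45 mm above the bench.
- spent_bar: Spent bar, about 200 g: steel rod along body y, 12 mm thick, 200 mm over black end knobs (22 mm across, last 10 mm of each end). Origin on the axis, mid-length. Two fixed reels, flanges 48 mm across, 28 to 62 mm either side of the middle; grip the bare rod between. Reels bare and white (20 mm cores). Balances at its middle. Starts in the stand.
- full_bar: Full bar, about 300 g: steel rod along body y, 12 mm thick, 200 mm over black end knobs (22 mm across, last 10 mm of each end). Origin on the axis, mid-length. Two fixed reels, flanges 48 mm across, 28 to 62 mm either side of the middle; grip the bare rod between. +y reel wound full, wine red (44 mm); -y reel less, orange (26 mm): balances 8 mm towards +y, so grip firmly.
- tub: Bystander: wine-red tub with white lid, 76 mm across, 53 mm high, origin under its middle. Not to be disturbed.
- maul: Bystander: maul standing on its white head (60 mm across, 90 mm high), wooden handle up to 195 mm, origin under its middle. Not to be disturbed.
- cone: Bystander: blue thread cone, 68 mm across at the foot, 125 mm high, origin under its middle. Not to be disturbed.
Mind the look-alikes: they are no part of the job. Leave any green or turquoise look-alike of the spent_bar alone. What is shaped like the full_bar but yellow is not meant.

How it is judged (in metres and radians):
On the way, in this order (a step that is already met when the one before it is completed fails the run):
1. the spent bar is lifted level, clear of both U brackets (axis over 135 mm above the bench, within 6 degrees of level), the full bar still in its rest (z of spent_bar in the frame of stand above 0.135 m and angle between spent_bar's own y axis and vertical between 1.4658 and 1.6758 rad and x of full_bar in the frame of rest_full between -0.006 and 0.006 m and y of full_bar in the frame of rest_full between -0.013 and 0.013 m and z of full_bar in the frame of rest_full between 0.04 and 0.049 m and angle between the y axis of full_bar and the y axis of rest_full, either way round below 0.06 rad), for 0.1 s.
2. the spent bar lies fully down in both notches of the free rest, released (x of spent_bar in the frame of rest_free between -0.006 and 0.006 m and y of spent_bar in the frame of rest_free between -0.013 and 0.013 m and z of spent_bar in the frame of rest_free between 0.04 and 0.049 m and angle between the y axis of spent_bar and the y axis of rest_free, either way round below 0.06 rad and contact force between spent_bar and the fingers below 0.1 N and linear speed of spent_bar below 0.03 m/s), for 0.2 s.
3. the full bar is lifted level, clear of both notches of its rest (axis over 75 mm, within 8 degrees of level) (z of full_bar in the frame of rest_full above 0.075 m and angle between full_bar's own y axis and vertical between 1.4308 and 1.7108 rad), for 0.1 s.
At the end, for the whole second after the job is handed in: The full bar lies fully down in both U brackets of the stand and the spent bar fully down in both notches of the rest that was free (each within 4 mm of its seated height, 6 mm across, 13 mm along, 3.4 degrees), both released and still (all of step 2 and x of full_bar in the frame of stand between -0.006 and 0.006 m and y of full_bar in the frame of stand between -0.013 and 0.013 m and z of full_bar in the frame of stand between 0.1 and 0.109 m and angle between the y axis of full_bar and the y axis of stand, either way round below 0.06 rad and contact force between full_bar and the fingers below 0.1 N and linear speed of full_bar below 0.03 m/s); the robot touches nothing.
It fails at once if a bar is tipped more than 20 degrees from level (not (angle between spent_bar's own y axis and vertical between 1.2218 and 1.9198 rad) or not (angle between full_bar's own y axis and vertical between 1.2218 and 1.9198 rad)).
It fails at once if a bar is put or dropped on the bench (its axis lower than 30 mm) (height (world z) of any of spent_bar, full_bar below 0.03 m).
It fails at once if a bar is let fall (faster than 0.6 m/s with no finger on it) ((linear speed of spent_bar above 0.6 m/s and contact force between spent_bar and the fingers below 0.1 N) or (linear speed of full_bar above 0.6 m/s and contact force between full_bar and the fingers below 0.1 N)).
It fails at once if the tub, maul or cone is moved more than 25 mm or tipped (distance of any of tub, maul, cone from where it was at the start of the episode above 0.025 m or angle between any of tub, maul, cone's own z axis and vertical above 0.3 rad).
It also fails if it takes over 64 s, if anything falls off the work surface, if the arm or the gripper's body presses on something with over 40 N, if the wrist force passes 120 N, or if a joint passes its speed limit or range.

## Robot

A 7-joint arm with a two-finger parallel gripper is mounted at the origin on the work surface. World frame = base frame: x ahead of the robot, y to its left, z up, the work surface at z = 0. Lengths are in mm, angles in rad, forces in N, time in s.
With the tool pointing down it reaches from about 425 to 875 mm from the base axis. Payload 9.9 kg.
Tool frame: the origin (TCP) lies midway between the tips of the shut fingers; the grasp point (between the pads) lies 19 mm behind it; z points along the fingers, y is the direction in which the jaws open and shut (so a half turn about z gives the same grasp; the last joint's range is limited). The gripper opens to 85 mm and grips with 20 to 120 N. Pads are 22 mm wide; open, the fingers measure 114 mm over their backs; the gripper's body (76 mm by 85 mm) begins 54 mm behind the grasp point. The pads swing forward as they close: fully open they stand 13 mm farther back than shut.
Start: joints at [-1.434, 0.576, 0.025, 1.437, -0.015, 1.129, -0.057], TCP at [147.824, 658.617, 205.489] pointing down, gripper open.
Joint ranges: [-2.76, 2.76], [-0.34, 2.15], [-1.52, 1.57], [0.19, 2.46], [-1.09, 4.23], [0.17, 1.99], [-2.82, 2.82]. Speed limits (rad/s): [2.22, 2.22, 3.01, 3.01, 3.14, 3.14, 3.14].

## Interface

Orientations are given as a unit quaternion [x, y, z, w].
In Python, from rig import * gives the robot as it stands.
- The arm moves only by the shell command python3 -m creep 'ROWS' [OPENING] [FORCE]. ROWS is JSON, a list of rows, each an object with "travel": the shift along the tool's x, y, z in m, a list of three; "spin": the turn about the tool's z in degrees. In form: [{"travel": [x, y, z], "spin": spin}, ...]. A call has 1 to 8 rows; each row is the pose to reach, as a shift and turn from the pose commanded when the call began, along the tool's axes at that moment; what a row does not reach only later rows make up. A row lasts 1/8 s, in which the tool goes at most 62.5 mm and 10.7 degrees, less where a joint would pass 70% of its speed; a pose out of reach is approached as far as the arm can. A call with a gripper value outside its range is refused whole. OPENING is the opening in per cent of the stroke, from 0 (shut) to 100 (fully open), set as the call begins (- or left out, the last holds). The fingers move at their own pace and stop on an object; FORCE is the grip in N (left out, the last holds). Time passes only in rows, so rows that repeat a pose let the fingers close. It gives the time, the measured TCP pose, the force and the opening at its end, in the units of the state.
- state(): the state, without advancing time (a new reading comes with each control period).
- grab_frame(name): name is "scene" or "side" or "wrist"; returns a dict with "color" (420x560x3 uint8, red, green, blue), "intrinsics" (3x3 intrinsics, pixels), "position" and "attitude" of the camera in the world; the wrist camera has in their place "tool_from_camera" (4x4, takes a point from camera to tool coordinates, whose origin is the TCP and whose axes are the flange's). Camera axes: x right, y up, looking along -z (the intrinsics and any distortion apply to the point x, -y, -z); pixel columns grow to the right and rows downward; lengths in mm; the calibration is good to about 2 mm. A picture is of the moment at which its call begins: read the wrist's pose just before it. There is no depth.
- finish_job(): hands the job in, once; it reports no verdict.
The state is a dict: "time": time; "qpos": joint angles; "dq": joint speeds; "joint_torque": joint torques, N m; "tcp_pos": TCP position; "tool_rot": TCP orientation; "ft_force": force on the tool from outside, world axes, zero at the start; "torque": the same for the moment, N m; "width": finger opening in mm.
Only numpy, scipy, OpenCV 4.12 (cv2) and the standard library are available. Lean on these libraries where they do the work, as an engineer would, in place of code of your own. Each camera call takes 0.05 s, during which the arm holds its last target.

## Working session

There is one attempt and no reset: what is moved stays moved. The work goes in short steps, Python scripts to look and compute and a shell command to move; the robot and the scene stay as the last step left them, time stands still between calls to the robot, and variables do not carry over. Pictures are saved under pics/ and viewed, and the job is handed in when it is done.

```bash
mkdir -p pics; ls; python3 - <<'E'
from rig import *
import cv2
s=state();print(s)
for n in("scene","side","wrist"):
    f=grab_frame(n);cv2.imwrite(f"pics/{n}0.png",f["color"][:,:,::-1]);print(n,{k:v for k,v in f.items() if k!="color"})
print(state()["time"])
E
```

```text
pics
{'time': 0.0, 'qpos': array([-1.43378457,  0.57652702,  0.02481555,  1.437928  , -0.01499024,
        1.12899235, -0.05650539]), 'dq': array([-0.00088765,  0.00010567,  0.00151438,  0.00122183,  0.00090978,
       -0.00240163,  0.00028549]), 'joint_torque': array([-4.28683325e-04, -7.65741563e+01,  2.25074597e+00, -2.85967398e+01,
        1.54971506e-02,  1.30752852e-02,  2.08706967e-05]), 'tcp_pos': array([147.71312274, 658.12226009, 204.63842259]), 'tool_rot': array([ 1.10153573e-01,  9.93914228e-01, -8.33683178e-04, -5.18242553e-05]), 'ft_force': array([-0.01937222, -0.54568546, -0.21728769]), 'torque': array([-0.01001995, -0.01369258,  0.02194891]), 'width': 85.28171597666747}
scene {'intrinsics': array([[451.40625832,   0.        , 291.59060338],
       [  0.        , 451.40625832, 215.27746297],
       [  0.        ,   0.        ,   1.        ]]), 'position': array([1230.8751384 ,  -17.16305822, 1025.2969633 ]), 'attitude': array([0.23116251, 0.26240269, 0.68400835, 0.64018848])}
side {'intrinsics': array([[444.99703963,   0.        , 280.53379018],
       [  0.        , 444.99703963, 204.84250827],
       [  0.        ,   0.        ,   1.        ]]), 'position': array([376.72663076, 666.39393995, 964.8070317 ]), 'attitude': array([-0.02660744,  0.36811462,  0.92832834, -0.04461124])}
wrist {'intrinsics': array([[345.94747226,   0.        , 278.46942127],
       [  0.        , 345.94747226, 210.86978284],
       [  0.        ,   0.        ,   1.        ]]), 'tool_from_camera': array([[-1.79372686e-04,  9.46713738e-01,  3.22076182e-01,
         8.32511186e+01],
       [ 9.99999983e-01,  1.79956454e-04,  2.79605768e-05,
        -7.25910940e-01],
       [-3.14890253e-05,  3.22076181e-01, -9.46713754e-01,
        -1.68225009e+02],
       [ 0.00000000e+00,  0.00000000e+00,  0.00000000e+00,
         1.00000000e+00]])}
0.15
```

View pics/scene0.png

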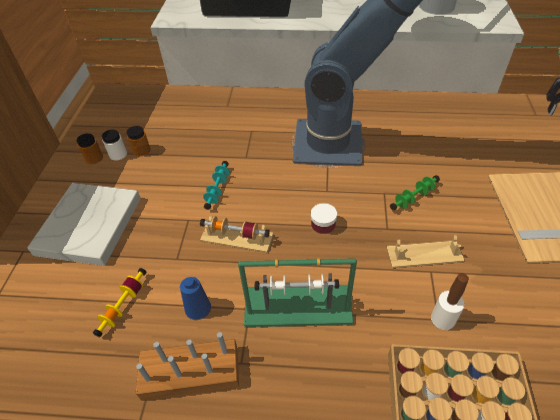

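View pics/side0.png

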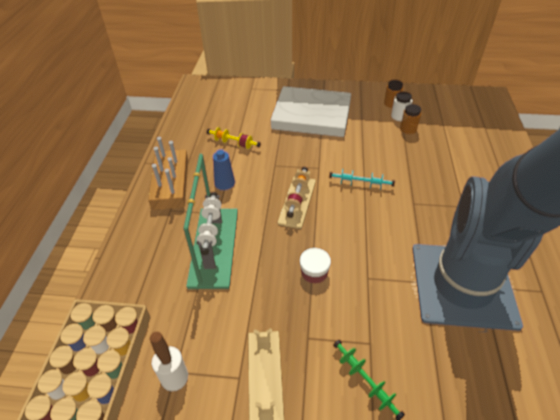

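View pics/wrist0.png

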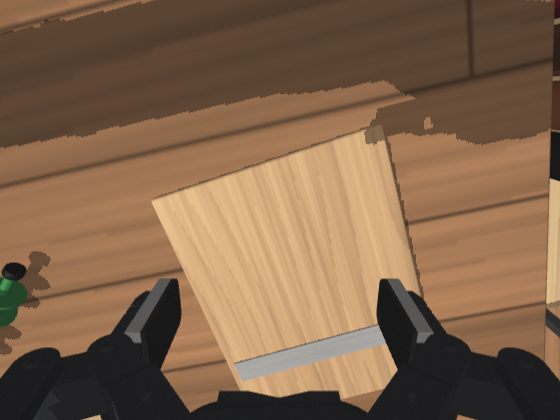

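The scene camera faces the robot. The stand sits around pixel (298,290), the full rest at (237,235), the free rest at (425,252), the tub at (323,217), the cone at (195,298) and the maul at (450,305). Next I'll zoom in to get accurate pixels.

```bash
cat > h.py <<'E'
import numpy as np, cv2
from scipy.spatial.transform import Rotation as R
CAM={'scene':(451.40625832,291.59060338,215.27746297,[1230.8751384,-17.16305822,1025.2969633],[0.23116251,0.26240269,0.68400835,0.64018848]),
'side':(444.99703963,280.53379018,204.84250827,[376.72663076,666.39393995,964.8070317],[-0.02660744,0.36811462,0.92832834,-0.04461124])}
def ray(c,u,v):
    f,cx,cy,p,q=CAM[c]; d=R.from_quat(q).apply([(u-cx)/f,-(v-cy)/f,-1]); return np.array(p),d/np.linalg.norm(d)
def plane(c,u,v,z):
    p,d=ray(c,u,v); return p+d*(z-p[2])/d[2]
def proj(c,X):
    f,cx,cy,p,q=CAM[c]; X=R.from_quat(q).inv().apply(np.asarray(X,float)-p); return cx+f*X[...,0]/-X[...,2], cy-f*X[...,1]/-X[...,2]
def tri(a,b):
    (p,d),(q,e)=ray('scene',*a),ray('side',*b)
    A=np.c_[d,-e]; t=np.linalg.lstsq(A,q-p,rcond=None)[0]; x,y=p+d*t[0],q+e*t[1]; return (x+y)/2,np.linalg.norm(x-y)
E
python3 - <<'E'
import cv2
def crop(n,x,y,w,h,k,o):
    a=cv2.imread(f"pics/{n}0.png")[y:y+h,x:x+w]; cv2.imwrite(f"pics/{o}.png",cv2.resize(a,None,fx=k,fy=k,interpolation=cv2.INTER_CUBIC))
crop("scene",180,190,190,145,4,"c1")
crop("scene",370,220,110,120,5,"c2")
crop("side",160,120,160,180,4*5/6.0,"c3") 
crop("side",140,300,170,120,4,"c4")
E
```

```text
(no output)
```

View pics/c1.png

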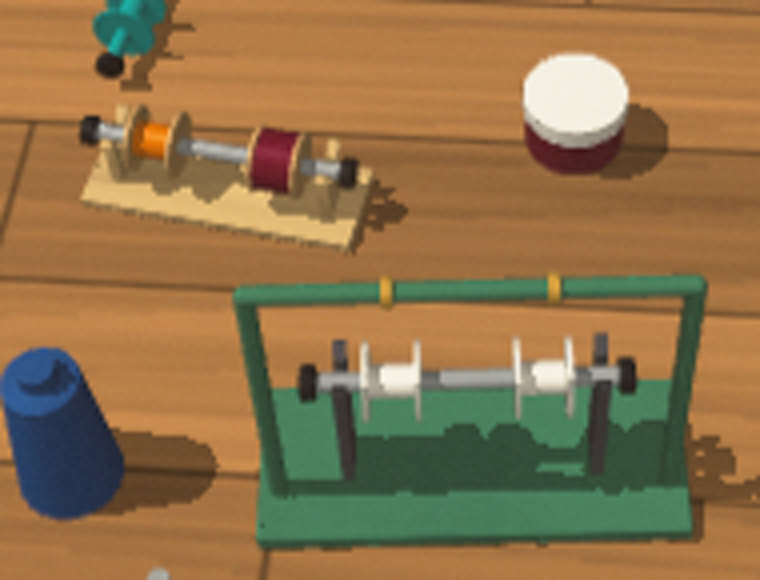

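View pics/c2.png

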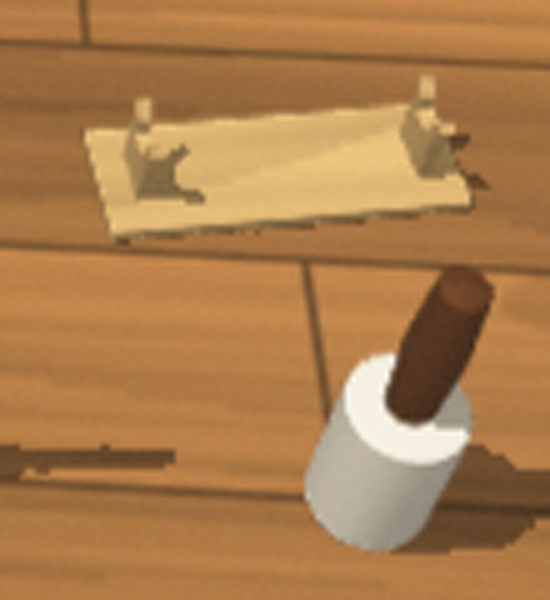

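View pics/c3.png

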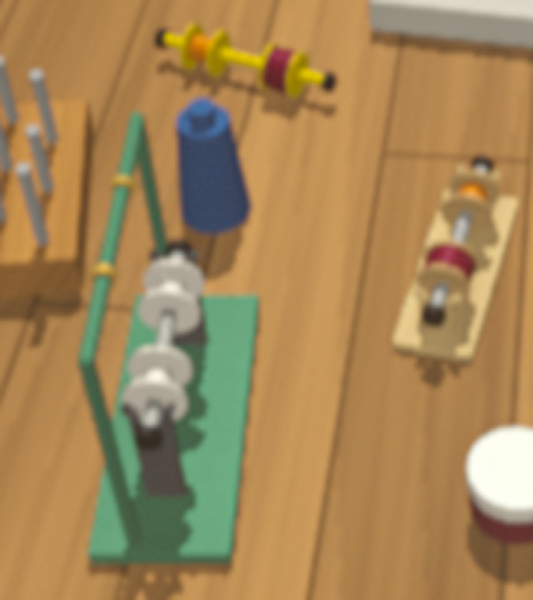

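View pics/c4.png

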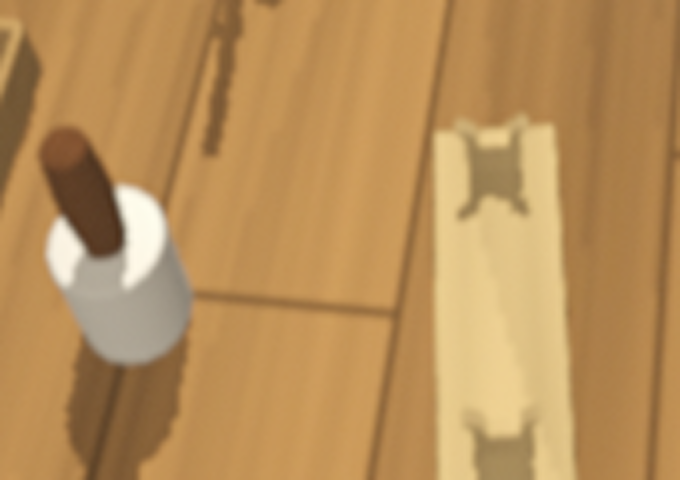

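```bash
python3 - <<'E'
from h import *
c1=lambda u,v:(180+u/4-.4,190+v/4-.4); c2=lambda u,v:(370+u/5-.4,220+v/5-.4); c3=lambda u,v:(160+u*.3-.35,120+v*.3-.35); c4=lambda u,v:(140+u/4-.4,300+v/4-.4)
np.set_printoptions(precision=1,suppress=True)
def rep(n,a,b,c,d,z):
    for X,Y in((a,c),(b,d)): print(n,*tri(X,Y))
    for cam,x,y in(('scene',a,b),('side',c,d)):
        P,Q=plane(cam,*x,z),plane(cam,*y,z); print('  ',cam,(P+Q)/2,np.linalg.norm(P-Q),np.degrees(np.arctan2(*(P-Q)[:2])))
rep('spent',c1(308,383),c1(628,376),c3(180,252),c3(150,432),105)
rep('full',c1(90,130),c1(347,172),c3(482,165),c3(434,313),45)
for l,p in dict(stand=[('side',c3(92,558)),('side',c3(230,558)),('side',c3(257,297)),('scene',c1(258,540)),('scene',c1(692,535))],).items():
    for cam,q in p: print(l,cam,plane(cam,*q,0 if cam=='scene' else 15))
print('rail',tri(c1(238,295),c3(137,118)),tri(c1(704,286),c3(90,357)))
for q in [(85,130),(112,234),(470,200),(430,103)]: print('free base top scene',plane('scene',*c2(*q),10))
for q in [(435,130),(553,125),(575,470),(437,470)]: print('free base side',plane('side',*c4(*q),10))
for q in [(82,200),(348,250),(375,180)]: print('fullrest base scene',plane('scene',*c1(*q),5))
print('tub',plane('scene',*c1(576,100),53),'maul top',plane('scene',*c2(467,290),195),'maulbase',plane('scene',*c2(365,550),0),'conetop',plane('scene',*c1(45,372),125), plane('side',*c3(203,115),125))
E
```

```text
spent [ 659.8 -161.3  102.1] 0.31457882572653545
spent [643.7  27.6 105.4] 3.7003321225030326
   scene [653.2 -66.  105. ] 190.56815679093785 175.0358180476245
   side [650.9 -66.4 105. ] 184.49655996261973 175.02478031951213
full [ 423.6 -352.3   43.7] 0.1912099333481074
full [ 451.5 -164.6   44.1] 0.040452453885712246
   scene [ 438.4 -258.2   45. ] 189.50701456097613 -171.62873158786482
   side [ 437.5 -257.2   45. ] 189.07481254711635 -171.5410279169892
stand side [688.3  79.5  15. ]
stand side [584.6  70.   15. ]
stand side [ 609.7 -196.1   15. ]
stand scene [ 711.7 -194.3    0. ]
stand scene [691.3  74.7   0. ]
rail (array([ 682.7, -186.4,  223.2]), np.float64(2.0819652584205723)) (array([660. ,  61. , 225.6]), np.float64(6.063596096964279))
free base top scene [451.3 172.   10. ]
free base top scene [521. 182.  10.]
free base top scene [487. 377.  10.]
free base top scene [420.9 366.2  10. ]
free base side [517.6 183.7  10. ]
free base side [449.6 174.1  10. ]
free base side [418.2 362.3  10. ]
free base side [488.1 369.1  10. ]
fullrest base scene [ 457. -358.    5.]
fullrest base scene [ 489.9 -162.1    5. ]
fullrest base scene [ 426.6 -149.4    5. ]
tub [383.7  -7.3  53. ] maul top [670.5 295.7 195. ] maulbase [694.2 293.7   0. ] conetop [ 675.8 -313.3  125. ] [ 666.8 -306.6  125. ]
```

Everything triangulates to within a few mm. The moves only take a shift and a spin about the tool's z, but the task needs a tilted tool. I'll check the usage message.

```bash
python3 -m creep --help; python3 -c "
from rig import *
print(state()['time'])"
```

```text
0.15invalid input: not JSON, or not a number
```

The creep tool has no usage help. My plan is to drive to a high, far pose ahead of the robot. There the wrist's joint-6 range should stop the tool staying vertical, and I'll see how the controller handles it. The first leg goes up and round.

```bash
python3 -m creep '[{"travel":[-0.042,-0.029,-0.019],"spin":9},{"travel":[-0.084,-0.058,-0.038],"spin":18},{"travel":[-0.126,-0.087,-0.056],"spin":27},{"travel":[-0.168,-0.116,-0.075],"spin":36},{"travel":[-0.210,-0.144,-0.094],"spin":45},{"travel":[-0.252,-0.173,-0.112],"spin":54},{"travel":[-0.293,-0.202,-0.131],"spin":63},{"travel":[-0.335,-0.231,-0.150],"spin":72}]'; python3 -c "
from rig import *
from h import *
s=state();print(s['time'],s['tcp_pos'],s['qpos'].round(3));print(R.from_quat(s['tool_rot']).as_matrix().round(3))"
```

```text
time: 1.15
tcp_pos: [424.8, 358.5, 356.1]
tool_rot: [0.675, 0.738, -0.0, -0.0]
ft_force: [0.5, 1.1, 0.1]
width: 85.7
1.15 [424.83845863 358.49489043 356.06891382] [-1.08   0.317  0.427  1.503 -0.133  1.35  -0.554]
[[-0.088  0.996 -0.   ]
 [ 0.996  0.088  0.   ]
 [ 0.    -0.    -1.   ]]
```

```bash
python3 -m creep '[{"travel":[-0.040,0.0335,-0.018],"spin":0},{"travel":[-0.080,0.067,-0.036],"spin":0},{"travel":[-0.120,0.1005,-0.054],"spin":0},{"travel":[-0.160,0.134,-0.072],"spin":0},{"travel":[-0.200,0.1675,-0.090],"spin":0},{"travel":[-0.240,0.201,-0.108],"spin":0},{"travel":[-0.280,0.2345,-0.126],"spin":0},{"travel":[-0.320,0.268,-0.144],"spin":0}]'; python3 -c "
from rig import *
from h import *
s=state();print(s['time'],s['tcp_pos'],s['qpos'].round(3));print(R.from_quat(s['tool_rot']).as_matrix().round(3))"
```

```text
time: 2.15
tcp_pos: [722.0, 65.9, 499.6]
tool_rot: [0.673, 0.74, 0.001, 0.001]
ft_force: [-83.2, -1.0, 2.1]
width: 85.5
2.15 [722.0436473   65.93716442 499.64994304] [-0.259  0.694  0.437  0.487 -0.302  1.989  0.054]
[[-0.095  0.995  0.003]
 [ 0.995  0.095  0.001]
 [ 0.     0.003 -1.   ]]
```

Joint 6 is at its upper end (1.989), as predicted. Next I'll push gently up and out to see whether the arm trades tilt for position.

```bash
cat > st.py <<'E'
from rig import *
from h import *
np.set_printoptions(precision=3,suppress=True)
s=state();M=R.from_quat(s['tool_rot']).as_matrix();z=M[:,2]
print('t',round(s['time'],2),'tcp',s['tcp_pos'].round(1),'grasp',(s['tcp_pos']-19*z).round(1),'q',s['qpos'].round(3),'F',s['ft_force'].round(1),'w',round(s['width'],1))
print('x',M[:,0],'y',M[:,1],'z',z,'tilt',np.degrees(np.arccos(-z[2])).round(1),'az z',np.degrees(np.arctan2(z[1],z[0])).round(1))
E
python3 -m creep '[{"travel":[0,0.010,-0.010],"spin":0},{"travel":[0,0.020,-0.020],"spin":0},{"travel":[0,0.030,-0.030],"spin":0},{"travel":[0,0.040,-0.040],"spin":0}]'; python3 st.py
```

```text
time: 2.65
tcp_pos: [737.2, 68.4, 509.9]
tool_rot: [0.673, 0.739, 0.016, 0.015]
ft_force: [0.4, -0.3, 0.3]
width: 85.3
t 2.65 tcp [737.2  68.4 509.9] grasp [736.4  68.3 528.9] q [-0.214  0.696  0.262  0.425 -0.185  1.988 -0.001] F [ 0.4 -0.3  0.3] w 85.3
x [-0.094  0.996 -0.001] y [0.995 0.094 0.044] z [ 0.043  0.003 -0.999] tilt 2.5 az z 4.2
```

It tilts outward, by 2.5° so far. I'll push further, then check whether the tilt stays as I come back.

```bash
python3 -m creep '[{"travel":[0,0.020,-0.020],"spin":0},{"travel":[0,0.040,-0.040],"spin":0},{"travel":[0,0.060,-0.060],"spin":0},{"travel":[0,0.080,-0.080],"spin":0}]'; python3 st.py;  python3 -m creep '[{"travel":[0,0,0],"spin":0},{"travel":[0,0,0],"spin":0}]'; python3 st.py
```

```text
time: 3.15
tcp_pos: [760.4, 70.0, 526.1]
tool_rot: [0.672, 0.738, 0.04, 0.037]
ft_force: [-0.3, -0.3, 0.9]
width: 85.7
t 3.15 tcp [760.4  70.  526.1] grasp [758.3  69.8 545. ] q [-0.208  0.72   0.3    0.335 -0.227  1.988 -0.002] F [-0.3 -0.3  0.9] w 85.7
x [-0.093  0.996 -0.   ] y [0.99  0.093 0.109] z [ 0.109  0.01  -0.994] tilt 6.3 az z 5.2
time: 3.4
tcp_pos: [760.1, 70.0, 525.5]
tool_rot: [0.672, 0.738, 0.04, 0.036]
ft_force: [-0.4, -0.7, -0.4]
width: 85.2
t 3.4 tcp [760.1  70.  525.5] grasp [758.   69.8 544.4] q [-0.208  0.72   0.299  0.337 -0.226  1.988 -0.002] F [-0.4 -0.7 -0.4] w 85.2
x [-0.093  0.996 -0.   ] y [0.99  0.093 0.108] z [ 0.107  0.01  -0.994] tilt 6.2 az z 5.3
```

```bash
python3 -m creep '[{"travel":[0,-0.030,0.030],"spin":0},{"travel":[0,-0.060,0.060],"spin":0}]'; python3 st.py
```

```text
time: 3.65
tcp_pos: [715.3, 66.0, 467.3]
tool_rot: [0.673, 0.738, 0.041, 0.037]
ft_force: [1.2, 0.7, 0.8]
width: 85.2
t 3.65 tcp [715.3  66.  467.3] grasp [713.2  65.8 486.2] q [-0.302  0.532  0.325  0.87  -0.17   1.651  0.041] F [1.2 0.7 0.8] w 85.2
x [-0.092  0.996 -0.   ] y [0.99  0.092 0.11 ] z [ 0.109  0.01  -0.994] tilt 6.3 az z 5.3
```

The tilt persists, because the commanded pose becomes the one actually reached. Going higher and nearer lowers q2+q4, so it should add more tilt.

```bash
python3 -m creep '[{"travel":[0,-0.010,-0.045],"spin":0},{"travel":[0,-0.020,-0.090],"spin":0},{"travel":[0,-0.030,-0.135],"spin":0},{"travel":[0,-0.040,-0.180],"spin":0},{"travel":[0,-0.050,-0.225],"spin":0},{"travel":[0,-0.060,-0.270],"spin":0},{"travel":[0,-0.070,-0.315],"spin":0},{"travel":[0,-0.080,-0.360],"spin":0}]'; python3 st.py
```

```text
time: 4.65
tcp_pos: [572.8, 131.7, 803.6]
tool_rot: [0.618, 0.744, 0.182, 0.177]
ft_force: [0.7, 2.1, 2.1]
width: 85.6
t 4.65 tcp [572.8 131.7 803.6] grasp [563.5 130.7 820.2] q [-0.733  0.355  1.165  0.419 -0.588  1.987  0.109] F [0.7 2.1 2.1] w 85.6
x [-0.173  0.984 -0.038] y [0.855 0.169 0.489] z [ 0.488  0.052 -0.871] tilt 29.4 az z 6.1
```

```bash
python3 -m creep '[{"travel":[0,-0.010,-0.030],"spin":-2},{"travel":[0,-0.020,-0.060],"spin":-4},{"travel":[0,-0.030,-0.090],"spin":-5}]'; python3 st.py
```

```text
time: 5.03
tcp_pos: [494.9, 115.3, 842.4]
tool_rot: [0.582, 0.766, 0.191, 0.196]
ft_force: [0.1, 0.1, 1.1]
width: 85.7
t 5.03 tcp [494.9 115.3 842.4] grasp [485.  114.  858.6] q [-0.864  0.17   0.792  0.473 -0.137  1.988  0.067] F [0.1 0.1 1.1] w 85.7
x [-0.247  0.966 -0.078] y [0.817 0.251 0.52 ] z [ 0.522  0.064 -0.851] tilt 31.7 az z 7.0
```

Tilt is 31.7° with z azimuth 7°. That's enough: the rail clears the gripper body by about 30 mm when seated and 13 mm when lifted. I'll square the jaws to the bar, descend towards a pre-grasp 150 mm back, and half close the fingers.

```bash
python3 -m creep '[{"travel":[-0.013,-0.025,0.047],"spin":2},{"travel":[-0.026,-0.050,0.094],"spin":4},{"travel":[-0.039,-0.075,0.141],"spin":6},{"travel":[-0.052,-0.100,0.188],"spin":8},{"travel":[-0.065,-0.125,0.235],"spin":10},{"travel":[-0.078,-0.150,0.282],"spin":10},{"travel":[-0.091,-0.175,0.329],"spin":10},{"travel":[-0.104,-0.200,0.376],"spin":10}]' 55; cat > to.py <<'E'
# usage: to.py x y z [bar_az]: grasp-point goal -> travel in tool axes
import sys
from st import *
g=np.array(list(map(float,sys.argv[1:4])))
d=g-(s['tcp_pos']-19*z); t=M.T@d
print('D',d.round(1),'travel',(t/1000).round(4),'len',np.linalg.norm(t).round(1))
if len(sys.argv)>4:
    a=np.radians(float(sys.argv[4])); b=M.T@[np.cos(a),np.sin(a),0]; print('spin needed',np.degrees(np.arctan2(b[1],b[0])).round(2),'rod incl in pads',np.degrees(np.arcsin(b[2])).round(1))
E
python3 to.py 574 -76 233 95
```

```text
time: 6.02
tcp_pos: [553.0, -16.5, 423.8]
tool_rot: [0.65, 0.709, 0.205, 0.179]
ft_force: [1.2, -0.4, -0.1]
width: 46.9
t 6.03 tcp [553.  -16.5 423.8] grasp [543.1 -17.6 440. ] q [-1.329 -0.239  1.04   1.898  0.373  0.839 -0.333] F [ 1.2 -0.4 -0.1] w 46.9
x [-0.091  0.996  0.013] y [0.849 0.071 0.524] z [ 0.521  0.058 -0.852] tilt 31.6 az z 6.4
D [  30.9  -58.4 -207. ] travel [-0.064 -0.086  0.189] len 217.3
spin needed -0.21 rod incl in pads 0.7
```

```bash
python3 -m creep '[{"travel":[-0.013,-0.017,0.038],"spin":0},{"travel":[-0.026,-0.034,0.076],"spin":0},{"travel":[-0.039,-0.051,0.114],"spin":0},{"travel":[-0.051,-0.069,0.152],"spin":0},{"travel":[-0.064,-0.086,0.189],"spin":0}]'; python3 to.py 652 -66 105 95; python3 - <<'E'
from rig import *
import cv2
for n in("scene","side","wrist"):
    f=grab_frame(n);cv2.imwrite(f"pics/{n}1.png",f["color"][:,:,::-1])
E
```

```text
time: 6.65
tcp_pos: [547.7, -64.4, 253.0]
tool_rot: [0.649, 0.709, 0.205, 0.187]
ft_force: [-0.7, -0.6, -0.2]
width: 46.6
t 6.65 tcp [547.7 -64.4 253. ] grasp [537.6 -65.3 269. ] q [-1.755 -0.339  1.57   2.244  0.866  0.447 -0.708] F [-0.7 -0.6 -0.2] w 46.6
x [-0.088  0.996  0.001] y [0.843 0.074 0.533] z [ 0.531  0.048 -0.846] tilt 32.2 az z 5.2
D [ 114.4   -0.7 -164. ] travel [-0.011  0.009  0.2  ] len 200.0
spin needed 0.03 rod incl in pads 0.1
```

View pics/wrist1.png

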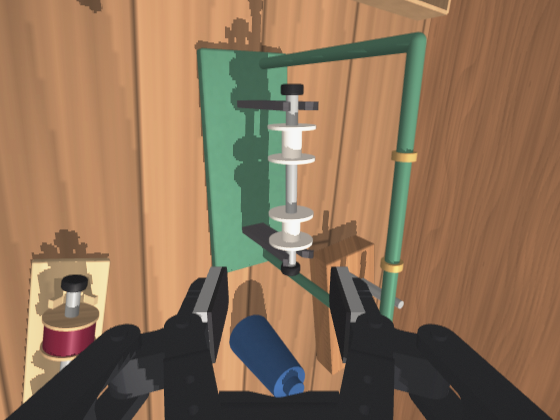

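View pics/scene1.png

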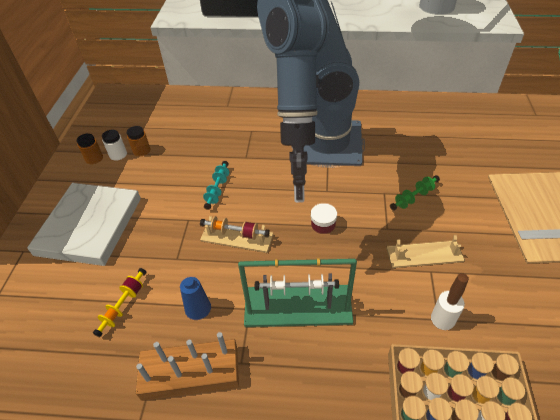

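View pics/side1.png

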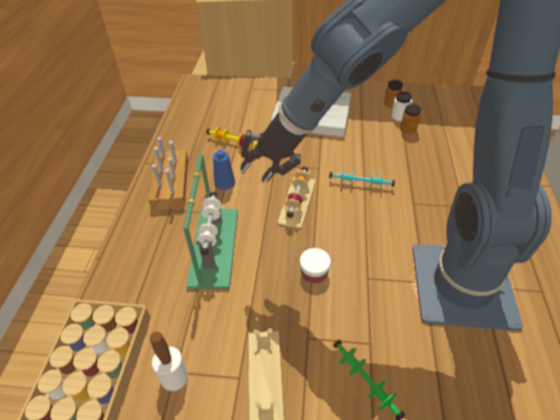

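Step by step:
- **Wrist view:** the spent bar runs from (292,90) to (290,268), and the rail is at (405,150), right of the jaws.
- **Joint limits:** the arm hit q2 and q3 limits because this spot is too close in with a tilted tool.
- **Next:** move outward to relieve them, then look again.

```bash
python3 to.py 590 -70 265 95|tail -2;  python3 -m creep '[{"travel":[-0.004,0.015,0.010],"spin":0},{"travel":[-0.008,0.029,0.021],"spin":0},{"travel":[-0.010,0.042,0.031],"spin":0}]'; python3 to.py 652 -66 105 95
```

```text
D [52.7 -3.2 -4.2] travel [-0.008  0.042  0.031] len 52.9
spin needed -0.15 rod incl in pads 0.0
time: 7.18
tcp_pos: [571.8, -64.9, 277.4]
tool_rot: [0.65, 0.705, 0.207, 0.195]
ft_force: [-0.3, 0.5, 0.9]
width: 47.0
t 7.17 tcp [571.8 -64.9 277.4] grasp [561.5 -65.6 293.3] q [-1.775 -0.339  1.57   2.171  0.813  0.499 -0.657] F [-0.3  0.5  0.9] w 47.0
x [-0.08   0.997 -0.006] y [0.836 0.07  0.544] z [ 0.543  0.039 -0.839] tilt 33.0 az z 4.1
D [  90.5   -0.4 -188.3] travel [-0.006 -0.027  0.207] len 208.9
spin needed -0.18 rod incl in pads -0.5
```

The arm has folded into a poor elbow posture, with q2 and q3 at their limits. I'll fit a simple kinematic model to the logged poses so I can choose a sensible route out.

```bash
cat > kin.py <<'E'
import numpy as np, itertools
from scipy.spatial.transform import Rotation as R
from scipy.optimize import least_squares
def rz(a):return R.from_euler('z',a).as_matrix()
def ry(a):return R.from_euler('y',a).as_matrix()
def fk(q,S,p):
    # p: d1,a2,d3,a3,d5,a5,a6,d7
    A=np.eye(3);X=np.array([0,0,p[0]]);A=A@rz(S[0]*q[0])@ry(S[1]*q[1])
    X=X+A@[p[1],0,p[2]];A=A@rz(S[2]*q[2])@ry(S[3]*q[3])
    X=X+A@[p[3],0,p[4]];A=A@rz(S[4]*q[4])@ry(S[5]*q[5])
    X=X+A@[p[5],0,p[6]];A=A@rz(S[6]*q[6]+S[7]*np.pi/2)
    return X,A
D=[([-1.43378457,0.57652702,0.02481555,1.437928,-0.01499024,1.12899235,-0.05650539],[147.713,658.122,204.638],[.110153573,.993914228,-.000834,-.0000518]),
([-1.08,.317,.427,1.503,-.133,1.35,-.554],[424.84,358.49,356.07],[.675,.738,0,0]),
([-.259,.694,.437,.487,-.302,1.989,.054],[722.04,65.94,499.65],[.673,.74,.001,.001]),
([-.214,.696,.262,.425,-.185,1.988,-.001],[737.2,68.4,509.9],[.673,.739,.016,.015]),
([-.208,.72,.299,.337,-.226,1.988,-.002],[760.1,70,525.5],[.672,.738,.04,.036]),
([-.302,.532,.325,.87,-.17,1.651,.041],[715.3,66,467.3],[.673,.738,.041,.037]),
([-.733,.355,1.165,.419,-.588,1.987,.109],[572.8,131.7,803.6],[.618,.744,.182,.177]),
([-.864,.17,.792,.473,-.137,1.988,.067],[494.9,115.3,842.4],[.582,.766,.191,.196]),
([-1.329,-.239,1.04,1.898,.373,.839,-.333],[553,-16.5,423.8],[.65,.709,.205,.179]),
([-1.755,-.339,1.57,2.244,.866,.447,-.708],[547.7,-64.4,253],[.649,.709,.205,.187]),
([-1.775,-.339,1.57,2.171,.813,.499,-.657],[571.8,-64.9,277.4],[.65,.705,.207,.195])]
if __name__=='__main__':
    RM=[R.from_quat(d[2]).as_matrix() for d in D]; best=[]
    for S in itertools.product([1,-1],[1,-1],[1,-1],[1,-1],[1,-1],[1,-1],[1,-1],[-1,0,1,2]):
        e=max(np.abs(fk(d[0],S,np.zeros(7))[1]-m).max() for d,m in zip(D,RM)); best.append((e,S))
    best.sort(key=lambda t:t[0])
    for e,S in best[:4]:
        r=least_squares(lambda p:np.concatenate([fk(d[0],S,p)[0]-d[1] for d in D]),[340,0,300,0,300,0,200]); print(round(e,4),S,r.x.round(1),np.abs(r.fun).max().round(2))
E
python3 kin.py
```

```text
0.0014 (-1, 1, -1, 1, -1, 1, -1, 1) [234.1 -75.1 572.6  15.1 367.6 -87.7 363.9] 45.99
0.8567 (1, -1, -1, -1, -1, -1, 1, 0) [  701.7   707.9 -1019.8   208.3  -119.1  1025.2   -87.3] 795.9
0.9213 (-1, 1, -1, 1, -1, 1, 1, 1) [234.1 -75.1 572.6  15.1 367.6 -87.7 363.9] 45.99
0.9271 (1, 1, 1, 1, 1, 1, 1, 0) [ 971.1 -363.6  136.2  420.   198.4 -342.1  513.8] 764.41
```

```bash
cat > k2.py <<'E'
from kin import *
S=(-1,1,-1,1,-1,1,-1,1)
def frames(q):
    A=np.eye(3);o=[]
    for i in range(7):
        A=A@(rz if i%2==0 else ry)(S[i]*q[i]); o.append(A)
    return o
# columns allowed: base z; after j1:x,y ; j2: x,y,z ; j3 x,y ; j4 xyz ; j5 x y; j6 x y z
use=[(1,'xy'),(2,'xz'),(3,'x'),(4,'xz'),(5,'x'),(6,'xz')]
def design(q,use):
    c=[[0,0,1]]; f=frames(q)
    for j,ax in use:
        for a in ax: c.append(f[j-1][:,'xyz'.index(a)])
    return np.array(c).T
def fit(use):
    A=np.vstack([design(d[0],use) for d in D]);b=np.concatenate([d[1] for d in D])
    x,_,rk,sv=np.linalg.lstsq(A,b,rcond=1e-6);return x,np.abs(A@x-b).max(),rk,sv[[0,-1]]
if __name__=='__main__':
  for use in ([(2,'z'),(4,'z'),(6,'z')],[(2,'xz'),(4,'xz'),(6,'xz')],[(2,'xyz'),(4,'xyz'),(6,'xyz')],[(1,'x'),(2,'xz'),(3,'x'),(4,'xz'),(5,'x'),(6,'xz')],[(1,'xy'),(2,'xyz'),(3,'xy'),(4,'xyz'),(5,'xy'),(6,'xyz')]):
    x,e,rk,sv=fit(use);print(use,x.round(1),e.round(2),rk,sv.round(2))
E
python3 k2.py
```

```text
[(2, 'z'), (4, 'z'), (6, 'z')] [295.4 570.6 398.6 401. ] 46.48 4 [5.51 0.7 ]
[(2, 'xz'), (4, 'xz'), (6, 'xz')] [234.1 -75.1 572.6  15.1 367.6 -87.7 363.9] 45.99 7 [6.28 0.43]
[(2, 'xyz'), (4, 'xyz'), (6, 'xyz')] [267.2   0.  -14.7 587.    0.  -31.2 391.5   0.   -0.9 387.2] 0.38 10 [6.29 0.28]
[(1, 'x'), (2, 'xz'), (3, 'x'), (4, 'xz'), (5, 'x'), (6, 'xz')] [249.3  -5.  -49.5 548.5  57.6   5.1 386.5  15.9 -22.7 312. ] 45.91 10 [7.12 0.17]
[(1, 'xy'), (2, 'xyz'), (3, 'xy'), (4, 'xyz'), (5, 'xy'), (6, 'xyz')] [ 2.671e+02 -1.000e-01 -7.400e+00  1.000e-01 -7.400e+00  5.873e+02
 -1.000e-01 -1.560e+01  1.000e-01 -1.560e+01  3.915e+02 -1.000e-01
 -4.000e-01  0.000e+00 -4.000e-01  3.873e+02] 0.36 13 [7.83 0.  ]
```

The model fits to 0.4 mm. Now I'll check which postures and tilts can reach the stand seat and the rests.

```bash
cat > ik.py <<'E'
from k2 import *
L=np.array([267.2,-14.7,587.0,-31.2,391.5,387.2])
LO=np.array([-2.76,-.34,-1.52,.19,-1.09,.17,-2.82]);HI=np.array([2.76,2.15,1.57,2.46,4.23,1.99,2.82])
def FK(q):
    f=frames(q); X=np.array([0,0,L[0]])+L[1]*f[1][:,1]+L[2]*f[1][:,2]+L[3]*f[3][:,1]+L[4]*f[3][:,2]+L[5]*f[5][:,2]
    return X,f[6]@rz(np.pi/2)
def tool(tilt,azz,baraz,flip=1):
    t,a=np.radians([tilt,azz]);z=np.array([np.sin(t)*np.cos(a),np.sin(t)*np.sin(a),-np.cos(t)])
    b=np.array([np.cos(np.radians(baraz)),np.sin(np.radians(baraz)),0])*flip
    x=b-z*(b@z);x/=np.linalg.norm(x);return np.c_[x,np.cross(z,x),z]
def err(q,X,M,wr=300.):
    x,m=FK(q);return np.r_[x-X,wr*R.from_matrix(m@M.T).as_rotvec()]
def solve(G,M,q0,mid=0.0):
    X=np.asarray(G)+19*M[:,2]
    r=least_squares(lambda q:np.r_[err(q,X,M),mid*(q-q0)],np.clip(q0,LO+1e-4,HI-1e-4),bounds=(LO,HI),xtol=1e-10,max_nfev=80);return r.x,np.abs(err(r.x,X,M)).max()
E
cat > s1.py <<'E'
from ik import *
np.set_printoptions(precision=2,suppress=True)
rng=np.random.default_rng(0)
for fl in(1,-1):
 for tilt in(25,30,35,40,45):
  best=(-9,)
  n=0
  for k in range(25):
    q,e=solve([652,-66,105],tool(tilt,5,95,fl),rng.uniform(LO,HI))
    if e<1: 
        n+=1;m=np.min(np.r_[q-LO,HI-q])
        if m>best[0]:best=(m,q)
  print(fl,tilt,n,*best,flush=True)
E
python3 s1.py
```

```text
1 25 16 0.41996511211063403 [ 0.73  0.73 -1.05  2.04  1.35  0.61 -1.09]
1 30 9 0.33943235641979763 [ 0.75  0.73 -1.04  2.12  1.61  0.56 -1.34]
1 35 17 0.26072682113185275 [ 0.73  0.71 -0.98  2.2   1.94  0.52 -1.66]
1 40 20 0.18999720494813754 [ 0.87  0.88 -1.26  2.27  2.06  0.79 -1.68]
1 45 15 0.12029557459442497 [ 0.89  0.96 -1.31  2.34  2.22  0.91 -1.78]
-1 25 21 0.3556572412161718 [ 0.78  0.79 -1.16  2.04  1.39  0.71  2.03]
-1 30 11 0.3398678810511764 [ 0.76  0.74 -1.07  2.12  1.61  0.58  1.81]
-1 35 17 0.26402152319551053 [ 0.84  0.83 -1.22  2.2   1.85  0.71  1.63]
-1 40 14 0.1903265347546519 [ 0.88  0.9  -1.29  2.27  2.04  0.82  1.48]
-1 45 18 0.11990389933609347 [ 0.88  0.93 -1.27  2.34  2.24  0.88  1.32]
```

```bash
cat > sim.py <<'E'
from ik import *
def J(q,wr):
    e=1e-5;x0,m0=FK(q);o=[]
    for i in range(7):
        d=q.copy();d[i]+=e;x,m=FK(d);o.append(np.r_[x-x0,wr*R.from_matrix(m@m0.T).as_rotvec()]/e)
    return np.array(o).T
def step(q,X,M,wr=300.,lam=1.0,it=12):
    q0=q
    r=least_squares(lambda p:np.r_[err(p,X,M,wr),lam*(p-q0)],np.clip(q0,LO+1e-6,HI-1e-6),bounds=(LO+1e-7,HI-1e-7),max_nfev=it)
    return r.x
def move(q,rows,wr=300.,lam=1.0,n=1):
    X0,M0=FK(q)
    for t,sp in rows:
        for k in range(n):
            q=step(q,X0+M0@(1000*np.array(t)),M0@rz(np.radians(sp)),wr,lam)
    return q
def lin(t,s,n): return [(np.array(t)*k/n,s*k/n) for k in range(1,n+1)]
if __name__=='__main__':
    np.set_printoptions(precision=2,suppress=True)
    for wr,lam in((300,1),(300,10),(1000,1),(100,1)):
        q=np.array(D[0][0]);print(wr,lam)
        for rows,d in((lin([-.335,-.231,-.150],72,8),1),(lin([-.32,.268,-.144],0,8),2),(lin([0,.04,-.04],0,4),3),(lin([0,.08,-.08],0,4),4),(lin([0,-.06,.06],0,2),5),(lin([0,-.08,-.36],0,8),6),(lin([0,-.03,-.09],-5,3),7),(lin([-.104,-.2,.376],10,8),8),(lin([-.064,-.086,.189],0,5),9)):
            q=move(np.array(D[d-1][0]),rows,wr,lam);print(d,q,np.array(D[d][0]),'max',np.abs(q-D[d][0]).max().round(2))
E
python3 sim.py
```

```text
300 1
1 [-1.08  0.32  0.43  1.51 -0.13  1.35 -0.55] [-1.08  0.32  0.43  1.5  -0.13  1.35 -0.55] max 0.0
2 [-0.26  0.69  0.45  0.5  -0.31  1.99  0.06] [-0.26  0.69  0.44  0.49 -0.3   1.99  0.05] max 0.01
3 [-0.21  0.7   0.28  0.37 -0.21  1.99  0.  ] [-0.21  0.7   0.26  0.42 -0.18  1.99 -0.  ] max 0.06
4 [-0.2   0.75  0.42  0.2  -0.35  1.99 -0.01] [-0.21  0.72  0.3   0.34 -0.23  1.99 -0.  ] max 0.14
5 [-0.3   0.51  0.3   0.92 -0.15  1.62  0.04] [-0.3   0.53  0.33  0.87 -0.17  1.65  0.04] max 0.05
6 [-0.35  0.3   0.39  0.48 -0.16  1.99 -0.  ] [-0.73  0.35  1.17  0.42 -0.59  1.99  0.11] max 0.78
7 [-0.84  0.19  0.79  0.43 -0.15  1.99  0.07] [-0.86  0.17  0.79  0.47 -0.14  1.99  0.07] max 0.04
8 [-0.99 -0.13  0.84  1.89  0.13  0.79 -0.09] [-1.33 -0.24  1.04  1.9   0.37  0.84 -0.33] max 0.34
9 [-1.77 -0.34  1.57  2.27  1.02  0.44 -0.88] [-1.75 -0.34  1.57  2.24  0.87  0.45 -0.71] max 0.17
300 10
1 [-1.08  0.32  0.43  1.51 -0.13  1.35 -0.55] [-1.08  0.32  0.43  1.5  -0.13  1.35 -0.55] max 0.0
2 [-0.26  0.69  0.45  0.5  -0.31  1.98  0.06] [-0.26  0.69  0.44  0.49 -0.3   1.99  0.05] max 0.02

[... 1784 characters left out ...]
max 0.01
3 [-0.21  0.71  0.3   0.32 -0.23  1.99 -0.  ] [-0.21  0.7   0.26  0.42 -0.18  1.99 -0.  ] max 0.1
4 [-0.23  0.77  1.07  0.19 -0.94  1.95  0.07] [-0.21  0.72  0.3   0.34 -0.23  1.99 -0.  ] max 0.77
5 [-0.3   0.51  0.31  0.92 -0.15  1.62  0.04] [-0.3   0.53  0.33  0.87 -0.17  1.65  0.04] max 0.05
6 [-0.34  0.31  0.43  0.34 -0.21  1.99 -0.01] [-0.73  0.35  1.17  0.42 -0.59  1.99  0.11] max 0.74
7 [-0.83  0.19  0.78  0.4  -0.16  1.99  0.07] [-0.86  0.17  0.79  0.47 -0.14  1.99  0.07] max 0.08
8 [-0.98 -0.13  0.84  1.89  0.13  0.79 -0.09] [-1.33 -0.24  1.04  1.9   0.37  0.84 -0.33] max 0.35
9 [-1.83 -0.34  1.57  2.35  1.4   0.48 -1.3 ] [-1.75 -0.34  1.57  2.24  0.87  0.45 -0.71] max 0.59
```

My model predicts the controller well: it makes the smallest joint change, weighted about 1 m per rad. The good branch for the stand has q3 negative, and about 27° of tilt leaves margin at the rests. I'll search in simulation for waypoints that bring the arm there.

```bash
nproc; cat > fs.py <<'E'
import numpy as np
from ik import LO,HI,tool
SG=np.array([-1,1,-1,1,-1,1,-1.])
L=[267.2,-14.7,587.0,-31.2,391.5,387.2]
def fkj(q):
    A=np.eye(3);X=np.array([0,0,L[0]]);ax=np.empty((7,3));P=np.empty((7,3))
    for i in range(7):
        a=SG[i]*q[i];c,s=np.cos(a),np.sin(a)
        P[i]=X
        if i%2==0: ax[i]=A[:,2]*SG[i];A=np.c_[A[:,0]*c+A[:,1]*s,A[:,1]*c-A[:,0]*s,A[:,2]]
        else: ax[i]=A[:,1]*SG[i];A=np.c_[A[:,0]*c-A[:,2]*s,A[:,1],A[:,0]*s+A[:,2]*c]
        if i==1:X=X+L[1]*A[:,1]+L[2]*A[:,2]
        if i==3:X=X+L[3]*A[:,1]+L[4]*A[:,2]
        if i==5:X=X+L[5]*A[:,2]
    A=np.c_[A[:,1],-A[:,0],A[:,2]]
    return X,A,np.vstack([np.cross(ax,X-P).T,ax.T])
def rv(E):
    v=np.array([E[2,1]-E[1,2],E[0,2]-E[2,0],E[1,0]-E[0,1]])/2;s=np.linalg.norm(v);c=(np.trace(E)-1)/2
    return v if s<1e-9 else v/s*np.arctan2(s,c)
W=1000.
def step(q,X,M,it=10,lam=8.):
    for _ in range(it):
        x,m,J=fkj(q);e=np.r_[X-x,W*rv(M@m.T)];J=J.copy();J[3:]*=W
        if np.abs(e).max()<.05:break
        free=np.ones(7,bool)
        for _ in range(4):
            Jf=J[:,free];d=np.zeros(7);d[free]=Jf.T@np.linalg.solve(Jf@Jf.T+lam**2*np.eye(6),e)
            n=np.linalg.norm(d)
            if n>.3:d*=.3/n
            bad=free&(((q+d)<LO)&(d<0)&(q<=LO+1e-6)|((q+d)>HI)&(d>0)&(q>=HI-1e-6))
            if not bad.any():break
            free&=~bad
        q=np.clip(q+d,LO,HI)
    return q
def rz(a):
    c,s=np.cos(a),np.sin(a);return np.array([[c,-s,0],[s,c,0],[0,0,1]])
def goto(q,G,spin=0,rowmm=45.,offs=19.):
    """move so that grasp point goes to G (world), spin deg, straight"""
    X0,M0,_=fkj(q);X1=np.asarray(G,float)+offs*M0[:,2];n=max(1,int(np.ceil(max(np.linalg.norm(X1-X0)/rowmm,abs(spin)/9))))
    for k in range(1,n+1): q=step(q,X0+(X1-X0)*k/n,M0@rz(np.radians(spin)*k/n))
    return q,n
def info(q):
    X,M,_=fkj(q);z=M[:,2];return X-19*z,np.degrees(np.arccos(-z[2])),np.degrees(np.arctan2(z[1],z[0])),M
def spinfor(M,baz):
    a=np.radians(baz);b=M.T@[np.cos(a),np.sin(a),0];s=np.degrees(np.arctan2(b[1],b[0]));return (s+90)%180-90
E
cat > search.py <<'E'
from fs import *
import sys
from multiprocessing import Pool
q0=np.array([-1.775,-.339,1.57,2.171,.813,.499,-.657])
def trial(seed):
    r=np.random.default_rng(seed);q=q0;wp=[];n=0
    for k in range(r.integers(2,5)):
        az=np.radians(r.uniform(-85,85));rad=r.uniform(400,850);z=r.uniform(330,850);sp=r.choice([0,0,r.uniform(-90,90)])
        G=[rad*np.cos(az),rad*np.sin(az),z];q,m=goto(q,G,sp,60);n+=m;wp.append((np.round(G),round(float(sp))))
    g,t,a,M=info(q);sp=spinfor(M,95)
    q,m=goto(q,[600,-70,300],sp,60);n+=m;g,t,a,M=info(q)
    if not(23<t<36 and abs(a-5)<14) or n>90:return None
    zz=M[:,2];qs=[]
    for G in([652,-66,105]-130*zz,[652,-66,105],[652,-66,142]):
        sp=spinfor(info(q)[3],95);q,_=goto(q,G,sp);g,t,a,M=info(q)
        if np.abs(g-G).max()>3:return None
        qs.append(q)
    mar=min(np.min(np.r_[q-LO,HI-q]) for q in qs)
    return (mar,n,t,a,seed,wp,qs[1].round(2))
if __name__=='__main__':
    with Pool() as p: res=[x for x in p.imap_unordered(trial,range(int(sys.argv[1])),chunksize=8) if x]
    res.sort(key=lambda x:-x[0])
    print(len(res))
    for x in res[:12]:print(round(x[0],2),x[1],round(x[2],1),round(x[3],1),x[4],[(list(map(int,w)),s) for w,s in x[5]],x[6])
E
python3 -c "
import time
from search import *
from sim import FK
X,M,J=fkj(q0);print(X,FK(q0)[0],abs(M-FK(q0)[1]).max());t=time.time();[trial(i) for i in range(4)];print((time.time()-t)/4)"; OMP_NUM_THREADS=1 timeout 550 python3 search.py 1500
```

```text
4
[571.44269974 -64.27080809 277.04806818] [571.44269974 -64.27080809 277.04806818] 7.216449660063518e-16
0.26352107524871826
229
0.24 42 33.2 -2.0 749 [([388, -591, 405], -34), ([452, 663, 422], -88)] [ 0.72  0.74 -1.08  2.18  1.8   0.68  1.58]
0.23 69 33.6 0.8 841 [([405, -513, 661], 0), ([434, -9, 393], 0), ([461, -709, 399], 13), ([282, 691, 363], 1)] [ 0.75  0.75 -1.09  2.18  1.82  0.65 -1.56]
0.23 50 32.4 -3.9 1432 [([67, -666, 633], -36), ([463, 698, 408], 0)] [ 0.57  0.64 -0.83  2.17  1.82  0.51 -1.63]
0.23 36 33.6 -2.4 1394 [([495, -557, 332], 0), ([365, 531, 379], 0)] [ 0.72  0.75 -1.09  2.19  1.82  0.69 -1.58]
0.23 51 33.5 -6.9 168 [([154, -752, 749], 0), ([398, -193, 586], 0), ([400, 648, 350], 0)] [ 0.69  0.75 -1.1   2.19  1.8   0.76 -1.59]
0.22 59 34.6 4.9 367 [([220, 701, 617], 0), ([721, 309, 847], 0), ([835, 122, 416], 0), ([456, 613, 477], 0)] [ 0.77  0.75 -1.07  2.19  1.88  0.58 -1.59]
0.22 42 34.6 3.0 844 [([221, -505, 472], 0), ([755, 322, 827], 38), ([709, 449, 535], -22)] [ 0.78  0.77 -1.12  2.2   1.86  0.65 -1.57]
0.22 47 34.1 -8.0 190 [([277, -799, 670], 0), ([273, 619, 392], 0)] [ 0.67  0.74 -1.06  2.2   1.83  0.76 -1.63]
0.22 46 31.9 -5.3 1459 [([74, -707, 484], 0), ([432, 608, 338], 0)] [ 0.5   0.61 -0.73  2.17  1.8   0.46 -1.65]
0.21 65 34.3 -5.2 122 [([326, -468, 439], 58), ([748, 12, 369], 0), ([124, -675, 660], -65), ([328, 534, 459], 0)] [ 0.65  0.7  -0.99  2.2   1.87  0.66 -1.67]
0.14 42 32.8 -6.8 1030 [([124, -756, 629], 0), ([447, 291, 352], 0), ([729, 76, 481], 0)] [ 0.42  0.59 -0.62  2.18  1.9   0.42 -1.77]
0.13 40 32.9 4.1 1427 [([361, -393, 499], 0), ([408, -77, 510], 77), ([526, 569, 474], -50)] [ 0.63  0.65 -0.83  2.17  1.88  0.41 -1.64]
```

Swinging out to −y and then back to +y gets the arm into the good branch. I'll extend the check over the whole job chain, including both rests.

```bash
cat > search2.py <<'E'
from search import *
def chain(q,verbose=False,dx=None):
    """from post-lift at stand with bar held; returns list or None"""
    S=np.array([652,-66,105.]);F=np.array([470,274.5,45.]);U=np.array([438,-257.7,45.])
    sx=np.array([.996,.087,0]);n=0;mar=9;tip=0
    seq=[(S-130*info(q)[3][:,2],95),(S,95),(S+[0,0,38],95),(S+[0,0,38]-190*sx,95),([470,200,170],99.7),(F+[0,0,60],99.7),(F,99.7),(F+[0,0,60],99.7),(F+[0,0,150],99.7),([440,-150,230],81.6),(U+[0,0,75],81.6),(U,81.6),(U+[0,0,60],81.6),([450,-190,150],95),(S+[0,0,42]-190*sx,95),(S+[0,0,42],95),(S,95),(S-150*np.array([.5,.04,-.85]),95)]
    for i,(G,b) in enumerate(seq):
        G=np.asarray(G,float);sp=spinfor(info(q)[3],b);q,m=goto(q,G,sp);n+=m;g,t,a,M=info(q)
        e=np.abs(g-G).max();mg=np.min(np.r_[q-LO,HI-q]);mar=min(mar,mg)
        if verbose:print(i,G.round(),'err',e.round(1),'tilt',t.round(1),'az',a.round(1),'mar',mg.round(2),q.round(2),'spin',sp.round(1))
        elif e>3:return None
    return mar,n,t,a
def trial2(seed):
    r=np.random.default_rng(seed);q=q0;wp=[];n=0
    k=r.integers(2,4)
    for i in range(k):
        s=-1 if i<k-1 else 1
        az=np.radians(s*r.uniform(30,100));rad=r.uniform(380,800);z=r.uniform(330,800);sp=r.choice([0,0,r.uniform(-60,60)])
        G=[rad*np.cos(az),rad*np.sin(az),z];q,m=goto(q,G,sp,60);n+=m;wp.append((np.round(G),round(float(sp))))
    g,t,a,M=info(q);sp=spinfor(M,95)
    q,m=goto(q,[600,-70,300],sp,60);n+=m;g,t,a,M=info(q)
    if not(22<t<38 and abs(a-3)<16) or n>70:return None
    c=chain(q)
    return c and (*c,n,seed,wp,q.round(2))
if __name__=='__main__':
    with Pool() as p: res=[x for x in p.imap_unordered(trial2,range(int(sys.argv[1])),chunksize=8) if x]
    res.sort(key=lambda x:-x[0]);print(len(res))
    for x in res[:12]:print(round(x[0],3),x[1],round(x[2],1),round(x[3],1),'n',x[4],x[5],[(list(map(int,w)),s) for w,s in x[6]],x[7])
E
OMP_NUM_THREADS=1 timeout 570 python3 search2.py 2200; python3 -c "
from search2 import *
np.set_printoptions(precision=2,suppress=True)
q=q0
for G in([495,-557,332],[365,531,379]): q,_=goto(q,G,0,60);print(info(q)[:3],q)
q,_=goto(q,[600,-70,300],spinfor(info(q)[3],95),60);chain(q,True)"
```

```text
3
0.0 61 30.6 17.8 n 48 1106 [([-26, -455, 515], 12), ([-94, 700, 770], 53)] [ 1.    0.33 -1.05  1.96  0.22  0.51 -0.  ]
0.0 61 29.5 11.5 n 51 1158 [([255, -589, 376], 0), ([1, -448, 417], 35), ([-123, 726, 603], 33)] [ 0.9   0.29 -0.97  1.97  0.27  0.51 -0.09]
0.0 61 29.6 15.7 n 43 1898 [([91, -750, 610], -43), ([-59, 509, 457], -38)] [ 0.8   0.26 -0.79  1.96  0.03  0.51  0.16]
(array([ 408.64, -393.93,  407.41]), np.float64(33.57459574451073), np.float64(-2.3910227174160186)) [-0.94 -0.34  1.57  1.83 -0.01  0.83  0.78]
(array([365., 531., 379.]), np.float64(33.57459613675658), np.float64(-2.391021554359256)) [-0.63  0.54 -1.21  1.56  1.06  1.61 -1.86]
0 [580. -63. 213.] err 0.0 tilt 33.6 az -2.4 mar 0.23 [ 0.93  0.46 -1.25  2.23  1.41  0.55 -1.29] spin -0.0
1 [652. -66. 105.] err 0.0 tilt 33.6 az -2.4 mar 0.27 [ 0.72  0.75 -1.09  2.19  1.82  0.69 -1.58] spin 0.0
2 [652. -66. 143.] err 0.0 tilt 33.6 az -2.4 mar 0.31 [ 0.74  0.66 -1.09  2.15  1.67  0.63 -1.46] spin -0.0
3 [463. -83. 143.] err 29.0 tilt 32.8 az -2.1 mar 0.0 [ 1.14  0.62 -1.52  2.46  1.66  0.73 -1.53] spin 0.0
4 [470. 
[... 815 characters left out ...]
1.1  -1.52  2.46  1.87  0.89 -1.31] spin -0.0
12 [ 438. -258.  105.] err 0.0 tilt 32.6 az -1.8 mar 0.0 [ 1.56  0.89 -1.52  2.43  1.73  0.7  -1.26] spin 0.0
13 [ 450. -190.  150.] err 0.6 tilt 32.6 az -1.8 mar 0.0 [ 1.46  0.68 -1.52  2.46  1.67  0.6  -1.23] spin -11.3
14 [463. -83. 147.] err 22.9 tilt 32.0 az -1.6 mar 0.0 [ 1.14  0.6  -1.52  2.46  1.63  0.7  -1.51] spin -0.0
15 [652. -66. 147.] err 0.0 tilt 32.0 az -1.6 mar 0.2 [ 0.84  0.78 -1.32  2.12  1.59  0.82 -1.33] spin -0.0
16 [652. -66. 105.] err 0.0 tilt 32.0 az -1.6 mar 0.25 [ 0.8   0.85 -1.27  2.16  1.72  0.84 -1.44] spin 0.0
17 [577. -72. 232.] err 0.0 tilt 32.0 az -1.6 mar 0.03 [ 1.07  0.56 -1.49  2.18  1.29  0.73 -1.14] spin 0.0
```

The first candidate route (−y then +y) covers the whole job with a shorter withdrawal. I'll run its first leg.

```bash
python3 to.py 495 -557 332 | tail -1; python3 -m creep '[{"travel":[-0.060,-0.014,0.000],"spin":0},{"travel":[-0.120,-0.028,-0.001],"spin":0},{"travel":[-0.180,-0.042,-0.002],"spin":0},{"travel":[-0.240,-0.056,-0.002],"spin":0},{"travel":[-0.300,-0.070,-0.002],"spin":0},{"travel":[-0.360,-0.084,-0.003],"spin":0},{"travel":[-0.420,-0.098,-0.003],"spin":0},{"travel":[-0.480,-0.110,-0.004],"spin":0}]'; python3 to.py 365 531 379 95
```

```text
D [ -66.5 -491.4   38.7] travel [-0.485 -0.069 -0.087] len 497.4
time: 8.18
tcp_pos: [442.1, -332.4, 326.0]
tool_rot: [0.653, 0.701, 0.195, 0.209]
ft_force: [0.3, 0.0, 0.0]
width: 46.5
t 8.18 tcp [ 442.1 -332.4  326. ] grasp [ 431.7 -332.4  341.9] q [-1.035 -0.339  1.57   2.021  0.025  0.63   0.675] F [0.3 0.  0. ] w 46.5
x [-0.059  0.998 -0.039] y [0.834 0.071 0.547] z [ 0.548 -0.    -0.836] tilt 33.3 az z -0.0
D [-66.7 863.4  37.1] travel [ 0.864  0.026 -0.068] len 866.7
spin needed -0.13 rod incl in pads -2.8
```

```bash
cat > cur.py <<'E'
from search2 import *
from rig import state
np.set_printoptions(precision=2,suppress=True)
q=np.array(state()['qpos'])
E
python3 - <<'E'
from cur import *
for G in([365,531,379],): 
    for rr in(60,): q,n=goto(q,G,0,rr);print(n,info(q)[:3],q)
q,n=goto(q,[600,-70,300],spinfor(info(q)[3],95),60);print(n,q);chain(q,True)
E
```

```text
15 (array([365., 531., 379.]), np.float64(33.25230938065017), np.float64(-0.0309027026460361)) [-0.67  0.48 -1.09  1.58  1.    1.51 -1.82]
11 [ 0.92  0.27 -1.07  2.05  0.66  0.45 -0.51]
0 [581. -66. 214.] err 0.0 tilt 33.3 az -0.0 mar 0.02 [ 0.55  0.29 -0.62  2.23  1.13  0.19 -1.01] spin -0.0
1 [652. -66. 105.] err 0.0 tilt 33.3 az -0.0 mar 0.2 [ 0.5   0.6  -0.67  2.19  1.99  0.37 -1.8 ] spin 0.0
2 [652. -66. 143.] err 0.0 tilt 33.3 az -0.0 mar 0.07 [ 0.42  0.5  -0.53  2.16  1.78  0.24 -1.62] spin 0.0
3 [463. -83. 143.] err 26.2 tilt 32.5 az 0.3 mar 0.0 [ 1.16  0.62 -1.52  2.46  1.66  0.69 -1.51] spin 0.0
4 [470. 200. 170.] err 0.0 tilt 32.5 az 0.3 mar 0.07 [ 0.21  0.61 -1.45  2.38  1.45  1.12 -2.03] spin -4.0
5 [470. 274. 105.] err 0.0 tilt 32.5 az 0.3 mar 0.12 [-0.09  0.78 -1.3   2.34  1.56  1.26 -2.24] spin 0.0
6 [470. 274.  45.] err 0.0 tilt 32.5 az 0.3 mar 0.07 [-0.16  0.91 -1.22  2.39  1.7   1.32 -2.38] spin 0.0
7 [470. 274. 105.] err 0.0 tilt 32.5 az 0.3 mar 0.12 [-0.09  0.78 -1.29  2.34  1.56  1.25 -2.24] spin 0.0
8 [470. 274. 195.] err 0.0 tilt 32.5 az 0.3 mar 0.11 [ 0.04  0
[... 321 characters left out ...]
1.53  1.1  -1.52  2.46  1.86  0.87 -1.29] spin -0.0
12 [ 438. -258.  105.] err 0.0 tilt 32.5 az 0.4 mar 0.0 [ 1.58  0.9  -1.52  2.42  1.69  0.68 -1.21] spin 0.0
13 [ 450. -190.  150.] err 0.0 tilt 32.5 az 0.4 mar 0.0 [ 1.48  0.68 -1.52  2.45  1.64  0.57 -1.19] spin -11.3
14 [463. -83. 147.] err 21.0 tilt 31.9 az 0.7 mar 0.0 [ 1.17  0.61 -1.52  2.46  1.63  0.68 -1.49] spin -0.0
15 [652. -66. 147.] err 0.0 tilt 31.9 az 0.7 mar 0.2 [ 0.86  0.78 -1.32  2.12  1.57  0.79 -1.3 ] spin -0.0
16 [652. -66. 105.] err 0.0 tilt 31.9 az 0.7 mar 0.25 [ 0.82  0.85 -1.27  2.16  1.71  0.81 -1.42] spin 0.0
17 [577. -72. 232.] err 0.0 tilt 31.9 az 0.7 mar 0.03 [ 1.09  0.57 -1.49  2.17  1.28  0.7  -1.11] spin 0.0
```

```bash
python3 -m creep '[{"travel":[0.054,0.0016,-0.0043],"spin":0},{"travel":[0.108,0.003,-0.0085],"spin":0},{"travel":[0.162,0.005,-0.013],"spin":0},{"travel":[0.216,0.0065,-0.017],"spin":0},{"travel":[0.270,0.008,-0.021],"spin":0},{"travel":[0.324,0.010,-0.0255],"spin":0},{"travel":[0.378,0.011,-0.030],"spin":0},{"travel":[0.432,0.013,-0.034],"spin":0}]'; python3 to.py 365 531 379 95
```

```text
time: 9.18
tcp_pos: [409.4, 96.3, 344.3]
tool_rot: [0.653, 0.701, 0.195, 0.209]
ft_force: [1.2, 0.5, 1.4]
width: 47.1
t 9.18 tcp [409.4  96.3 344.3] grasp [398.9  96.3 360.2] q [-0.059 -0.236 -0.433  2.246  0.299  0.615 -0.638] F [1.2 0.5 1.4] w 47.1
x [-0.059  0.998 -0.038] y [0.834 0.071 0.547] z [ 0.549  0.001 -0.836] tilt 33.3 az z 0.1
D [-33.9 434.7  18.8] travel [ 0.435  0.013 -0.034] len 436.4
spin needed -0.13 rod incl in pads -2.7
```

```bash
python3 - <<'E'
from cur import *
qa=q
for wp in([],[[385,300,370]],[[365,531,379]]):
    q=qa;N=0
    for G in wp: q,n=goto(q,G,0,55);N+=n
    q,n=goto(q,[590,-70,250],spinfor(info(q)[3],95),55);print(wp,N+n,q,info(q)[:3])
    for G in([581,-66,214],[652,-66,105],[652,-66,143],[550,-75,143],[530,-70,250],[470,200,200],[470,274.5,105]):
        q,n=goto(q,G,0);print('   ',np.abs(info(q)[0]-G).max().round(1),q,info(q)[1:3],np.min(np.r_[q-LO,HI-q]).round(2))
E
```

```text
[] 6 [ 0.21  0.21 -0.18  2.17  0.07  0.19  0.06] (array([589.98, -70.02, 250.01]), np.float64(33.27137009628515), np.float64(0.061017952273521955))
    0.0 [ 0.5   0.29 -0.57  2.23  1.09  0.17 -0.96] (np.float64(33.27154147577291), np.float64(0.06129349866007534)) 0.0
    0.0 [ 0.5   0.6  -0.67  2.19  1.99  0.37 -1.8 ] (np.float64(33.27156971655033), np.float64(0.06129976161200604)) 0.2
    0.0 [ 0.42  0.5  -0.53  2.16  1.79  0.24 -1.63] (np.float64(33.27176215322126), np.float64(0.061334162981680505)) 0.07
    0.0 [ 0.66  0.44 -0.78  2.38  2.09  0.34 -1.93] (np.float64(33.27232776841815), np.float64(0.06180825398113883)) 0.08
    0.0 [ 0.96  0.21 -1.04  2.27  0.84  0.26 -0.7 ] (np.float64(33.27230937713048), np.float64(0.06181372516238106)) 0.09
    0.0 [-0.03  0.3  -0.94  2.35  1.36  0.71 -1.97] (np.float64(33.272749024077015), np.float64(0.06310313119227487)) 0.11
    0.0 [-0.3   0.6  -0.9   2.36  1.61  0.94 -2.37] (np.float64(33.27274940809388), np.float64(0.063104691037866)) 0.1
[[385, 300, 370]] 12 [ 0.58  0.25 -0.64  2.16  0.64  0.24 -0.5 ] (array([589.98, -69.97, 250.  ]), np
[... 1229 characters left out ...]
9  1.92  0.43 -1.72] (np.float64(33.26721976827223), np.float64(0.07182333691234313)) 0.26
    0.0 [ 0.52  0.53 -0.68  2.15  1.72  0.32 -1.54] (np.float64(33.26725136973628), np.float64(0.07182780544591136)) 0.15
    0.0 [ 0.71  0.46 -0.87  2.38  2.01  0.38 -1.85] (np.float64(33.26759816876058), np.float64(0.07211457355651033)) 0.08
    0.0 [ 0.96  0.21 -1.04  2.27  0.84  0.26 -0.71] (np.float64(33.26758129971278), np.float64(0.07211763121724375)) 0.09
    0.0 [-0.03  0.3  -0.94  2.35  1.36  0.71 -1.97] (np.float64(33.268022073338344), np.float64(0.07340996359724294)) 0.11
    0.0 [-0.3   0.6  -0.9   2.36  1.61  0.94 -2.37] (np.float64(33.26802245795476), np.float64(0.07341152281725823)) 0.1
```

I have time for the extra margin, so I'll finish the swing to +y.

```bash
python3 -m creep '[{"travel":[0.054,0.0016,-0.0043],"spin":0},{"travel":[0.108,0.003,-0.0085],"spin":0},{"travel":[0.162,0.005,-0.013],"spin":0},{"travel":[0.216,0.0065,-0.017],"spin":0},{"travel":[0.270,0.008,-0.021],"spin":0},{"travel":[0.324,0.010,-0.0255],"spin":0},{"travel":[0.378,0.011,-0.030],"spin":0},{"travel":[0.435,0.013,-0.034],"spin":0}]'|head -1; python3 to.py 590 -70 250 95
```

```text
time: 10.18
t 10.18 tcp [375.6 530.8 361.6] grasp [365.2 530.8 377.5] q [-0.653  0.493 -1.114  1.581  1.008  1.521 -1.827] F [0.4 0.2 0.5] w 47.1
x [-0.058  0.998 -0.039] y [0.836 0.071 0.545] z [ 0.546 -0.001 -0.838] tilt 33.1 az z -0.1
D [ 224.8 -600.8 -127.5] travel [-0.608  0.076  0.23 ] len 654.1
spin needed -0.15 rod incl in pads -2.8
```

```bash
python3 -m creep '[{"travel":[-0.051,0.006,0.019],"spin":0},{"travel":[-0.101,0.013,0.038],"spin":0},{"travel":[-0.152,0.019,0.057],"spin":0},{"travel":[-0.203,0.025,0.077],"spin":0},{"travel":[-0.253,0.032,0.096],"spin":0},{"travel":[-0.304,0.038,0.115],"spin":0},{"travel":[-0.355,0.044,0.134],"spin":0},{"travel":[-0.405,0.051,0.153],"spin":0}]'|head -1; python3 -m creep '[{"travel":[-0.051,0.006,0.019],"spin":0},{"travel":[-0.101,0.013,0.038],"spin":0},{"travel":[-0.152,0.019,0.057],"spin":0},{"travel":[-0.203,0.025,0.077],"spin":0}]'|head -1; python3 to.py 652 -66 105 95;python3 - <<'E'
from rig import *
import cv2
for n in("wrist","side"):
    f=grab_frame(n);cv2.imwrite(f"pics/{n}2.png",f["color"][:,:,::-1])
E
```

```text
time: 11.18
time: 11.68
t 11.68 tcp [602.6 -74.1 235.3] grasp [592.2 -74.1 251.2] q [ 0.901  0.344 -1.077  2.141  1.006  0.397 -0.852] F [ 1.1 -0.1  0.3] w 46.6
x [-0.059  0.998 -0.039] y [0.834 0.07  0.547] z [ 0.549 -0.    -0.836] tilt 33.3 az z -0.0
D [  59.8    8.1 -146.2] travel [ 0.01  -0.029  0.155] len 158.1
spin needed -0.14 rod incl in pads -2.7
```

View pics/wrist2.png

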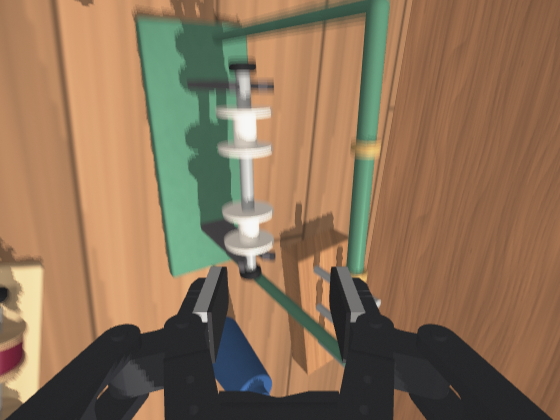

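View pics/side2.png

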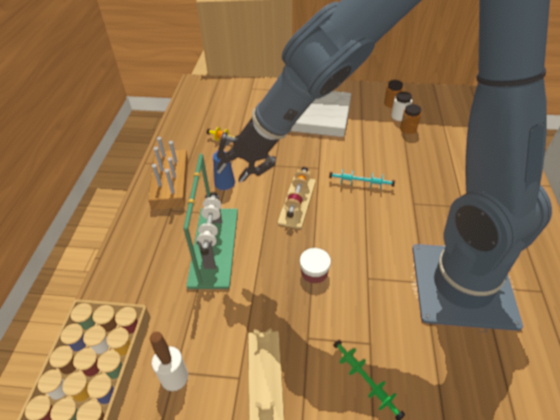

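The wrist view shows the spent bar with its knobs at (242,67) and (250,271). I'll cast those rays onto z = 105.

```bash
cat > wr.py <<'E'
from h import *
TC=np.array([[-1.79372686e-04,9.46713738e-01,3.22076182e-01,8.32511186e+01],[9.99999983e-01,1.79956454e-04,2.79605768e-05,-7.25910940e-01],[-3.14890253e-05,3.22076181e-01,-9.46713754e-01,-1.68225009e+02]])
def wplane(s,u,v,z):
    M=R.from_quat(s['tool_rot']).as_matrix()
    d=M@TC[:,:3]@np.array([(u-278.469)/345.947,-(v-210.870)/345.947,-1]);p=s['tcp_pos']+M@TC[:,3]
    return p+d*(z-p[2])/d[2]
E
python3 - <<'E'
from rig import *; from wr import *
s=state()
a,b=wplane(s,242,67,105),wplane(s,250,271,105);print(a,b,(a+b)/2,np.linalg.norm(a-b),np.degrees(np.arctan2(*(a-b)[[1,0]])))
from cur import *
for G in([652,-66,105],[652,-66,143]): q,n=goto(q,G,0);print(q,info(q)[:3])
E
```

```text
[642.30319154  20.74954893 105.        ] [ 656.91433771 -165.56949174  105.        ] [649.60876462 -72.40997141 105.        ] 186.8910658876623 94.48396053252004
[ 0.58  0.63 -0.8   2.18  1.89  0.45 -1.7 ] (array([652., -66., 105.]), np.float64(33.03379717308255), np.float64(-0.45500877240961335))
[ 0.55  0.54 -0.72  2.15  1.68  0.35 -1.52] (array([652., -66., 143.]), np.float64(33.03380988018733), np.float64(-0.45500727851194095))
```

The wrist estimate (650,−72) agrees with the earlier (652,−66) well enough. I'll approach along the tool axis.

```bash
python3 -m creep '[{"travel":[0.009,-0.030,0.015],"spin":0},{"travel":[0.009,-0.030,0.045],"spin":0},{"travel":[0.009,-0.030,0.075],"spin":0},{"travel":[0.009,-0.030,0.105],"spin":0},{"travel":[0.009,-0.030,0.130],"spin":0}]' ; python3 to.py 651.5 -67 105 95;python3 - <<'E'
from rig import *
import cv2
for n in("scene","wrist","side"):
    f=grab_frame(n);cv2.imwrite(f"pics/{n}3.png",f["color"][:,:,::-1])
a=cv2.imread("pics/scene3.png")[190:340,180:380];b=cv2.imread("pics/side3.png")[120:300,150:350]
cv2.imwrite("pics/c5.png",np.hstack([cv2.resize(a,(400,300)),cv2.resize(b,(400,300))])) if 0 else None
cv2.imwrite("pics/c5.png",cv2.resize(a,None,fx=4,fy=4,interpolation=2));cv2.imwrite("pics/c6.png",cv2.resize(b,None,fx=3.3,fy=3.3,interpolation=2))
E
```

```text
time: 12.4
tcp_pos: [648.3, -64.7, 108.8]
tool_rot: [0.653, 0.701, 0.195, 0.209]
ft_force: [0.6, -0.3, -0.1]
width: 46.8
t 12.4 tcp [648.3 -64.7 108.8] grasp [637.9 -64.7 124.7] q [ 0.593  0.579 -0.801  2.203  1.848  0.415 -1.667] F [ 0.6 -0.3 -0.1] w 46.8
x [-0.06   0.997 -0.038] y [0.834 0.071 0.547] z [ 0.548  0.001 -0.836] tilt 33.2 az z 0.1
D [ 13.6  -2.3 -19.7] travel [-0.002  0.     0.024] len 24.0
spin needed -0.12 rod incl in pads -2.7
```

View pics/wrist3.png

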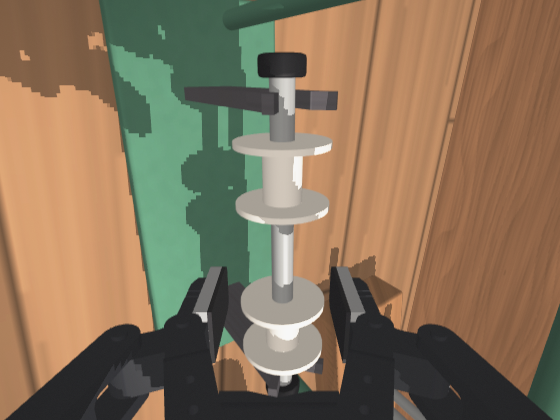

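View pics/c5.png

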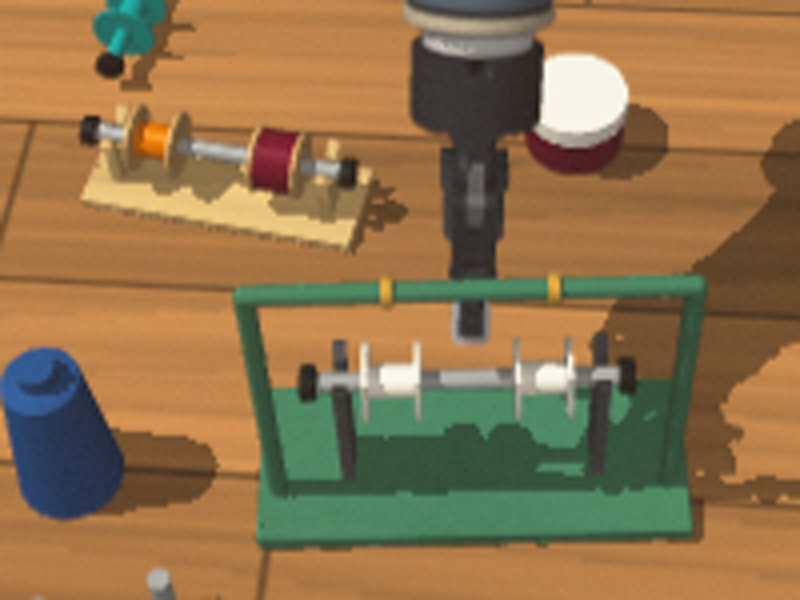

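View pics/c6.png

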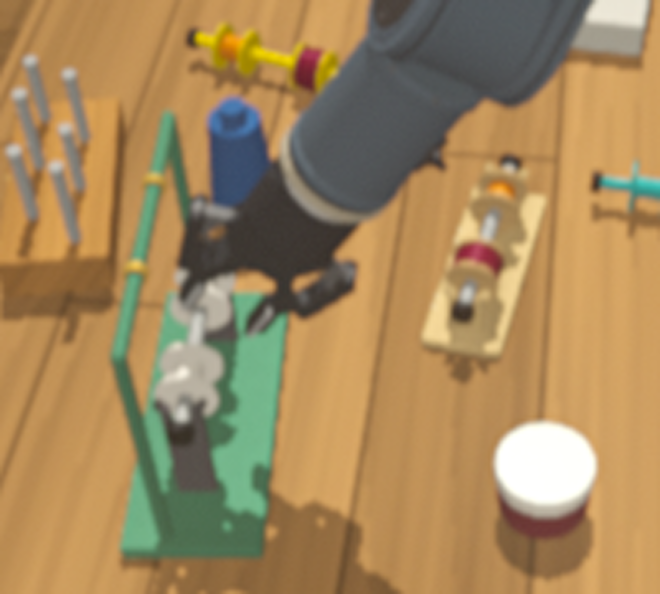

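The rod is centred between the jaws (column 283) and the finger sits midway between the inner flanges. I'll move in 24 mm and grip.

```bash
python3 -m creep '[{"travel":[-0.001,0,0.012],"spin":0},{"travel":[-0.001,0,0.024],"spin":0},{"travel":[-0.001,0,0.024],"spin":0}]'; python3 -m creep '[{"travel":[0,0,0],"spin":0},{"travel":[0,0,0],"spin":0},{"travel":[0,0,0],"spin":0},{"travel":[0,0,0],"spin":0}]' 0 70; python3 to.py 651.5 -67 143 95;python3 - <<'E'
from rig import *
import cv2
f=grab_frame("wrist");cv2.imwrite(f"pics/wrist4.png",f["color"][:,:,::-1])
E
```

```text
time: 12.92
tcp_pos: [660.2, -66.8, 88.8]
tool_rot: [0.653, 0.701, 0.195, 0.209]
ft_force: [0.2, 0.0, 0.3]
width: 46.7
time: 13.42
tcp_pos: [660.1, -66.7, 89.5]
tool_rot: [0.653, 0.701, 0.195, 0.209]
ft_force: [0.6, 1.5, 0.5]
width: 0.2
t 13.43 tcp [660.1 -66.7  89.5] grasp [649.7 -66.7 105.4] q [ 0.591  0.635 -0.811  2.189  1.905  0.454 -1.701] F [0.6 1.5 0.5] w 0.2
x [-0.059  0.997 -0.039] y [0.835 0.071 0.546] z [ 0.548 -0.    -0.837] tilt 33.2 az z -0.0
D [ 1.8 -0.3 37.6] travel [-0.002  0.022 -0.03 ] len 37.6
spin needed -0.13 rod incl in pads -2.7
```

View pics/wrist4.png

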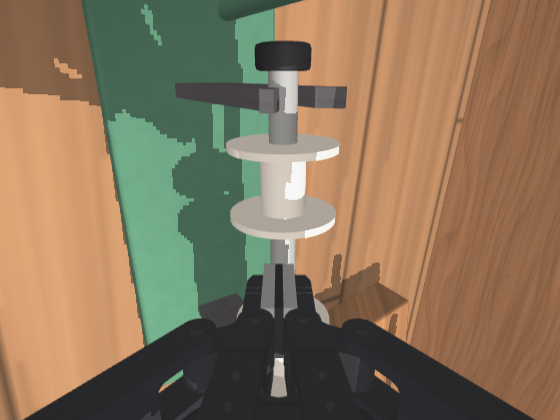

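The fingers closed to 0.2 mm, so they missed the rod. I'll look at the scene and compare projections.

```bash
cat >> wr.py <<'E'
def wproj(s,P):
    M=R.from_quat(s['tool_rot']).as_matrix();t=M.T@(np.asarray(P,float)-s['tcp_pos']);c=TC[:,:3].T@(t-TC[:,3]);return 278.469+345.947*c[0]/-c[2],210.870-345.947*c[1]/-c[2]
E
python3 - <<'E'
from rig import *
import cv2
from wr import *
s=state();M=R.from_quat(s['tool_rot']).as_matrix();t=s['tcp_pos'];g=t-19*M[:,2]
for n in("scene","side"):
    f=grab_frame(n);im=f["color"][:,:,::-1].copy();k=4
    x0,y0,w,h=(230,230,140,110) if n=="scene" else (160,150,150,140)
    im=cv2.resize(im[y0:y0+h,x0:x0+w],None,fx=k,fy=k,interpolation=cv2.INTER_CUBIC)
    for P,c in((t,(0,0,255)),(g,(255,0,255)),([651.5,-67,105],(255,255,0))):
        u,v=proj(n,np.array(P));cv2.circle(im,(int((u-x0+.5)*k),int((v-y0+.5)*k)),3,c,1);print(n,P,u,v)
    cv2.imwrite(f"pics/p_{n}.png",im)
print(wproj(s,t),wproj(s,g),wproj(s,[651.5,-67,105]),wproj(s,[642,20,105]))
E
```

```text
scene [660.08656089 -66.65792754  89.53289724] 296.19620562067416 290.4038941900794
scene [649.67964773 -66.65527522 105.4293167 ] 296.40846496437234 283.1139225826021
scene [651.5, -67, 105] 296.2155371106797 283.8547794127621
side [660.08656089 -66.65792754  89.53289724] 206.74028759833513 224.38296777961165
side [649.67964773 -66.65527522 105.4293167 ] 209.85460423534738 220.6208696311572
side [651.5, -67, 105] 209.21195337406067 220.58391400640798
(np.float64(279.8365204935976), np.float64(256.6684860393523)) (np.float64(279.98409527455976), np.float64(274.1642794215487)) (np.float64(282.5434129688754), np.float64(273.5806821291998)) (np.float64(279.0005345836261), np.float64(83.3811352843582))
```

View pics/p_scene.png

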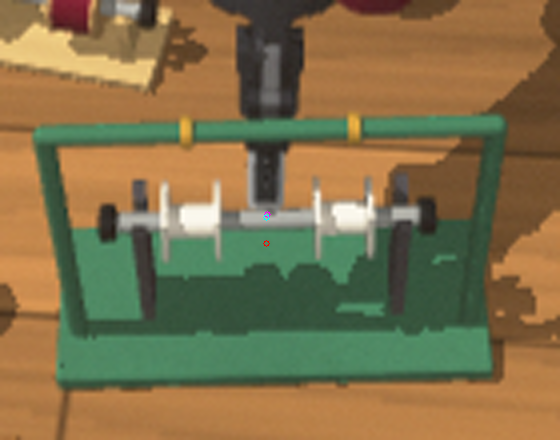

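View pics/p_side.png

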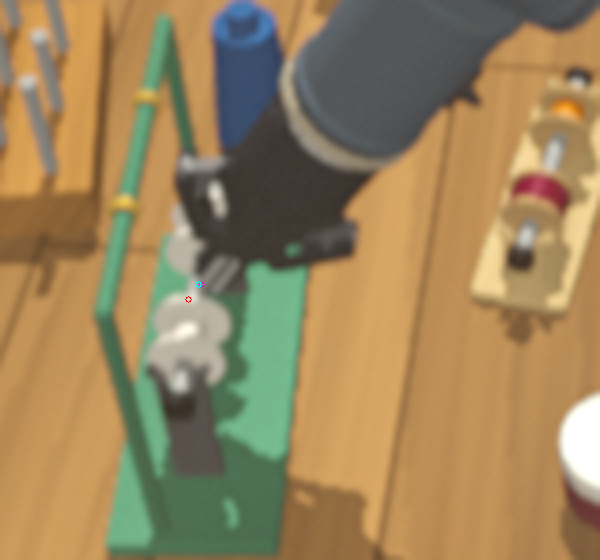

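```bash
python3 - <<'E'
from rig import *
from wr import *
s=state();M=R.from_quat(s['tool_rot']).as_matrix();t=s['tcp_pos']
print(t,s['width'])
for d in(0,-10,-19,-25,-30):
    P=t+d*M[:,2];print(d,[np.round(wproj(s,P+k*M[:,0]),0) for k in(-11,0,11)],np.round(proj('scene',P),1),np.round(proj('side',P),1))
E
python3 - <<'E'
import cv2
a=cv2.imread("pics/wrist4.png")[200:420,190:370];cv2.imwrite("pics/c7.png",cv2.resize(a,None,fx=3,fy=2.7,interpolation=2))
E
```

```text
[660.06584822 -66.66682074  89.39560412] 0.4919954185342869
0 [array([280., 275.]), array([280., 257.]), array([280., 238.])] [296.2 290.4] [206.8 224.4]
-10 [array([280., 284.]), array([280., 265.]), array([280., 246.])] [296.3 286.6] [208.4 222.4]
-19 [array([280., 294.]), array([280., 274.]), array([280., 254.])] [296.4 283.1] [209.9 220.7]
-25 [array([280., 301.]), array([280., 280.]), array([280., 259.])] [296.5 280.8] [210.9 219.4]
-30 [array([280., 307.]), array([280., 286.]), array([280., 264.])] [296.5 278.9] [211.7 218.4]
```

View pics/c7.png

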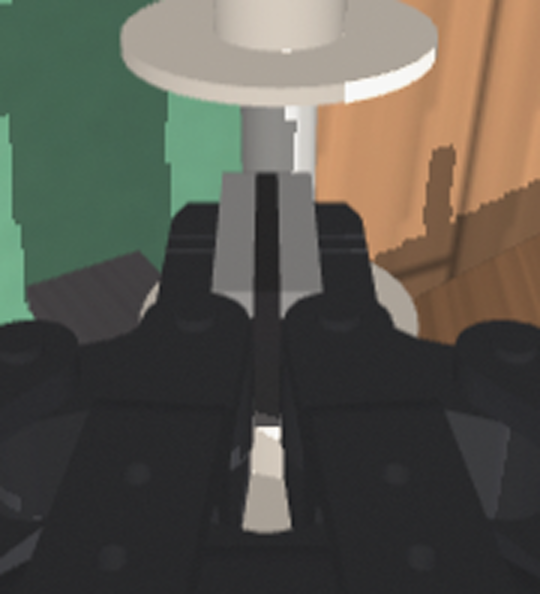

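Both views show the shut finger tips about 25 mm short of the reported TCP, just touching the rod's upper side. I'll open, go 22 mm deeper and close again.

```bash
python3 -m creep '[{"travel":[0,0,0],"spin":0},{"travel":[0,0,0],"spin":0},{"travel":[0,0,0],"spin":0},{"travel":[0,0,0.008],"spin":0},{"travel":[0,0.001,0.016],"spin":0},{"travel":[0,0.001,0.022],"spin":0},{"travel":[0,0.001,0.022],"spin":0}]' 50; python3 - <<'E'
from rig import *
import cv2
f=grab_frame("wrist");cv2.imwrite(f"pics/wrist5.png",f["color"][:,:,::-1])
f=grab_frame("scene");cv2.imwrite(f"pics/c8.png",cv2.resize(f["color"][230:340,230:370,::-1],None,fx=4,fy=4,interpolation=2))
E
```

```text
time: 14.45
tcp_pos: [672.9, -66.5, 70.7]
tool_rot: [0.653, 0.701, 0.195, 0.209]
ft_force: [-0.3, -0.4, -0.3]
width: 42.8
```

View pics/wrist5.png

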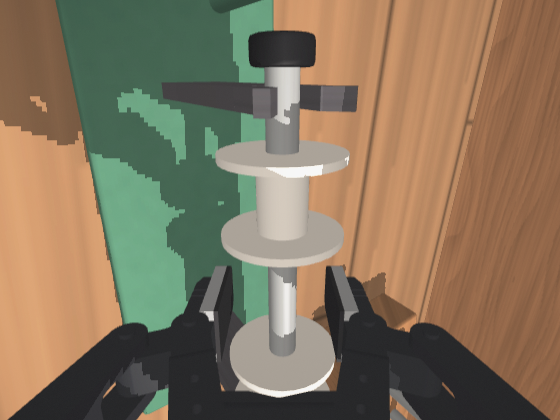

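View pics/c8.png

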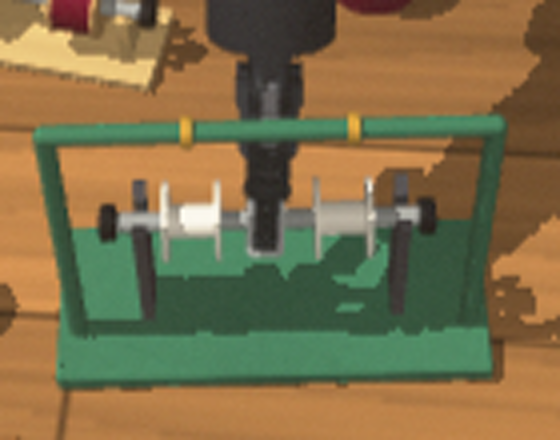

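The finger now spans the rod, with its tip at row 252 and the rod at row 217. Closing.

```bash
python3 -m creep '[{"travel":[0,0,0],"spin":0},{"travel":[0,0,0],"spin":0},{"travel":[0,0,0],"spin":0},{"travel":[0,0,0],"spin":0}]' 0 70; python3 to.py 664 -66.5 126 95
```

```text
time: 15.05
tcp_pos: [674.0, -66.5, 72.5]
tool_rot: [0.653, 0.701, 0.195, 0.21]
ft_force: [3.2, 0.7, 5.9]
width: 9.3
t 15.05 tcp [674.  -66.5  72.5] grasp [663.6 -66.5  88.4] q [ 0.583  0.685 -0.814  2.17   1.946  0.487 -1.723] F [3.2 0.7 5.9] w 9.3
x [-0.059  0.997 -0.039] y [0.833 0.071 0.548] z [ 0.549 -0.    -0.836] tilt 33.3 az z -0.0
D [ 0.4 -0.  37.6] travel [-0.002  0.021 -0.031] len 37.6
spin needed -0.11 rod incl in pads -2.8
```

It's gripped at a width of 9.3 mm. Lifting straight up 37 mm.

```bash
python3 -m creep '[{"travel":[0,0.003,-0.005],"spin":0},{"travel":[-0.001,0.007,-0.010],"spin":0},{"travel":[-0.001,0.0105,-0.0155],"spin":0},{"travel":[-0.0015,0.014,-0.021],"spin":0},{"travel":[-0.0015,0.0175,-0.026],"spin":0},{"travel":[-0.0015,0.0205,-0.031],"spin":0},{"travel":[-0.0015,0.0205,-0.031],"spin":0},{"travel":[-0.0015,0.0205,-0.031],"spin":0}]'; python3 - <<'E'
from rig import *
from st import *
import cv2
f=grab_frame("wrist");cv2.imwrite(f"pics/wrist6.png",f["color"][:,:,::-1])
f=grab_frame("scene");cv2.imwrite(f"pics/c9.png",cv2.resize(f["color"][210:340,230:370,::-1],None,fx=4,fy=4,interpolation=2))
f=grab_frame("side");cv2.imwrite(f"pics/c10.png",cv2.resize(f["color"][150:290,160:310,::-1],None,fx=4,fy=4,interpolation=2))
E
```

```text
time: 16.05
tcp_pos: [673.1, -66.7, 108.6]
tool_rot: [0.653, 0.701, 0.195, 0.209]
ft_force: [-0.5, 0.4, -2.3]
width: 9.3
t 16.05 tcp [673.1 -66.7 108.6] grasp [662.7 -66.7 124.5] q [ 0.558  0.593 -0.755  2.143  1.778  0.391 -1.584] F [-0.5  0.4 -2.3] w 9.3
x [-0.059  0.998 -0.039] y [0.835 0.071 0.546] z [ 0.547 -0.    -0.837] tilt 33.2 az z -0.0
```

View pics/c9.png

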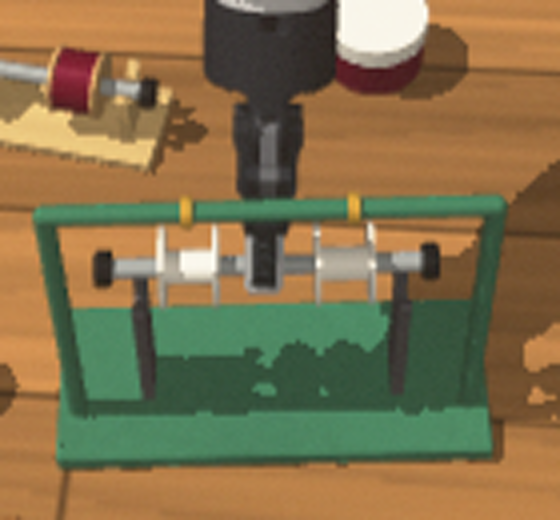

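View pics/c10.png

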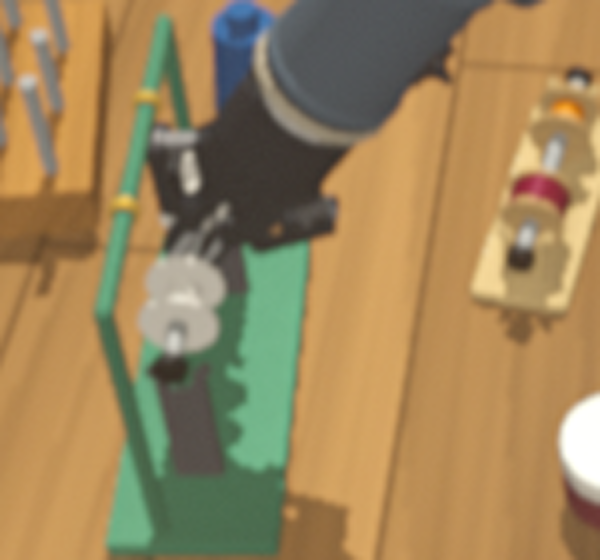

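The bar is off the brackets, with its knobs at scene pixels (103,268) and (430,260) in the crop. I'll triangulate its height and levelness.

```bash
python3 - <<'E'
from h import *
a=(230+103/4-.4,210+268/4-.4);b=(230+430/4-.4,210+260/4-.4);c=(160+168/4-.4,150+370/4-.4)
P,e=tri(b,c);print('near knob',P,e)
# far knob: on scene ray, 190mm from near knob
p,d=ray('scene',*a);v=p-P;B=v@d;C=v@v-190**2
for t in(-B-np.sqrt(max(B*B-C,0)),-B+np.sqrt(max(B*B-C,0))):
    Q=p+t*d;print('far',Q,(P+Q)/2,'tip',np.degrees(np.arcsin((P-Q)[2]/190)),'az',np.degrees(np.arctan2(*(P-Q)[[1,0]])))
E
python3 - <<'E'
import sys;sys.path.insert(0,'.')
from cur import *
z0=q
# G offsets: bar = G+(-12,-.5,17)
o=np.array([-12,-.5,17.])
for B,b in(([545,-76,141],None),([540,-70,215],None),([470,200,215],99.7),([470,274.5,110],99.7),([470,274.5,45],99.7)):
    G=np.array(B)-o;sp=0 if b is None else spinfor(info(q)[3],b);q,n=goto(q,G,sp,45);print(n,np.abs(info(q)[0]-G).max().round(1),q,info(q)[1:3],sp,np.min(np.r_[q-LO,HI-q]).round(2))
E
```

```text
near knob [643.44310952  29.20470191 139.31323243] 3.0492371301817984
far [ 668.53626958 -159.09687332  153.78871414] [655.98968955 -64.9460857  146.55097328] tip -4.369412948171818 az 97.590542578573
far [ 668.53626958 -159.09687332  153.78871414] [655.98968955 -64.9460857  146.55097328] tip -4.369412948171818 az 97.590542578573
3 0.0 [ 0.73  0.53 -0.92  2.38  2.03  0.46 -1.87] (np.float64(33.16933077728655), np.float64(0.01078545560009708)) 0 0.08
2 0.0 [ 0.59  0.29 -0.65  2.31  1.5   0.17 -1.37] (np.float64(33.16953771162836), np.float64(0.010765692394608147)) 0 0.0
7 0.0 [-0.03  0.32 -0.93  2.33  1.36  0.71 -1.88] (np.float64(33.16998369278522), np.float64(0.009528733060832602)) -4.097138770840132 0.13
3 0.0 [-0.3   0.63 -0.88  2.34  1.64  0.94 -2.31] (np.float64(33.16998402598493), np.float64(0.009530420337285277)) 7.0863921024511e-06 0.12
2 0.0 [-0.34  0.79 -0.84  2.39  1.82  1.04 -2.5 ] (np.float64(33.16937049234112), np.float64(0.009807924052698648)) -6.907329463956557e-08 0.07
```

The bar is level: its slope in the scene image is unchanged from when it was seated, with its axis at about 140 mm. I'll raise it 4 mm more and carry it out towards the robot, level.

```bash
python3 -m creep '[{"travel":[0,0.002,-0.003],"spin":0},{"travel":[0,0.002,-0.003],"spin":0},{"travel":[-0.0005,-0.017,-0.016],"spin":0},{"travel":[-0.001,-0.035,-0.028],"spin":0},{"travel":[-0.002,-0.053,-0.040],"spin":0},{"travel":[-0.0025,-0.071,-0.051],"spin":0},{"travel":[-0.003,-0.088,-0.062],"spin":0}]'; python3 to.py 552 -69 200 | tail -3;  python3 - <<'E'
from rig import *
import cv2
f=grab_frame("scene");cv2.imwrite(f"pics/c11.png",cv2.resize(f["color"][190:340,200:400,::-1],None,fx=3.5,fy=3.5,interpolation=2))
E
```

```text
time: 17.08
tcp_pos: [565.3, -75.9, 112.8]
tool_rot: [0.653, 0.701, 0.195, 0.209]
ft_force: [-0.2, -0.2, -2.3]
width: 9.1
t 17.07 tcp [565.3 -75.9 112.8] grasp [554.9 -75.9 128.7] q [ 0.736  0.521 -0.926  2.385  2.021  0.452 -1.856] F [-0.2 -0.2 -2.3] w 9.1
x [-0.059  0.997 -0.039] y [0.835 0.071 0.546] z [ 0.548 -0.    -0.837] tilt 33.2 az z -0.0
D [-2.9  6.9 71.3] travel [ 0.004  0.037 -0.061] len 71.7
```

View pics/c11.png

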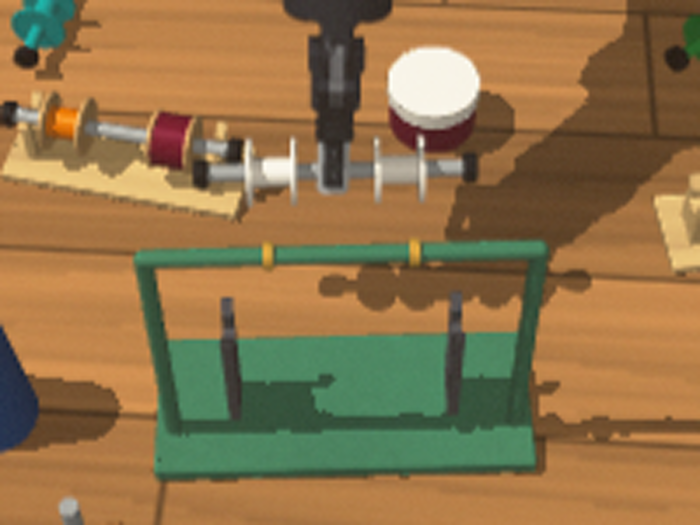

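It's clear of the stand. Next, over to a hover near the free rest.

```bash
python3 -m creep '[{"travel":[0.040,0.004,-0.022],"spin":0},{"travel":[0.085,0.005,-0.042],"spin":0},{"travel":[0.132,0.006,-0.060],"spin":-1},{"travel":[0.180,0.008,-0.075],"spin":-2},{"travel":[0.226,0.009,-0.090],"spin":-3},{"travel":[0.271,0.009,-0.090],"spin":-4},{"travel":[0.311,0.009,-0.090],"spin":-4},{"travel":[0.341,0.009,-0.090],"spin":-4}]'; python3 to.py 482 275 93 99.5;  python3 - <<'E'
from rig import *
import cv2
f=grab_frame("wrist");cv2.imwrite(f"pics/wrist7.png",f["color"][:,:,::-1])
f=grab_frame("scene");cv2.imwrite(f"pics/c12.png",cv2.resize(f["color"][190:350,300:500,::-1],None,fx=3.5,fy=3.5,interpolation=2))
E
```

```text
time: 18.12
tcp_pos: [503.6, 267.5, 179.8]
tool_rot: [0.628, 0.724, 0.188, 0.215]
ft_force: [0.5, 0.4, -2.4]
width: 9.3
t 18.12 tcp [503.6 267.5 179.8] grasp [493.2 267.5 195.7] q [-0.099  0.442 -1.038  2.225  1.337  0.895 -1.916] F [ 0.5  0.4 -2.4] w 9.3
x [-0.119  0.99  -0.076] y [0.828 0.141 0.542] z [ 0.547  0.002 -0.837] tilt 33.2 az z 0.2
D [ -11.2    7.5 -102.7] travel [ 0.017 -0.064  0.08 ] len 103.6
spin needed 0.12 rod incl in pads -5.1
```

View pics/wrist7.png

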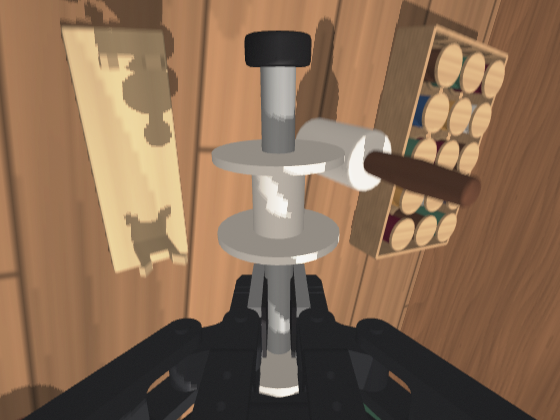

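View pics/c12.png

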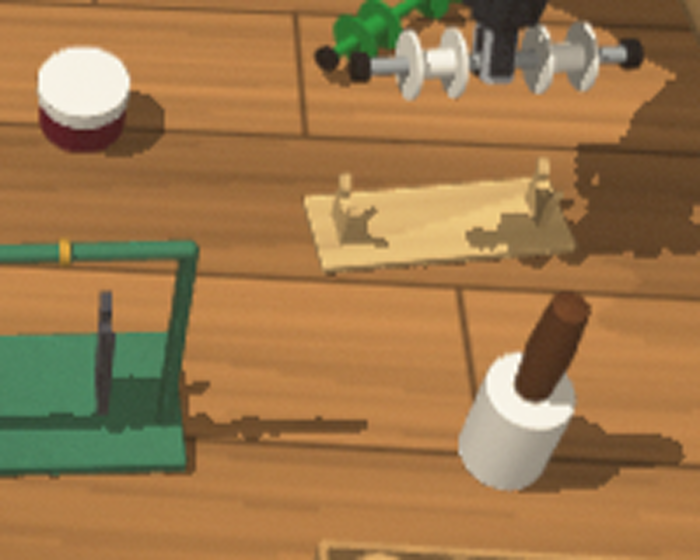

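I'll measure the free rest again from the wrist view (base corners (63,28), (163,30), (187,252), (116,272)) and work out where the held bar is.

```bash
cat > bar.py <<'E'
from rig import *; from wr import *
np.set_printoptions(precision=2,suppress=True)
M0=np.array([[-.059,.833,.549],[.997,.071,0],[-.039,.548,-.836]])
b0=M0.T@[np.cos(np.radians(95)),np.sin(np.radians(95)),0]; o0=M0.T@(np.array([651.5,-67,105])-[674,-66.5,72.5])
def bar(s):
    M=R.from_quat(s['tool_rot']).as_matrix();b=M@b0;c=s['tcp_pos']+M@o0
    return c,np.degrees(np.arctan2(b[1],b[0])),np.degrees(np.arcsin(b[2])),M
E
python3 - <<'E'
from bar import *
s=state();c,az,tip,M=bar(s);print('o0',o0,'bar',c,'az',az,'tip',tip)
P=[wplane(s,*p,10) for p in((63,28),(163,30),(187,252),(116,272))]
for p in P:print(p)
P=np.array(P);print(P.mean(0),[np.degrees(np.arctan2(*(P[i]-P[j])[[1,0]])) for i,j in((0,3),(1,2))],np.linalg.norm(P[0]-P[3]),np.linalg.norm(P[0]-P[1]))
# notch tips in side image crop c4
T=[(458,122),(520,118),(472,412),(532,410)]
for u,v in T:print(plane('side',140+u/4-.4,300+v/4-.4,57))
for u,v in((143,98),(426,76)):print('scene',plane('scene',370+u/5-.4,220+v/5-.4,57))
E
```

```text
o0 [ -0.44  -0.97 -39.52] bar [480.9  269.13 212.55] az 98.60991296541845 tip -1.9361808941300271
[417.86 373.66  10.  ]
[484.86 386.42  10.  ]
[515.95 189.88  10.  ]
[450.19 178.9   10.  ]
[467.22 282.21  10.  ] [np.float64(99.4238280445364), np.float64(98.98974217130598)] 197.42428666082384 68.19903389476623
[498.66 201.52  57.  ]
[464.7 195.9  57. ]
[469.49 355.18  57.  ]
[440.06 351.36  57.  ]
scene [463.86 195.74  57.  ]
scene [439.8  349.35  57.  ]
```

```bash
python3 -m creep '[{"travel":[0.005,-0.020,0.025],"spin":0},{"travel":[0.010,-0.040,0.050],"spin":0},{"travel":[0.014,-0.060,0.076],"spin":-0.5},{"travel":[0.018,-0.075,0.096],"spin":-0.5},{"travel":[0.019,-0.084,0.108],"spin":-0.5},{"travel":[0.019,-0.084,0.108],"spin":-0.5}]';  python3 - <<'E'
from bar import *
import cv2
s=state();c,az,tip,M=bar(s);print('bar',c,'az',az,'tip',tip,s['qpos'])
f=grab_frame("scene");cv2.imwrite(f"pics/c13.png",cv2.resize(f["color"][205:305,360:500,::-1],None,fx=5,fy=5,interpolation=2))
f=grab_frame("side");cv2.imwrite(f"pics/c14.png",cv2.resize(f["color"][290:420,180:320,::-1],None,fx=4.5,fy=4.5,interpolation=2))
E
```

```text
time: 18.98
tcp_pos: [490.9, 271.3, 41.1]
tool_rot: [0.625, 0.727, 0.185, 0.216]
ft_force: [-0.1, -0.5, -2.2]
width: 9.4
bar [468.59 270.78  73.72] az 98.75135172425199 tip -2.478208670606909 [-0.28  0.74 -0.93  2.38  1.73  1.05 -2.4 ]
```

View pics/c13.png

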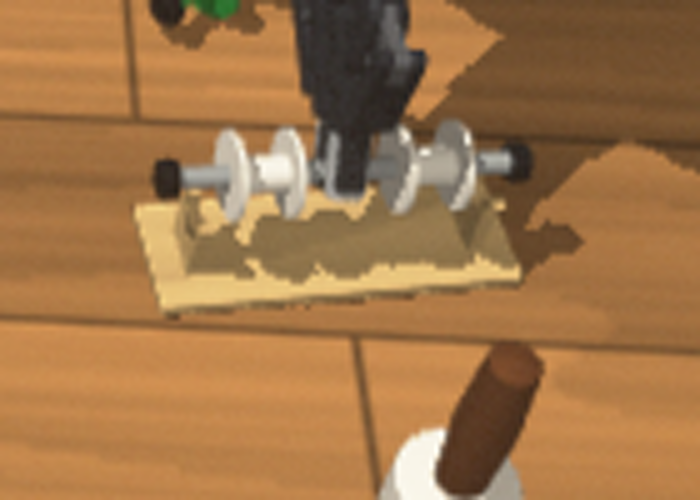

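View pics/c14.png

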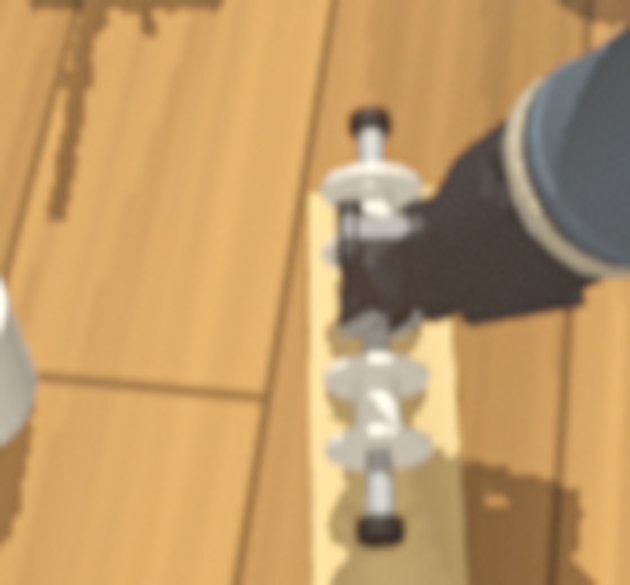

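```bash
python3 - <<'E'
from h import *
np.set_printoptions(precision=1,suppress=True)
sc=lambda u,v:(360+u/5-.4,205+v/5-.4); sd=lambda u,v:(180+u/4.5-.4,290+v/4.5-.4)
a,e1=tri(sc(168,180),sd(369,123));b,e2=tri(sc(518,160),sd(380,528));print(a,b,e1,e2,(a+b)/2,np.linalg.norm(a-b),np.degrees(np.arctan2(*(b-a)[[1,0]])),np.degrees(np.arcsin((b-a)[2]/190)))
# where rest's outline now: base corner scene & side
for q in((135,206),(163,305),(520,275)):print('scene base',plane('scene',*sc(*q),10))
for q in((310,192),(432,187)):print('side base',plane('side',*sd(*q),10))
E
```

```text
[484.1 178.1  75.7] [454.6 366.1  69. ] 0.09415443138261058 0.22767139292742197 [469.4 272.1  72.4] 190.37789931892743 98.9176636357317 -2.0147397598909706
scene base [452. 172.  10.]
scene base [518.4 182.8  10. ]
scene base [487. 377.  10.]
side base [517.2 184.1  10. ]
side base [454.7 175.4  10. ]
```

Measured bar: (469.4, 272.1, 72.4), azimuth 98.9°, tipped only 2°. The rest is at about (469, 275.5), so I'll lower onto it with a 3 mm shift.

```bash
python3 -m creep '[{"travel":[0.002,-0.003,0.005],"spin":0},{"travel":[0.003,-0.006,0.010],"spin":0},{"travel":[0.004,-0.009,0.015],"spin":0},{"travel":[0.005,-0.012,0.018],"spin":0},{"travel":[0.0055,-0.0135,0.021],"spin":0},{"travel":[0.0055,-0.0135,0.021],"spin":0}]';  python3 - <<'E'
from bar import *
import cv2
s=state();c,az,tip,M=bar(s);print('bar',c,'az',az,'tip',tip,s['ft_force'],s['torque'])
f=grab_frame("scene");cv2.imwrite(f"pics/c15.png",cv2.resize(f["color"][205:305,360:500,::-1],None,fx=5,fy=5,interpolation=2))
f=grab_frame("side");cv2.imwrite(f"pics/c16.png",cv2.resize(f["color"][290:420,180:320,::-1],None,fx=4.5,fy=4.5,interpolation=2))
E
```

```text
time: 19.82
tcp_pos: [490.8, 275.4, 16.6]
tool_rot: [0.625, 0.726, 0.186, 0.216]
ft_force: [-0.5, 0.0, -3.2]
width: 9.6
bar [468.46 274.85  49.18] az 98.76638159673675 tip -2.435770353557562 [-0.46  0.02 -3.18] [0.   0.86 0.04]
```

View pics/c15.png

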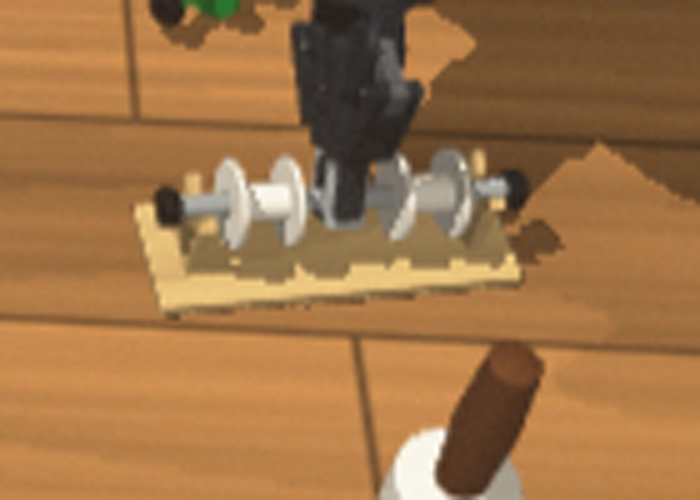

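View pics/c16.png

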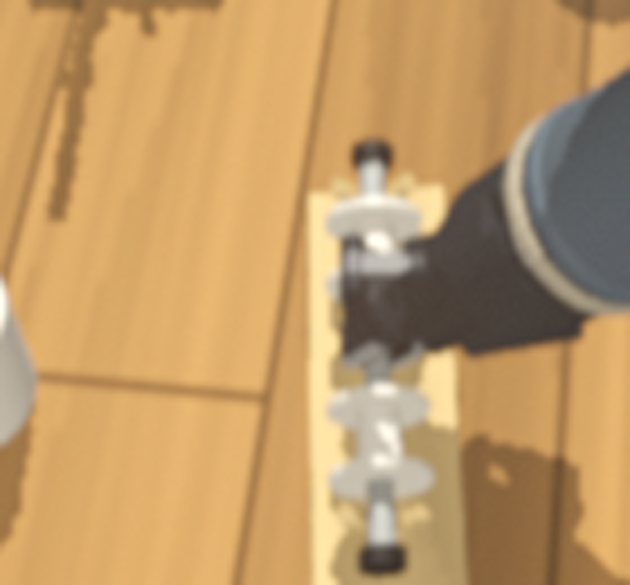

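The rod sits between both pairs of notch tips (side crop, rod at columns 373 and 381). I'll ease the grip to 20 N and lower the last few mm.

```bash
python3 -m creep '[{"travel":[0,-0.001,0.0015],"spin":0},{"travel":[0,-0.002,0.003],"spin":0},{"travel":[0,-0.003,0.0045],"spin":0},{"travel":[0,-0.003,0.0045],"spin":0}]' - 20;  python3 - <<'E'
from bar import *
s=state();c,az,tip,M=bar(s);print('bar',c,s['ft_force'],s['torque'],s['width'])
f=grab_frame("scene");cv2.imwrite(f"pics/c17.png",cv2.resize(f["color"][205:305,360:500,::-1],None,fx=5,fy=5,interpolation=2))
E
```

```text
time: 20.42
tcp_pos: [491.6, 275.3, 12.3]
tool_rot: [0.625, 0.726, 0.187, 0.217]
ft_force: [-1.0, -0.7, 6.8]
width: 9.5
bar [469.11 274.66  44.86] [-1.02 -0.74  6.79] [ 0.22  0.   -0.2 ] 9.48855102212167
```

View pics/c17.png

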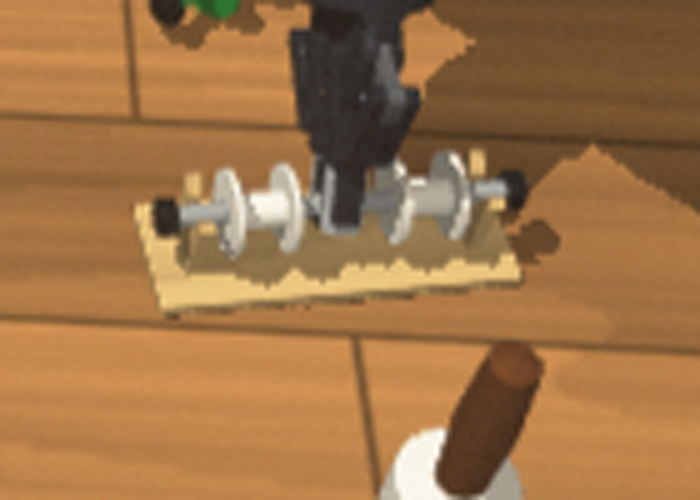

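The wrist now reads +6.8 N where it read −2.3 N, so the bar is supported. I'll release with a small opening, because the lower finger is near the base, and back out along the tool axis.

```bash
python3 -m creep '[{"travel":[0,0,0],"spin":0},{"travel":[0,0,0],"spin":0},{"travel":[0,0,0],"spin":0},{"travel":[0,0,-0.003],"spin":0},{"travel":[0,0,-0.010],"spin":0},{"travel":[0,0,-0.025],"spin":0},{"travel":[0,0,-0.050],"spin":0},{"travel":[0,0,-0.085],"spin":0}]' 35;  python3 - <<'E'
from bar import *
s=state();print(s['ft_force'],s['width'],s['tcp_pos'],s['qpos'])
f=grab_frame("scene");cv2.imwrite(f"pics/c18.png",cv2.resize(f["color"][205:305,360:500,::-1],None,fx=5,fy=5,interpolation=2))
f=grab_frame("side");cv2.imwrite(f"pics/c19.png",cv2.resize(f["color"][290:420,180:320,::-1],None,fx=4.5,fy=4.5,interpolation=2))
E
```

```text
time: 21.48
tcp_pos: [443.3, 274.8, 83.5]
tool_rot: [0.625, 0.726, 0.186, 0.216]
ft_force: [1.1, 0.7, -0.5]
width: 30.2
[ 1.06  0.74 -0.54] 30.175328866213377 [443.33 274.81  83.5 ] [-0.33  0.62 -1.    2.42  1.58  1.03 -2.4 ]
```

View pics/c18.png

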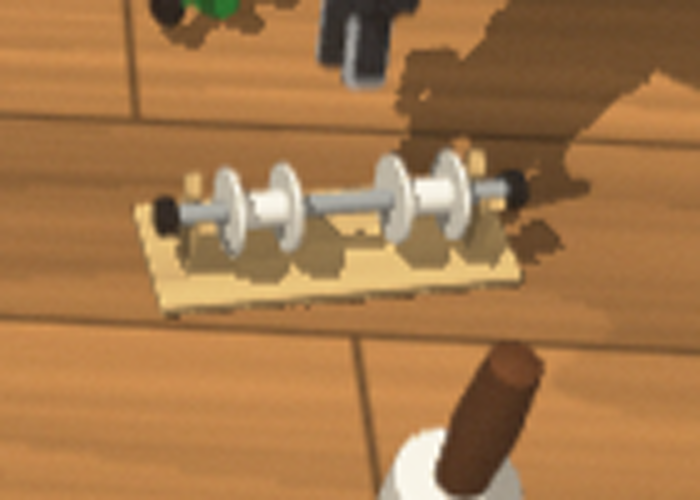

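View pics/c19.png

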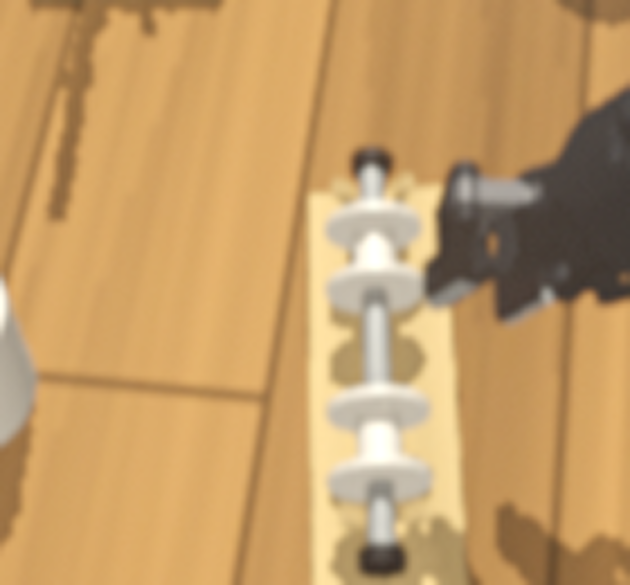

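```bash
python3 - <<'E'
from h import *
np.set_printoptions(precision=1,suppress=True)
sc=lambda u,v:(360+u/5-.4,205+v/5-.4); sd=lambda u,v:(180+u/4.5-.4,290+v/4.5-.4)
a,e1=tri(sc(166,215),sd(371,163));b,e2=tri(sc(516,188),sd(381,556));print(a,b,e1,e2,(a+b)/2,np.linalg.norm(a-b),np.degrees(np.arctan2(*(b-a)[[1,0]])),np.degrees(np.arcsin((b-a)[2]/190)))
E
python3 - <<'E'
import sys;sys.path.insert(0,'.')
from cur import *
# plan to full bar; o (bar=G-20.5 z)
qa=q
def run(q,seq):
    for B,b,off in seq:
        M=info(q)[3];G=np.array(B,float)+20.5*M[:,2]-off*M[:,2];sp=0 if b is None else spinfor(M,b);q,n=goto(q,G,sp,45);g,t,a,M=info(q);print(n,'err',(g-G).round(1),q,t.round(1),a.round(1),'sp',np.round(sp,1),'mar',np.min(np.r_[q-LO,HI-q]).round(2))
    return q
S=np.array([651.5,-67,105]);sx=np.array([.996,.087,0])
run(q,[([440,250,260],None,0),([450,-150,240],81.6,0),([438,-257.7,45],81.6,60),([438,-257.7,45],81.6,0),([438,-257.7,105],81.6,0),([460,-200,150],95,0),(S+[0,0,42]-107*sx,95,0),(S+[0,0,42],95,0),(S,95,0),(S,95,120)])
E
```

```text
[483.7 182.2  44. ] [455.  370.5  46. ] 1.1004174225814984 0.9325396813388672 [469.4 276.4  45. ] 190.44180582883448 98.647059354558 0.6192791318605356
4 err [-0. -0. -0.] [-0.03  0.28 -1.09  2.25  1.16  0.83 -1.77] 33.4 0.4 sp 0 mar 0.21
9 err [-0.  0. -0.] [ 1.5   0.33 -1.41  2.38  1.09  0.24 -0.94] 33.4 0.4 sp 15.6 mar 0.07
5 err [ 5.9 -7.1  3.2] [ 1.61  0.98 -1.52  2.46  1.79  0.73 -1.24] 33.2 0.7 sp 0.0 mar 0.0
2 err [ 1.1 -1.2  0.3] [ 1.5   1.17 -1.52  2.46  1.91  0.93 -1.3 ] 33.2 0.7 sp 0.0 mar 0.0
2 err [-0. -0.  0.] [ 1.55  0.97 -1.52  2.42  1.76  0.74 -1.25] 33.2 0.7 sp 0.0 mar 0.0
2 err [-0. -0.  0.] [ 1.43  0.79 -1.52  2.43  1.7   0.67 -1.21] 33.2 0.7 sp -11.2 mar 0.0
4 err [-0. -0. -0.] [ 0.99  0.81 -1.48  2.37  1.74  0.89 -1.53] 33.2 0.7 sp -0.0 mar 0.04
3 err [-0.  0.  0.] [ 0.87  0.88 -1.38  2.13  1.67  0.89 -1.35] 33.2 0.7 sp -0.0 mar 0.14
1 err [-0. -0.  0.] [ 0.83  0.95 -1.34  2.16  1.8   0.92 -1.44] 33.2 0.7 sp 0.0 mar 0.18
3 err [-0.  0.  0.] [ 1.    0.72 -1.5   2.22  1.52  0.83 -1.31] 33.2 0.7 sp 0.0 mar 0.02
```

The spent bar is seated at (469.4, 276.4, 45.0), azimuth 98.6°, level. Next is the full bar: I'll rise, cross over and spin about 15°.

```bash
python3 to.py 451 250 243; python3 -m creep '[{"travel":[0,0,-0.030],"spin":0},{"travel":[-0.010,0.030,-0.060],"spin":0},{"travel":[-0.025,0.060,-0.090],"spin":0},{"travel":[-0.040,0.090,-0.110],"spin":0}]' 55|head -1; python3 to.py 461 -150 223 81.6
```

```text
t 21.57 tcp [443.2 276.5  86. ] grasp [432.8 276.4 101.8] q [-0.33   0.62  -0.997  2.418  1.583  1.034 -2.402] F [ 0.4 -0.7  0.1] w 29.7
x [-0.127  0.989 -0.079] y [0.825 0.15  0.544] z [ 0.55   0.004 -0.835] tilt 33.4 az z 0.4
D [ 18.2 -26.4 141.2] travel [-0.04   0.088 -0.108] len 144.8
time: 22.08
t 22.07 tcp [463.6 248.9 228.7] grasp [453.2 248.9 244.5] q [-0.021  0.276 -1.095  2.241  1.149  0.836 -1.76 ] F [ 1.  -0.6  0.7] w 46.9
x [-0.126  0.989 -0.082] y [0.826 0.15  0.543] z [ 0.549  0.001 -0.836] tilt 33.3 az z 0.1
D [   7.8 -398.9  -21.5] travel [-0.394 -0.065  0.022] len 399.5
spin needed 15.66 rod incl in pads 4.6
```

```bash
python3 -m creep '[{"travel":[-0.049,-0.008,0.003],"spin":2},{"travel":[-0.098,-0.016,0.005],"spin":4},{"travel":[-0.148,-0.024,0.008],"spin":6},{"travel":[-0.197,-0.032,0.011],"spin":8},{"travel":[-0.246,-0.041,0.014],"spin":10},{"travel":[-0.296,-0.049,0.016],"spin":12},{"travel":[-0.345,-0.057,0.019],"spin":14},{"travel":[-0.394,-0.065,0.022],"spin":15.6}]'|head -1; python3 to.py 438 -258 45 81.6;  python3 - <<'E'
from bar import *
f=grab_frame("wrist");cv2.imwrite(f"pics/wrist8.png",f["color"][:,:,::-1])
from cur import *
qa=q
def run(q,seq):
    for B,b,off in seq:
        M=info(q)[3];G=np.array(B,float)+20.5*M[:,2]-off*M[:,2];sp=0 if b is None else spinfor(M,b);q,n=goto(q,G,sp,30);g,t,a,M=info(q);print(n,'G',G.round(1),'err',(g-G).round(1),q,t.round(1),a.round(1),'sp',np.round(sp,1),'mar',np.min(np.r_[q-LO,HI-q]).round(2))
    return q
for o in(100,80,60,40):print(o);run(qa,[([438,-257.7,45],81.6,o),([438,-257.7,45],81.6,0)])
E
```

```text
time: 23.08
t 23.07 tcp [470.4 -84.4 202.8] grasp [460.2 -84.3 218.9] q [ 1.25   0.221 -1.293  2.427  1.221  0.213 -1.222] F [ 0.6 -0.3 -1.4] w 47.2
x [0.08  0.996 0.049] y [ 0.84  -0.094  0.534] z [ 0.536 -0.002 -0.844] tilt 32.4 az z -0.2
D [ -22.2 -173.7 -173.9] travel [-0.183 -0.095  0.135] len 246.7
spin needed 1.73 rod incl in pads 4.4
100
7 G [ 395.5 -257.   112.2] err [ 4.4 -5.6  3.4] [ 1.68  0.82 -1.52  2.46  1.66  0.6  -1.16] 32.2 -0.7 sp 1.0 mar 0.0
4 G [ 448.9 -257.8   27.7] err [ 0.4 -0.4  0.1] [ 1.48  1.16 -1.52  2.46  1.9   0.95 -1.32] 32.2 -0.7 sp 0.0 mar 0.0
80
8 G [ 406.2 -257.2   95.3] err [ 5.  -6.1  3.3] [ 1.63  0.89 -1.52  2.46  1.72  0.67 -1.21] 32.2 -0.7 sp 1.0 mar 0.0
3 G [ 448.9 -257.8   27.6] err [ 0.4 -0.4  0.1] [ 1.48  1.16 -1.52  2.46  1.9   0.95 -1.32] 32.2 -0.6 sp 0.0 mar 0.0
60
8 G [ 416.9 -257.4   78.4] err [ 5.1 -5.9  2.8] [ 1.59  0.96 -1.52  2.46  1.77  0.75 -1.25] 32.2 -0.7 sp 1.0 mar 0.0
3 G [ 448.9 -257.8   27.6] err [ 0.4 -0.4  0.1] [ 1.48  1.16 -1.52  2.46  1.9   0.95 -1.32] 32.2 -0.7 sp 0.0 mar 0.0
40
8 G [ 427.6 -257.5   61.5] err [ 4.5 -5.   2.1] [ 1.55  1.03 -1.52  2.46  1.82  0.82 -1.28] 32.2 -0.7 sp 1.0 mar 0.0
2 G [ 448.9 -257.8   27.7] err [ 0.5 -0.5  0.1] [ 1.48  1.16 -1.52  2.46  1.9   0.95 -1.32] 32.2 -0.7 sp 0.0 mar 0.0
```

View pics/wrist8.png

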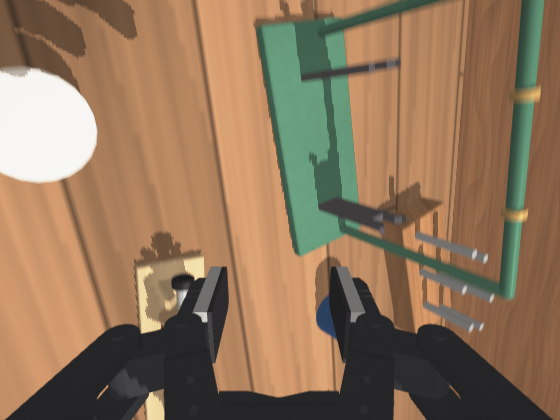

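```bash
python3 -m creep '[{"travel":[-0.035,-0.016,0.005],"spin":1},{"travel":[-0.070,-0.032,0.012],"spin":1},{"travel":[-0.105,-0.050,0.022],"spin":1},{"travel":[-0.135,-0.068,0.034],"spin":1.5},{"travel":[-0.162,-0.084,0.046],"spin":1.5},{"travel":[-0.183,-0.095,0.056],"spin":1.5},{"travel":[-0.183,-0.095,0.056],"spin":1.5}]'|head -1; python3 to.py 449 -257.8 27.7 81.6;  python3 - <<'E'
from bar import *
s=state();f=grab_frame("wrist");cv2.imwrite(f"pics/wrist9.png",f["color"][:,:,::-1])
f=grab_frame("scene");cv2.imwrite(f"pics/c20.png",cv2.resize(f["color"][170:270,190:330,::-1],None,fx=5,fy=5,interpolation=2))
E
```

```text
time: 24.0
t 24.0 tcp [ 408.2 -260.9   96.3] grasp [ 398.1 -261.   112.4] q [ 1.678  0.834 -1.518  2.46   1.653  0.594 -1.15 ] F [ 1.1 -0.   0.1] w 46.9
x [0.102 0.992 0.07 ] y [ 0.841 -0.124  0.526] z [ 0.531  0.005 -0.847] tilt 32.1 az z 0.6
D [ 50.9   3.2 -84.7] travel [ 0.002 -0.002  0.099] len 98.9
spin needed 0.04 rod incl in pads 4.8
```

View pics/wrist9.png

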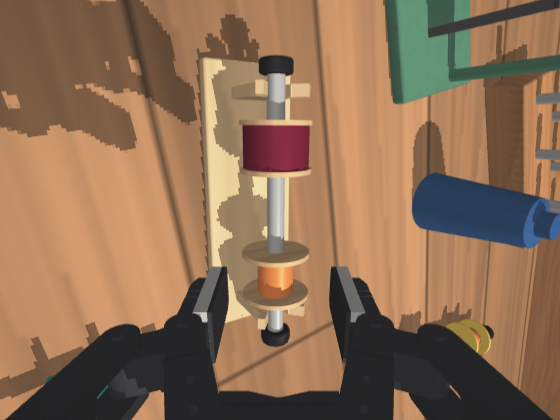

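View pics/c20.png

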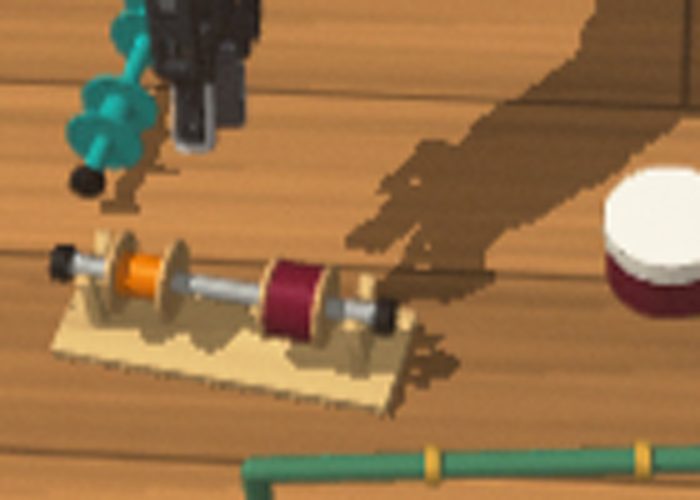

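```bash
python3 - <<'E'
from bar import *
s=state()
a,b=wplane(s,276,65,45),wplane(s,275,333,45);print(a,b,(a+b)/2,np.linalg.norm(a-b),np.degrees(np.arctan2(*(a-b)[[1,0]])))
print('teal knob',plane('scene',190+88/5-.4,170+182/5-.4,11))
E
```

```text
[ 454.59 -160.08   45.  ] [ 426.1 -350.2   45. ] [ 440.34 -255.14   45.  ] 192.24066808493146 81.47928772576401
teal knob [ 332.37 -361.02   11.  ]
```

The rod is at (440,−255), in line with the jaws. I'll approach along the tool axis with a narrower opening.

```bash
python3 -m creep '[{"travel":[0.001,-0.002,0.015],"spin":0},{"travel":[0.001,-0.002,0.030],"spin":0},{"travel":[0.001,-0.002,0.045],"spin":0},{"travel":[0.001,-0.002,0.060],"spin":0},{"travel":[0.001,-0.002,0.072],"spin":0},{"travel":[0.001,-0.002,0.084],"spin":0},{"travel":[0.001,-0.002,0.094],"spin":0},{"travel":[0.001,-0.002,0.094],"spin":0}]' 38; python3 to.py 449 -257.8 27.7 81.6;  python3 - <<'E'
from bar import *
s=state();f=grab_frame("wrist");cv2.imwrite(f"pics/wrist10.png",f["color"][:,:,::-1])
f=grab_frame("scene");cv2.imwrite(f"pics/c21.png",cv2.resize(f["color"][170:270,190:330,::-1],None,fx=5,fy=5,interpolation=2))
E
```

```text
time: 25.1
tcp_pos: [457.9, -259.2, 16.8]
tool_rot: [0.719, 0.638, 0.209, 0.182]
ft_force: [-0.6, 0.7, 0.1]
width: 32.6
t 25.1 tcp [ 457.9 -259.2   16.8] grasp [ 447.8 -259.3   32.9] q [ 1.491  1.115 -1.482  2.452  1.897  0.874 -1.315] F [-0.6  0.7  0.1] w 32.6
x [0.1   0.993 0.068] y [ 0.841 -0.12   0.528] z [ 0.532  0.004 -0.847] tilt 32.1 az z 0.4
D [ 1.2  1.5 -5.2] travel [ 0.001 -0.002  0.005] len 5.6
spin needed 0.21 rod incl in pads 4.7
```

View pics/wrist10.png

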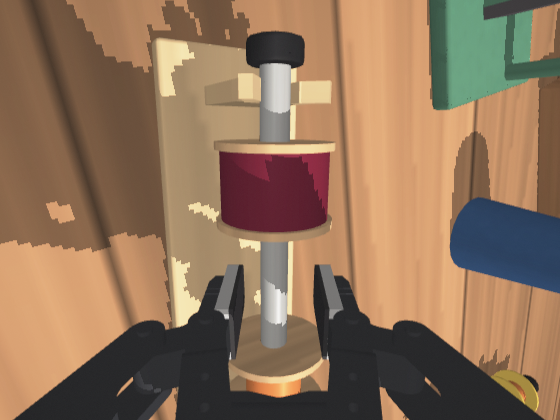

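View pics/c21.png

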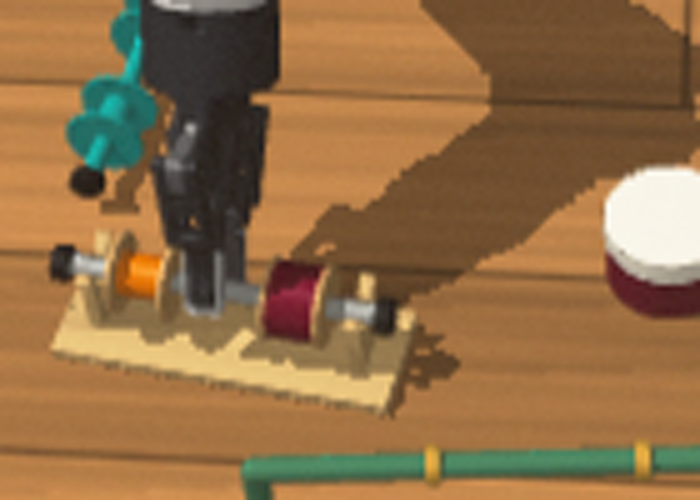

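The jaws need to shift about 14 mm towards the wine-red side, for the balance point, and −3 mm across. I'll make that correction, then close at 110 N.

```bash
python3 -m creep '[{"travel":[0.007,-0.0015,0.001],"spin":0},{"travel":[0.014,-0.003,0.002],"spin":0},{"travel":[0.014,-0.003,0.002],"spin":0}]' |head -1; python3 -m creep '[{"travel":[0,0,0],"spin":0},{"travel":[0,0,0],"spin":0},{"travel":[0,0,0],"spin":0},{"travel":[0,0,0],"spin":0}]' 0 110; python3 st.py;  python3 - <<'E'
from bar import *
s=state();f=grab_frame("wrist");cv2.imwrite(f"pics/wrist11.png",f["color"][:,:,::-1])
f=grab_frame("scene");cv2.imwrite(f"pics/c22.png",cv2.resize(f["color"][170:270,190:330,::-1],None,fx=5,fy=5,interpolation=2))
E
```

```text
time: 25.58
time: 26.08
tcp_pos: [460.4, -248.7, 15.6]
tool_rot: [0.719, 0.638, 0.208, 0.179]
ft_force: [-8.2, 1.6, 1.9]
width: 7.7
t 26.07 tcp [ 460.4 -248.7   15.6] grasp [ 450.3 -248.9   31.7] q [ 1.47   1.143 -1.52   2.461  1.879  0.93  -1.327] F [-8.2  1.6  1.9] w 7.7
x [0.099 0.993 0.07 ] y [ 0.844 -0.121  0.523] z [ 0.528  0.008 -0.849] tilt 31.8 az z 0.8
```

View pics/c22.png

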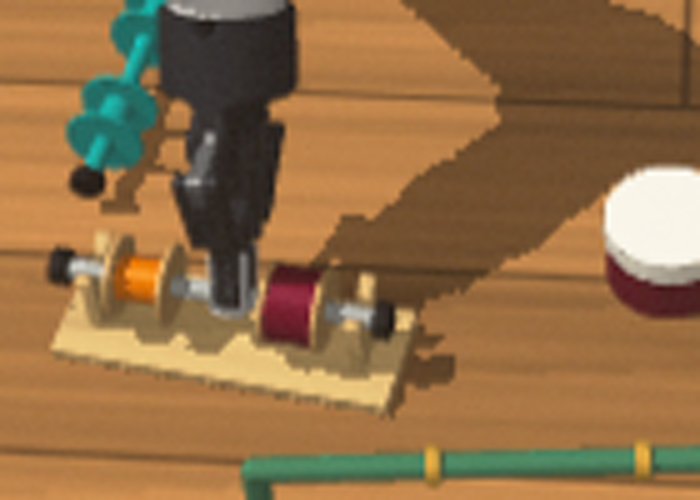

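Gripped. Lifting straight up 45 mm.

```bash
python3 -m creep '[{"travel":[0.0004,0.0026,-0.0042],"spin":0},{"travel":[0.0009,0.0065,-0.0106],"spin":0},{"travel":[0.0014,0.0105,-0.017],"spin":0},{"travel":[0.002,0.0145,-0.0235],"spin":0},{"travel":[0.0026,0.019,-0.031],"spin":0},{"travel":[0.0032,0.0235,-0.038],"spin":0},{"travel":[0.0032,0.0235,-0.038],"spin":0},{"travel":[0.0032,0.0235,-0.038],"spin":0}]';  python3 st.py; python3 - <<'E'
from bar import *
f=grab_frame("scene");cv2.imwrite(f"pics/c23.png",cv2.resize(f["color"][170:270,190:330,::-1],None,fx=5,fy=5,interpolation=2))
f=grab_frame("side");cv2.imwrite(f"pics/c24.png",cv2.resize(f["color"][140:260,250:370,::-1],None,fx=4.5,fy=4.5,interpolation=2))
E
```

```text
time: 27.18
tcp_pos: [461.2, -249.1, 60.7]
tool_rot: [0.719, 0.638, 0.208, 0.18]
ft_force: [-0.3, -0.3, -2.8]
width: 7.9
t 27.18 tcp [ 461.2 -249.1   60.7] grasp [ 451.2 -249.3   76.8] q [ 1.504  0.99  -1.519  2.429  1.768  0.79  -1.281] F [-0.3 -0.3 -2.8] w 7.9
x [0.099 0.993 0.069] y [ 0.843 -0.121  0.524] z [ 0.529  0.007 -0.849] tilt 31.9 az z 0.7
```

View pics/c23.png

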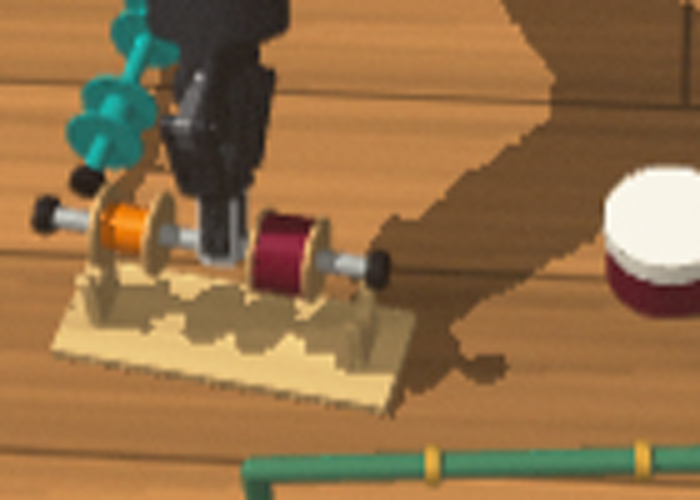

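View pics/c24.png

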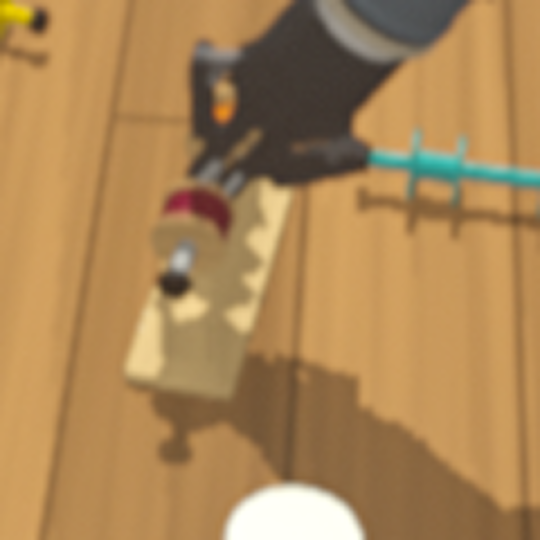

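```bash
cat > fb.py <<'E'
from h import *
np.set_printoptions(precision=2,suppress=True)
def held(a,b,c):
    """scene far knob a (−y), scene near knob b (+y), side near knob c -> centre, dir (190 mm knob spacing on a's ray)"""
    P,e=tri(b,c);p,d=ray('scene',*a);v=p-P;B=v@d;C=v@v-190**2;D=B*B-C
    if D<0:print('D<0',D)
    r=[]
    for t in(-B-np.sqrt(max(D,0)),-B+np.sqrt(max(D,0))):
        Q=p+t*d;u=(P-Q)/np.linalg.norm(P-Q);r.append((P,e,(P+Q)/2,'az',np.degrees(np.arctan2(u[1],u[0])),'tip',np.degrees(np.arcsin(u[2]))))
    return r
E
python3 - <<'E'
from fb import *
sc=lambda u,v:(190+u/5-.4,170+v/5-.4);sd=lambda u,v:(250+u/4.5-.4,140+v/4.5-.4)
for r in held(sc(44,214),sc(378,269),sd(175,283)):print(r)
# before lift (seated) near-knob for reference
from rig import state
s=state();M=R.from_quat(s['tool_rot']).as_matrix()
E
```

```text
(array([ 455.14, -164.56,   88.5 ]), np.float64(0.01386881006660321), array([ 481.52, -242.42,  136.1 ]), 'az', np.float64(108.71547799264974), 'tip', np.float64(-30.069296934634913))
(array([ 455.14, -164.56,   88.5 ]), np.float64(0.01386881006660321), array([ 442.68, -258.71,   90.89]), 'az', np.float64(82.46500555587015), 'tip', np.float64(-1.4440686436701338))
```

The full bar is held at about (442,−258.5,90), azimuth 82°, level. Spinning the tilted tool by 13° would tip the bar about 7°. So I'll search in simulation for an over-reach push that turns the tool and brings the bar nearly level at the stand.

```bash
cat > s3.py <<'E'
from fs import *
import sys,os
from multiprocessing import Pool
np.set_printoptions(precision=2,suppress=True)
S=np.array([651.5,-67,105.]);sx=np.array([.996,.087,0])
def barof(q,bt,ot):
    X,M,_=fkj(q);b=M@bt;return X+M@ot,np.degrees(np.arctan2(b[1],b[0])),np.degrees(np.arcsin(b[2])),M
def gobar(q,C,spin,bt,ot,mx=None,row=45.):
    X0,M0,_=fkj(q);Rs=M0@rz(np.radians(spin));X1=np.asarray(C,float)-Rs@ot
    n=max(1,int(np.ceil(max(np.linalg.norm(X1-X0)/row,abs(spin)/9))))
    for k in range(1,n+1):
        q=step(q,X0+(X1-X0)*k/n,M0@rz(np.radians(spin)*k/n))
        if mx is not None:
            X,M,_=fkj(q);mx[0]=max(mx[0],abs((M@bt)[2]))
    return q,n
def spinaz(q,az,bt):
    X,M,_=fkj(q);a=np.arange(-40,40,.25);best=None
    bs=np.array([M@rz(np.radians(s))@bt for s in a]);d=np.degrees(np.arctan2(bs[:,1],bs[:,0]))-az
    return a[np.argmin(np.abs(d))]
def finish(q,bt,ot,mx,v=False):
    N=0
    for k,(C,fix) in enumerate(((S+[0,0,45]-107*sx+[-5,0,60],1),(S+[0,0,45]-107*sx,1),(S+[0,0,45],1),(S+[0,0,5],0),(S+[0,0,0],0))):
        sp=spinaz(q,95,bt) if fix else 0
        q,n=gobar(q,C,sp,bt,ot,mx);N+=n;c,az,tip,M=barof(q,bt,ot)
        if v:print(k,'err',(c-C).round(1),'az',az.round(1),'tip',tip.round(1),'sp',sp,q,'tilt',np.degrees(np.arccos(-M[2,2])).round(1))
        if np.abs(c-C).max()>4 and k>0:return None
    return q,N,az,tip,np.degrees(np.arccos(-M[2,2]))
def init():
    q,bt,ot=np.load('st0.npy',allow_pickle=True);return q,bt,ot
def trial(seed):
    q,bt,ot=init();r=np.random.default_rng(seed);mx=[0];wp=[];N=0
    for i in range(r.integers(1,4)):
        az=np.radians(r.uniform(-95,40));rad=r.uniform(250,900);z=r.uniform(230,950);sp=r.choice([0,r.uniform(-25,25)]);C=[rad*np.cos(az),rad*np.sin(az),z]
        if i==0: C[2]=max(C[2],300)
        q,n=gobar(q,C,sp,bt,ot,mx,55);N+=n;wp.append(([int(x) for x in C],round(float(sp),1)))
        if mx[0]>np.sin(np.radians(11)) or N>80:return None
    f=finish(q,bt,ot,mx)
    if f is None or mx[0]>np.sin(np.radians(11)) or not 27<f[4]<42:return None
    return abs(f[3]),N+f[1],round(f[3],1),round(f[4],1),round(np.degrees(np.arcsin(mx[0])),1),seed,wp
if __name__=='__main__':
    with Pool() as p:res=[x for x in p.imap_unordered(trial,range(int(sys.argv[1])),chunksize=8) if x]
    res.sort(key=lambda x:x[0]);print(len(res))
    for x in res[:14]:print(x)
E
OMP_NUM_THREADS=1 python3 - <<'E'
import sys;sys.path.insert(0,'.')
from s3 import *
from rig import state
s=state();q=np.array(s['qpos']);X,M,_=fkj(q);print(X,s['tcp_pos'])
a=np.radians(82);bt=M.T@[np.cos(a),np.sin(a),0];ot=M.T@(np.array([441.5,-258.5,90])-s['tcp_pos']);print(bt,ot)
np.save('st0.npy',np.array([q,bt,ot],dtype=object),allow_pickle=True)
q1,_=gobar(q,[460,-200,180],-6,bt,ot);print(finish(q1,bt,ot,[0],True))
E
OMP_NUM_THREADS=1 timeout 500 python3 s3.py 3000
```

```text
[ 461.52 -248.14   60.61] [ 461.25 -248.89   60.49]
[ 1.   -0.    0.08] [ -9.42  -0.02 -35.56]
0 err [-0. -0. -0.] az 94.9 tip -8.0 sp -9.25 [ 1.07  0.6  -1.49  2.29  1.45  0.7  -1.24] tilt 31.9
1 err [-0.  0.  0.] az 94.9 tip -8.0 sp 0.0 [ 0.95  0.71 -1.38  2.36  1.7   0.77 -1.47] tilt 31.9
2 err [-0.  0.  0.] az 94.9 tip -8.0 sp 0.0 [ 0.82  0.79 -1.28  2.11  1.61  0.79 -1.27] tilt 31.9
3 err [-0. -0.  0.] az 94.9 tip -8.0 sp 0 [ 0.78  0.86 -1.24  2.15  1.74  0.81 -1.38] tilt 31.9
4 err [-0.  0. -0.] az 94.9 tip -8.0 sp 0 [ 0.78  0.87 -1.24  2.15  1.76  0.81 -1.39] tilt 31.9
(array([ 0.78,  0.87, -1.24,  2.15,  1.76,  0.81, -1.39]), 11, np.float64(94.9420808976554), np.float64(-8.039378331007464), np.float64(31.92425495880178))
1187
(np.float64(1.5696405237771722), 47, np.float64(-1.6), np.float64(38.1), np.float64(11.0), 2543, [([572, 455, 934], 9.0), ([632, 417, 488], 0.0)])
(np.float64(2.2237857958610707), 57, np.float64(-2.2), np.float64(37.7), np.float64(8.8), 1292, [([190, -534, 480], -16.7), ([686, 562, 892], 0.0)])
(np.float64(2.9349167566323233), 55, np.float64(-2.9), np.fl
[... 1101 characters left out ...]
64(7.5), 2428, [([-15, -281, 373], 10.8), ([216, -457, 306], 0.0)])
(np.float64(4.710581338542294), 49, np.float64(-4.7), np.float64(39.5), np.float64(7.5), 2325, [([233, 103, 932], 6.6), ([690, 488, 665], 0.0)])
(np.float64(4.756254170517498), 61, np.float64(-4.8), np.float64(36.5), np.float64(10.4), 170, [([667, 456, 924], -15.7), ([215, 159, 269], 0.0), ([774, 302, 287], -7.7)])
(np.float64(4.899588355606508), 58, np.float64(-4.9), np.float64(33.8), np.float64(4.9), 2843, [([248, -743, 594], -2.2), ([534, -512, 668], 0.0), ([554, 463, 513], 0.0)])
(np.float64(4.915919979155408), 43, np.float64(-4.9), np.float64(34.4), np.float64(4.9), 807, [([495, 187, 801], 0.9), ([581, 456, 604], 0.0)])
```

One option, a push out towards +y at (655,545,550), leaves only about 3° and stays within 3° on the way. I'll rise first.

```bash
cat > tb.py <<'E'
# tb.py x y z spin : bar-centre goal (held full bar)
import sys
from s3 import *
from rig import state
from scipy.spatial.transform import Rotation as R
_,bt,ot=init();s=state();M=R.from_quat(s['tool_rot']).as_matrix();X=s['tcp_pos']
b=M@bt;c=X+M@ot
print('t',round(s['time'],2),'bar',c.round(1),'az',np.degrees(np.arctan2(b[1],b[0])).round(1),'tip',np.degrees(np.arcsin(b[2])).round(1),'tilt',np.degrees(np.arccos(-M[2,2])).round(1),'azz',np.degrees(np.arctan2(M[1,2],M[0,2])).round(1),'q',np.round(s['qpos'],2),'F',s['ft_force'].round(1),'w',round(s['width'],1))
if len(sys.argv)>4:
    sp=float(sys.argv[4]);X1=np.array(list(map(float,sys.argv[1:4])))-M@rz(np.radians(sp))@ot;t=M.T@(X1-X);print('travel',(t/1000).round(4),np.linalg.norm(t).round(1))
print('spin for az95:',spinaz(np.array(s['qpos']),95,bt))
E
python3 tb.py 462 -197 500 0
```

```text
t 27.27 bar [ 441.5 -258.5   90. ] az 82.0 tip -0.0 tilt 31.9 azz 0.8 q [ 1.5   0.99 -1.52  2.43  1.77  0.79 -1.28] F [ 0.4 -0.1 -2.8] w 7.5
travel [ 0.09  0.22 -0.34] 415.1
spin for az95: -15.25
```

```bash
python3 -m creep '[{"travel":[0.005,0.019,-0.030],"spin":0},{"travel":[0.015,0.047,-0.075],"spin":0},{"travel":[0.028,0.076,-0.120],"spin":0},{"travel":[0.041,0.105,-0.164],"spin":0},{"travel":[0.053,0.134,-0.208],"spin":0},{"travel":[0.066,0.163,-0.252],"spin":0},{"travel":[0.078,0.192,-0.296],"spin":0},{"travel":[0.090,0.220,-0.340],"spin":0}]'|head -1; python3 tb.py 655 545 550 -8; python3 - <<'E'
import sys;sys.path.insert(0,'.')
from s3 import *
from rig import state
_,bt,ot=init();q0=np.array(state()['qpos'])
for C in([655,545,550],[655,545,450],[700,600,500],[650,650,500],[750,500,450],[600,500,700]):
  for sp in(0,-8):
    q=q0;mx=[0];q,n=gobar(q,C,sp,bt,ot,mx,45);c,az,tip,M=barof(q,bt,ot)
    f=finish(q,bt,ot,mx);print(C,sp,n,'reached',c.round(0),'az',az.round(1),'tip',tip.round(1),'azz',np.degrees(np.arctan2(M[1,2],M[0,2])).round(1),'fin',f and (f[3].round(1),f[4].round(1)),np.degrees(mx[0]).round(1),q)
E
```

```text
time: 28.28
t 28.27 bar [ 419.7 -230.9  342.7] az 80.9 tip -0.4 tilt 29.0 azz -0.2 q [ 2.01  0.1  -1.5   2.09 -0.26  0.61  0.57] F [-1.2 -0.1 -3. ] w 7.6
travel [ 0.81  0.2  -0.07] 836.5
spin for az95: -16.25
[655, 545, 550] 0 19 reached [458. 321. 568.] az 83.3 tip 4.1 azz 8.5 fin (np.float64(-3.3), np.float64(32.7)) 4.1 [ 1.13 -0.34 -1.52  1.5  -0.18  1.11 -0.57]
[655, 545, 550] -8 19 reached [459. 321. 568.] az 90.0 tip -0.1 azz 8.5 fin (np.float64(-3.3), np.float64(32.7)) 3.3 [ 1.13 -0.34 -1.52  1.5  -0.18  1.11 -0.43]
[655, 545, 450] 0 19 reached [452. 314. 509.] az 83.3 tip 4.2 azz 8.7 fin (np.float64(-3.1), np.float64(32.3)) 4.2 [ 1.09 -0.34 -1.52  1.65 -0.18  0.97 -0.58]
[655, 545, 450] -8 19 reached [453. 314. 510.] az 90.1 tip -0.0 azz 8.7 fin (np.float64(-3.1), np.float64(32.3)) 3.1 [ 1.09 -0.34 -1.52  1.65 -0.17  0.97 -0.44]
[700, 600, 500] 0 20 reached [469. 316. 545.] az 83.9 tip 5.2 azz 10.6 fin (np.float64(-1.9), np.float64(33.3)) 5.2 [ 1.15 -0.34 -1.52  1.56 -0.22  1.03 -0.52]
[700, 600, 500] -8 20 reached [469. 317. 545.] az 90.7 tip 0.9 azz 10.6 fin (np.float64(-1.
[... 266 characters left out ...]
342. 546.] az 91.0 tip 1.4 azz 11.7 fin (np.float64(-1.1), np.float64(33.0)) 1.9 [ 1.06 -0.34 -1.52  1.56 -0.18  1.04 -0.47]
[750, 500, 450] 0 18 reached [497. 272. 514.] az 83.3 tip 4.2 azz 8.4 fin None 5.1 [ 1.24 -0.34 -1.52  1.65 -0.26  0.94 -0.4 ]
[750, 500, 450] -8 18 reached [498. 272. 515.] az 90.0 tip -0.1 azz 8.4 fin None 5.1 [ 1.24 -0.34 -1.52  1.65 -0.26  0.94 -0.27]
[600, 500, 700] 0 19 reached [447. 319. 663.] az 82.8 tip 3.4 azz 7.1 fin (np.float64(-4.3), np.float64(32.4)) 4.3 [ 1.21 -0.34 -1.52  1.23 -0.19  1.37 -0.54]
[600, 500, 700] -8 19 reached [447. 319. 663.] az 89.6 tip -0.8 azz 7.0 fin (np.float64(-4.3), np.float64(32.4)) 4.3 [ 1.2  -0.34 -1.52  1.23 -0.19  1.37 -0.41]
```

```bash
python3 tb.py 650 650 500 -8|tail -2; python3 -m creep '[{"travel":[0.043,0.009,-0.002],"spin":-1},{"travel":[0.087,0.017,-0.004],"spin":-2},{"travel":[0.130,0.026,-0.006],"spin":-3},{"travel":[0.174,0.034,-0.008],"spin":-4},{"travel":[0.217,0.043,-0.010],"spin":-5},{"travel":[0.260,0.051,-0.012],"spin":-6},{"travel":[0.304,0.060,-0.014],"spin":-7},{"travel":[0.347,0.068,-0.016],"spin":-8}]'|head -1; python3 tb.py 650 650 500 0
```

```text
travel [ 0.91  0.15 -0.03] 923.7
spin for az95: -16.25
time: 29.28
t 29.27 bar [514.5 104.7 411.2] az 87.9 tip -4.4 tilt 28.9 azz -0.4 q [ 1.51 -0.33 -1.5   1.91 -0.42  0.78  0.16] F [ 1.  -0.4 -3.6] w 7.7
travel [ 0.54  0.16 -0.01] 568.9
spin for az95: -8.0
```

```bash
python3 -m creep '[{"travel":[0.040,0.012,-0.001],"spin":0},{"travel":[0.080,0.024,-0.002],"spin":0},{"travel":[0.120,0.036,-0.002],"spin":0},{"travel":[0.160,0.048,-0.003],"spin":0},{"travel":[0.200,0.060,-0.004],"spin":0},{"travel":[0.245,0.072,-0.004],"spin":0},{"travel":[0.290,0.085,-0.005],"spin":0},{"travel":[0.340,0.100,-0.006],"spin":0}]'|head -1; python3 tb.py 650 650 500 0; cat > ev.py <<'E'
from s3 import *
from rig import state
_,bt,ot=init();q0=np.array(state()['qpos'])
print('direct');finish(q0,bt,ot,[0],True)
for C in([450,430,550],[600,600,500],[650,650,500],[600,750,500],[500,700,400]):
    q=q0;mx=[0];q,n=gobar(q,C,0,bt,ot,mx,45);c,az,tip,M=barof(q,bt,ot)
    f=finish(q,bt,ot,mx);print(C,n,'reached',c.round(0),'az',az.round(1),'tip',tip.round(1),'azz',np.degrees(np.arctan2(M[1,2],M[0,2])).round(1),'fin',f and (f[3].round(1),f[4].round(1)),np.degrees(mx[0]).round(1),q)
E
python3 ev.py
```

```text
time: 30.28
t 30.27 bar [466.8 271.2 492.2] az 88.7 tip -2.5 tilt 30.6 azz 3.7 q [ 1.16 -0.34 -1.52  1.69 -0.18  0.97 -0.37] F [ 0.5 -0.2 -3.5] w 7.8
travel [0.38 0.16 0.1 ] 420.9
spin for az95: -7.25
direct
0 err [-75.9  18.   84.4] az 94.7 tip -6.6 sp -7.25 [ 2.01 -0.34 -1.52  2.28 -1.09  0.64  1.37] tilt 30.8
1 err [-90.2  24.7 134.2] az 94.7 tip -7.6 sp -0.5 [ 1.96 -0.34 -1.52  2.31 -1.09  0.6   1.36] tilt 30.2
[450, 430, 550] 4 reached [401. 353. 557.] az 89.5 tip -1.0 azz 6.7 fin (np.float64(-4.4), np.float64(31.5)) 4.4 [ 0.96 -0.34 -1.52  1.52 -0.08  1.15 -0.61]
[600, 600, 500] 8 reached [428. 358. 540.] az 91.1 tip 1.8 azz 12.3 fin (np.float64(-0.8), np.float64(33.8)) 2.0 [ 1.   -0.34 -1.52  1.58 -0.14  1.02 -0.54]
[650, 650, 500] 10 reached [439. 358. 546.] az 91.7 tip 2.7 azz 13.8 fin (np.float64(0.4), np.float64(34.6)) 2.7 [ 1.03 -0.34 -1.52  1.57 -0.17  1.   -0.5 ]
[600, 750, 500] 12 reached [421. 384. 557.] az 92.9 tip 4.2 azz 17.1 fin (np.float64(2.8), np.float64(35.0)) 4.2 [ 0.98 -0.34 -1.52  1.55 -0.17  1.02 -0.54]
[500, 700, 400] 10 reached [362. 391. 489.] az 91.9 tip 2.9 azz 15.1 fin (np.float64(0.9), np.float64(33.0)) 2.9 [ 0.8  -0.34 -1.52  1.71 -0.07  0.93 -0.74]
```

The prediction holds. One more push of about 420 mm should bring the final tip to around 0°.

```bash
python3 -m creep '[{"travel":[0.047,0.020,0.012],"spin":0},{"travel":[0.095,0.040,0.025],"spin":0},{"travel":[0.142,0.060,0.037],"spin":0},{"travel":[0.190,0.080,0.050],"spin":0},{"travel":[0.237,0.100,0.062],"spin":0},{"travel":[0.285,0.120,0.075],"spin":0},{"travel":[0.332,0.140,0.087],"spin":0},{"travel":[0.380,0.160,0.100],"spin":0}]'|head -1; python3 tb.py; python3 ev.py
```

```text
time: 31.28
t 31.27 bar [433.3 335.  537.3] az 89.9 tip -0.1 tilt 32.5 azz 8.4 q [ 1.03 -0.34 -1.52  1.58 -0.13  1.05 -0.52] F [ 0.2  0.2 -2.4] w 8.0
spin for az95: -6.0
direct
0 err [ 0. -0.  0.] az 95.0 tip -3.3 sp -6.0 [ 0.82  0.34 -0.88  2.29  1.21  0.17 -0.99] tilt 32.5
1 err [-0.  0. -0.] az 95.0 tip -3.3 sp 0.0 [ 0.83  0.52 -0.98  2.35  1.92  0.35 -1.67] tilt 32.5
2 err [-0.  0. -0.] az 95.0 tip -3.3 sp 0.0 [ 0.59  0.57 -0.74  2.12  1.58  0.27 -1.33] tilt 32.5
3 err [-0.  0.  0.] az 95.0 tip -3.3 sp 0 [ 0.61  0.66 -0.79  2.15  1.87  0.35 -1.59] tilt 32.5
4 err [-0.  0. -0.] az 95.0 tip -3.3 sp 0 [ 0.62  0.68 -0.81  2.15  1.9   0.37 -1.61] tilt 32.5
[450, 430, 550] 3 reached [409. 366. 557.] az 90.6 tip 1.0 azz 10.7 fin (np.float64(-1.8), np.float64(33.3)) 1.8 [ 0.96 -0.34 -1.52  1.53 -0.1   1.09 -0.6 ]
[600, 600, 500] 7 reached [434. 370. 541.] az 92.3 tip 3.8 azz 15.6 fin (np.float64(1.9), np.float64(35.7)) 3.8 [ 1.   -0.34 -1.52  1.6  -0.17  0.96 -0.53]
[650, 650, 500] 9 reached [443. 372. 547.] az 92.7 tip 4.5 azz 16.8 fin (np.float64(2.9), np.float64(36.5)) 4.5 [ 1.02 -0.34 -1.52  1.59 -0.19  0.95 -0.5 ]
[600, 750, 500] 10 reached [418. 399. 556.] az 93.7 tip 5.8 azz 19.7 fin None 5.8 [ 0.95 -0.34 -1.52  1.56 -0.18  0.98 -0.56]
[500, 700, 400] 9 reached [364. 405. 489.] az 93.0 tip 4.8 azz 18.2 fin None 4.8 [ 0.79 -0.34 -1.52  1.73 -0.07  0.88 -0.75]
```

```bash
python3 tb.py 550 520 520 0|tail -2; python3 -m creep '[{"travel":[0.045,0.022,0.014],"spin":0},{"travel":[0.090,0.044,0.028],"spin":0},{"travel":[0.130,0.066,0.042],"spin":0},{"travel":[0.172,0.092,0.058],"spin":0}]'|head -1; python3 tb.py; python3 ev.py|head -6
```

```text
travel [0.18 0.09 0.09] 219.4
spin for az95: -6.0
time: 31.78
t 31.77 bar [430.2 361.1 560. ] az 91.3 tip 2.2 tilt 34.4 azz 12.7 q [ 1.01 -0.34 -1.52  1.53 -0.14  1.05 -0.54] F [ 0.7 -0.3 -4. ] w 7.7
spin for az95: -4.5
direct
0 err [ 0. -0.  0.] az 95.0 tip -0.3 sp -4.5 [ 0.96  0.39 -1.02  2.3   1.37  0.17 -1.14] tilt 34.4
1 err [ 0. -0.  0.] az 95.0 tip -0.3 sp 0.0 [ 0.94  0.59 -1.11  2.36  1.95  0.38 -1.68] tilt 34.4
2 err [-0.  0. -0.] az 95.0 tip -0.3 sp 0.0 [ 0.71  0.62 -0.88  2.13  1.68  0.29 -1.4 ] tilt 34.4
3 err [-0.  0. -0.] az 95.0 tip -0.3 sp 0 [ 0.73  0.72 -0.94  2.16  1.91  0.4  -1.6 ] tilt 34.4
4 err [-0.  0. -0.] az 95.0 tip -0.3 sp 0 [ 0.73  0.73 -0.94  2.16  1.93  0.41 -1.61] tilt 34.4
```

Predicted tip at the stand is now −0.3°, with 34.4° of tilt. On to the pre-insert point in front of the stand.

```bash
python3 tb.py 535 -77 205 -4.5 | tail -2
```

```text
travel [-0.48 -0.11  0.3 ] 573.7
spin for az95: -4.5
```

```bash
python3 -m creep '[{"travel":[-0.037,-0.0085,0.023],"spin":-0.5},{"travel":[-0.074,-0.017,0.046],"spin":-1},{"travel":[-0.111,-0.025,0.069],"spin":-1.5},{"travel":[-0.148,-0.034,0.092],"spin":-2},{"travel":[-0.185,-0.042,0.115],"spin":-2.5},{"travel":[-0.222,-0.051,0.138],"spin":-3},{"travel":[-0.259,-0.059,0.161],"spin":-3.5},{"travel":[-0.296,-0.068,0.185],"spin":-4.5}]'|head -1; python3 tb.py 535 -77 205 0; python3 ev.py|head -6
```

```text
time: 32.78
t 32.77 bar [495.8  89.2 337.6] az 94.9 tip -0.3 tilt 34.4 azz 12.7 q [ 0.86 -0.01 -1.16  2.19  0.11  0.36 -0.28] F [ 0.1 -1.6 -2.9] w 7.6
travel [-0.18 -0.05  0.11] 216.2
spin for az95: 0.0
direct
0 err [ 0. -0.  0.] az 94.9 tip -0.3 sp 0.0 [ 0.96  0.39 -1.03  2.3   1.38  0.17 -1.14] tilt 34.4
1 err [ 0. -0.  0.] az 94.9 tip -0.3 sp 0.0 [ 0.94  0.59 -1.12  2.36  1.95  0.39 -1.68] tilt 34.4
2 err [0. 0. 0.] az 94.9 tip -0.3 sp 0.0 [ 0.71  0.62 -0.88  2.13  1.68  0.3  -1.4 ] tilt 34.4
3 err [-0.  0. -0.] az 94.9 tip -0.3 sp 0 [ 0.73  0.72 -0.94  2.16  1.91  0.4  -1.59] tilt 34.4
4 err [-0.  0. -0.] az 94.9 tip -0.3 sp 0 [ 0.73  0.74 -0.95  2.16  1.93  0.41 -1.61] tilt 34.4
```

```bash
python3 -m creep '[{"travel":[-0.036,-0.010,0.022],"spin":0},{"travel":[-0.072,-0.020,0.044],"spin":0},{"travel":[-0.108,-0.030,0.066],"spin":0},{"travel":[-0.144,-0.040,0.088],"spin":0},{"travel":[-0.180,-0.050,0.110],"spin":0}]'|head -1; python3 tb.py 540 -76.8 149 0
```

```text
time: 33.4
t 33.4 bar [533.3 -59.2 223.8] az 94.8 tip -0.6 tilt 34.1 azz 12.3 q [ 0.95  0.35 -1.05  2.3   1.21  0.18 -1.03] F [ 0.6 -0.6 -3.2] w 7.9
travel [-0.02 -0.04  0.06] 77.1
spin for az95: -0.25
```

```bash
sed -i "s/print('travel',(t\/1000).round(4)/print('travel mm',t.round(1)/" tb.py; python3 tb.py 540 -76.8 149 0|sed -n 2p; python3 -m creep '[{"travel":[-0.008,-0.012,0.015],"spin":0},{"travel":[-0.015,-0.024,0.032],"spin":0},{"travel":[-0.020,-0.034,0.050],"spin":0},{"travel":[-0.023,-0.040,0.062],"spin":0}]'|head -1; python3 tb.py 540 -76.8 149 0; python3 - <<'E'
from bar import *
f=grab_frame("scene");cv2.imwrite(f"pics/c25.png",cv2.resize(f["color"][190:330,210:380,::-1],None,fx=4.5,fy=4.2,interpolation=2))
f=grab_frame("side");cv2.imwrite(f"pics/c26.png",cv2.resize(f["color"][140:290,160:330,::-1],None,fx=4,fy=4,interpolation=2))
E
```

```text
travel mm [-22.6 -37.4  63.5] 77.1
time: 33.9
t 33.9 bar [536.5 -77.5 147.7] az 94.7 tip -0.5 tilt 34.0 azz 12.3 q [ 0.94  0.58 -1.11  2.38  1.97  0.39 -1.7 ] F [-1.   0.1 -2. ] w 7.7
travel mm [0.3 3.7 0.9] 3.8
spin for az95: -0.25
```

View pics/c25.png

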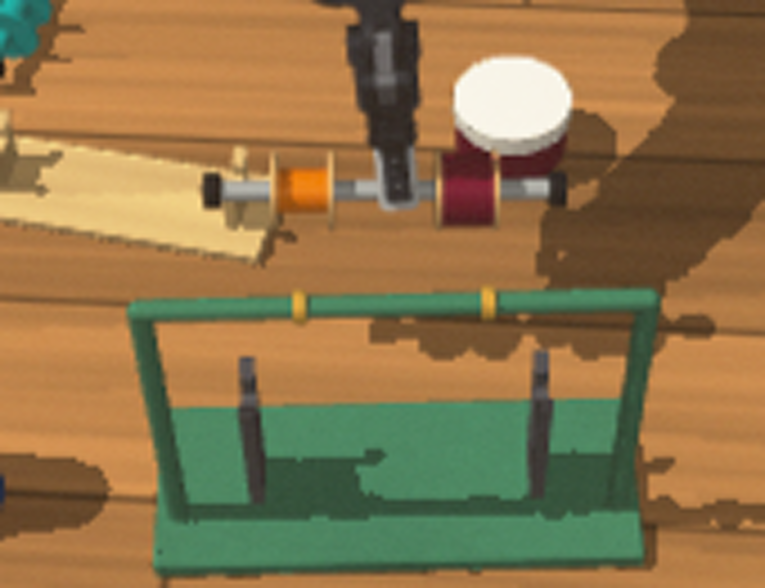

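View pics/c26.png

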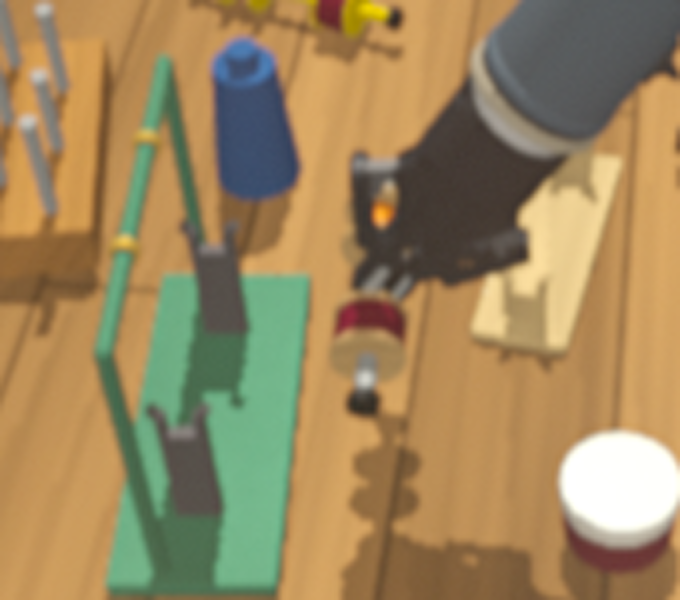

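```bash
python3 - <<'E'
from fb import *
sc=lambda u,v:(210+u/4.5-.4,190+v/4.2-.4);sd=lambda u,v:(160+u/4-.4,140+v/4-.4)
for r in held(sc(212,190),sc(557,190),sd(363,401)):print(r)
T=[plane('side',*sd(*p),121) for p in((155,409),(206,409),(186,229),(231,225))];print(np.array(T));print((T[0]+T[1])/2,(T[2]+T[3])/2,np.mean(T,0))
print([plane('scene',*sc(*p),123) for p in((248,360),(541,354))])
E
```

```text
(array([528.82,  17.78, 144.62]), np.float64(0.07662639590373853), array([542.63, -75.61, 155.21]), 'az', np.float64(98.41174416482093), 'tip', np.float64(-6.401385749011826))
(array([528.82,  17.78, 144.62]), np.float64(0.07662639590373853), array([537.93, -76.66, 149.22]), 'az', np.float64(95.5107586416845), 'tip', np.float64(-2.7781733773971165))
[[ 658.17   16.57  121.  ]
 [ 627.25   13.79  121.  ]
 [ 672.51 -135.37  121.  ]
 [ 643.32 -141.64  121.  ]]
[642.71  15.18 121.  ] [ 657.91 -138.5   121.  ] [650.31 -61.66 121.  ]
[array([ 643.72, -142.32,  123.  ]), array([630.36,  11.75, 123.  ])]
```

The bar is at about (537,−77,148), azimuth 95.3°, nearly level. The stand seat, averaged over the bar and bracket views, is at about (651.3,−65). I'll carry it in level.

```bash
python3 tb.py 650.5 -65.5 149 0
```

```text
t 34.0 bar [536.  -77.2 147.3] az 94.7 tip -0.4 tilt 33.9 azz 12.4 q [ 0.94  0.58 -1.11  2.38  1.96  0.39 -1.7 ] F [ 0.4  0.3 -2.9] w 7.7
travel mm [-2.6 96.7 62.4] 115.1
spin for az95: -0.25
```

```bash
python3 -m creep '[{"travel":[0,0.014,0.009],"spin":0},{"travel":[-0.001,0.029,0.019],"spin":0},{"travel":[-0.001,0.043,0.028],"spin":0},{"travel":[-0.0015,0.058,0.037],"spin":0},{"travel":[-0.002,0.072,0.046],"spin":0},{"travel":[-0.0025,0.085,0.055],"spin":0},{"travel":[-0.0026,0.0967,0.0624],"spin":0},{"travel":[-0.0026,0.0967,0.0624],"spin":0}]'; python3 tb.py; python3 - <<'E'
from bar import *
f=grab_frame("scene");cv2.imwrite(f"pics/c27.png",cv2.resize(f["color"][210:340,230:370,::-1],None,fx=5,fy=4.5,interpolation=2))
f=grab_frame("side");cv2.imwrite(f"pics/c28.png",cv2.resize(f["color"][150:290,160:310,::-1],None,fx=4,fy=4,interpolation=2))
f=grab_frame("wrist");cv2.imwrite(f"pics/wrist12.png",f["color"][:,:,::-1])
E
```

```text
time: 35.0
tcp_pos: [671.2, -50.3, 124.2]
tool_rot: [0.637, 0.712, 0.238, 0.173]
ft_force: [-0.4, -0.9, -3.0]
width: 7.5
t 35.0 bar [652.9 -63.8 153. ] az 94.9 tip -0.6 tilt 34.2 azz 12.2 q [ 0.69  0.6  -0.86  2.12  1.65  0.29 -1.39] F [-0.4 -0.9 -3. ] w 7.5
spin for az95: -0.25
```

View pics/c27.png

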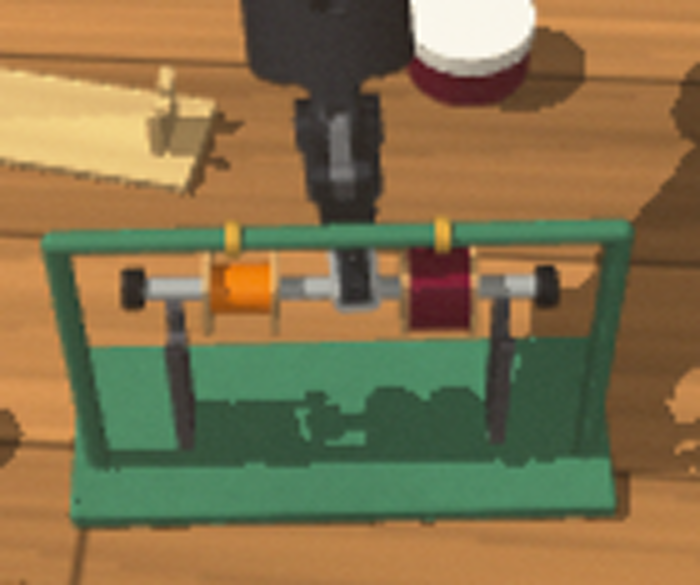

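View pics/c28.png

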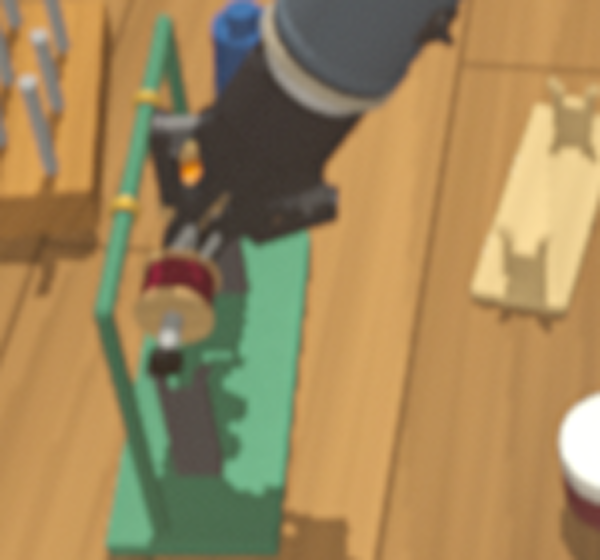

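View pics/wrist12.png

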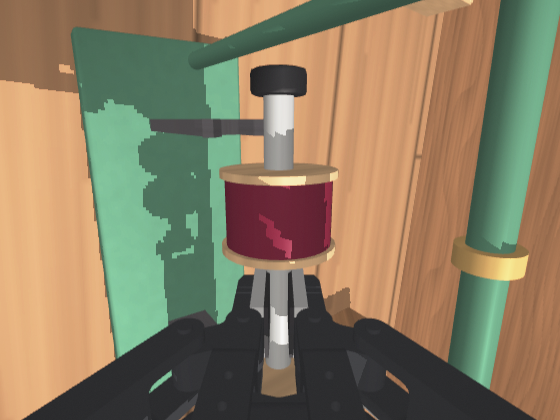

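```bash
python3 - <<'E'
from fb import *
sc=lambda u,v:(230+u/5-.4,210+v/4.5-.4);sd=lambda u,v:(160+u/4-.4,150+v/4-.4)
for r in held(sc(133,289),sc(545,286),sd(167,362)):print(r)
# assume z, side of level: scene midpoint at plane z
for z in(150,152,154):print((plane('scene',*sc(133,289),z)+plane('scene',*sc(545,286),z))/2)
from wr import *
from rig import state
s=state()
for z in(150,153):print('wrist near knob',wplane(s,278,82,z))
E
```

```text
(array([643.45,  31.15, 147.5 ]), np.float64(0.03599770889325496), array([657.1 , -62.25, 158.18]), 'az', np.float64(98.31459642272793), 'tip', np.float64(-6.45354729179129))
(array([643.45,  31.15, 147.5 ]), np.float64(0.03599770889325496), array([653.05, -63.25, 151.99]), 'az', np.float64(95.80705012540416), 'tip', np.float64(-2.7066296839214554))
[651.76 -63.85 150.  ]
[653.08 -63.74 152.  ]
[654.4  -63.64 154.  ]
wrist near knob [641.95  32.27 150.  ]
wrist near knob [639.98  31.74 153.  ]
```

The bar is centred over the brackets at (652.5,−63.7,151) and the near-knob x matches the spent bar's to 0.3 mm. Lowering.

```bash
python3 tb.py 652.1 -64.3 115 0; python3 st.py | tail -1
```

```text
t 35.15 bar [650.6 -64.4 151.7] az 94.9 tip -0.6 tilt 34.0 azz 12.2 q [ 0.69  0.61 -0.86  2.13  1.66  0.29 -1.39] F [-1.2  0.  -3.2] w 7.5
travel mm [ -2.2 -19.2  31.2] 36.7
spin for az95: -0.25
x [-0.128  0.99   0.057] y [0.827 0.074 0.557] z [ 0.547  0.118 -0.829] tilt 34.0 az z 12.2
```

```bash
python3 -m creep '[{"travel":[-0.0005,-0.004,0.006],"spin":0},{"travel":[-0.001,-0.008,0.012],"spin":0},{"travel":[-0.0013,-0.012,0.0185],"spin":0},{"travel":[-0.0017,-0.016,0.025],"spin":0},{"travel":[-0.0022,-0.020,0.031],"spin":0},{"travel":[-0.0022,-0.020,0.031],"spin":0}]'; python3 tb.py; python3 - <<'E'
from bar import *
f=grab_frame("scene");cv2.imwrite(f"pics/c29.png",cv2.resize(f["color"][210:340,230:370,::-1],None,fx=5,fy=4.5,interpolation=2))
f=grab_frame("side");cv2.imwrite(f"pics/c30.png",cv2.resize(f["color"][150:290,160:310,::-1],None,fx=4,fy=4,interpolation=2))
f=grab_frame("wrist");cv2.imwrite(f"pics/wrist13.png",f["color"][:,:,::-1])
E
```

```text
time: 35.9
tcp_pos: [669.1, -51.0, 84.7]
tool_rot: [0.638, 0.712, 0.237, 0.171]
ft_force: [0.1, -0.7, -3.0]
width: 7.5
t 35.9 bar [650.8 -64.6 113.6] az 94.8 tip -0.6 tilt 34.0 azz 12.3 q [ 0.72  0.71 -0.93  2.16  1.87  0.4  -1.57] F [ 0.1 -0.7 -3. ] w 7.5
spin for az95: -0.25
```

View pics/c29.png

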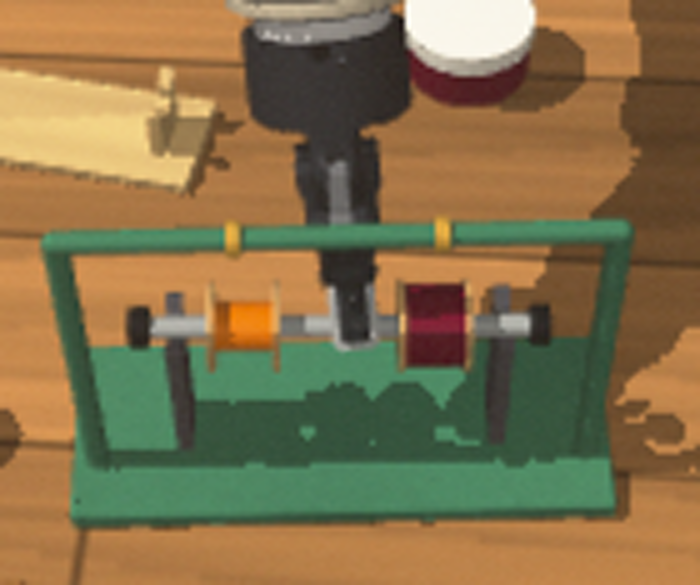

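View pics/c30.png

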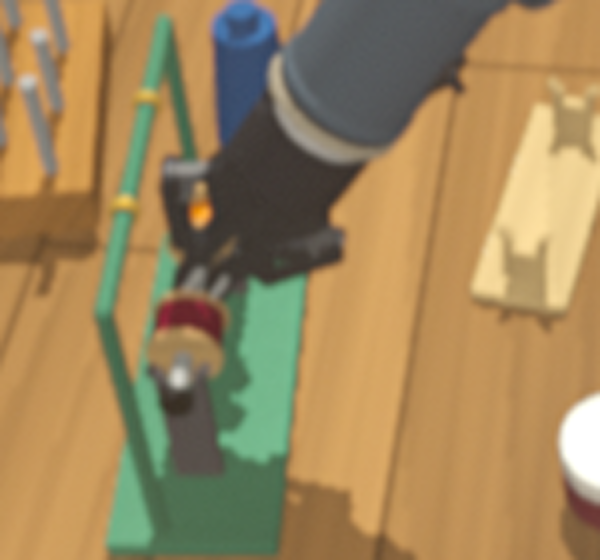

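View pics/wrist13.png

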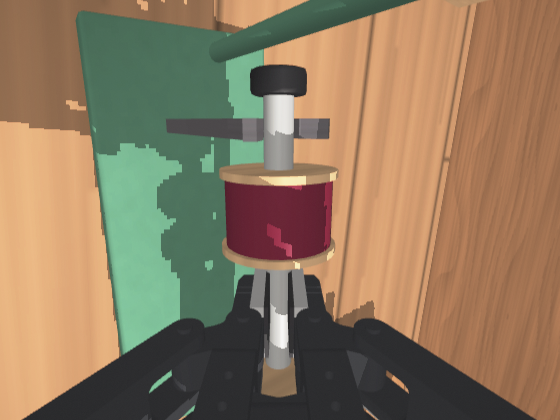

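The rod sits inside both U's and the force is unchanged, so nothing is binding. I'll ease the grip and lower the rest of the way until the load transfers.

```bash
python3 -m creep '[{"travel":[-0.0002,-0.0012,0.0018],"spin":0},{"travel":[-0.0003,-0.0025,0.0037],"spin":0},{"travel":[-0.0004,-0.0038,0.0056],"spin":0},{"travel":[-0.0005,-0.0045,0.0066],"spin":0},{"travel":[-0.0005,-0.0045,0.0066],"spin":0}]' - 40; python3 tb.py
```

```text
time: 36.67
tcp_pos: [669.6, -50.8, 77.2]
tool_rot: [0.638, 0.712, 0.237, 0.171]
ft_force: [-0.5, 0.1, -2.4]
width: 7.7
t 36.67 bar [651.3 -64.3 106.2] az 94.9 tip -0.6 tilt 34.0 azz 12.3 q [ 0.72  0.73 -0.94  2.16  1.91  0.42 -1.6 ] F [-0.5  0.1 -2.4] w 7.7
spin for az95: -0.25
```

```bash
python3 -m creep '[{"travel":[-0.0001,-0.0008,0.0012],"spin":0},{"travel":[-0.0002,-0.0016,0.0025],"spin":0},{"travel":[-0.0002,-0.0016,0.0025],"spin":0}]' - 20; python3 -m creep '[{"travel":[-0.0001,-0.0008,0.0012],"spin":0},{"travel":[-0.0002,-0.0016,0.0025],"spin":0},{"travel":[-0.0002,-0.0016,0.0025],"spin":0}]'; python3 tb.py;python3 - <<'E'
from bar import *
f=grab_frame("scene");cv2.imwrite(f"pics/c31.png",cv2.resize(f["color"][210:340,230:370,::-1],None,fx=5,fy=4.5,interpolation=2))
E
```

```text
time: 37.05
tcp_pos: [670.2, -50.8, 76.1]
tool_rot: [0.637, 0.712, 0.237, 0.173]
ft_force: [-11.2, -3.9, 18.0]
width: 7.8
time: 37.42
tcp_pos: [670.6, -50.8, 75.7]
tool_rot: [0.636, 0.713, 0.238, 0.174]
ft_force: [-31.1, -8.9, 51.1]
width: 7.7
t 37.42 bar [652.1 -64.3 104.5] az 94.9 tip -0.8 tilt 34.3 azz 12.0 q [ 0.73  0.74 -0.96  2.17  1.93  0.44 -1.61] F [-31.1  -8.9  51.1] w 7.7
spin for az95: 0.0
```

View pics/c31.png

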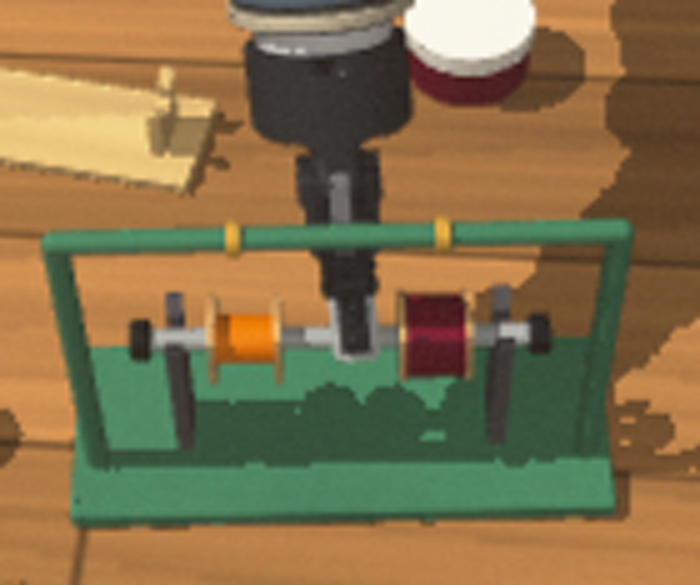

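It's firmly down at 51 N, which is more press than needed. I'll relieve it by about 4.5 mm, then release with a modest opening.

```bash
python3 -m creep '[{"travel":[0.0002,0.0016,-0.0025],"spin":0},{"travel":[0.0003,0.0025,-0.0038],"spin":0},{"travel":[0.0003,0.0028,-0.0042],"spin":0},{"travel":[0.0003,0.0028,-0.0042],"spin":0}]'; python3 tb.py
```

```text
time: 37.98
tcp_pos: [669.9, -50.8, 76.4]
tool_rot: [0.638, 0.712, 0.237, 0.171]
ft_force: [-1.5, -1.7, 2.2]
width: 7.5
t 37.98 bar [651.6 -64.4 105.3] az 94.9 tip -0.6 tilt 34.0 azz 12.3 q [ 0.72  0.73 -0.95  2.16  1.91  0.42 -1.6 ] F [-1.5 -1.7  2.2] w 7.5
spin for az95: -0.25
```

```bash
python3 -m creep '[{"travel":[0,0,0],"spin":0},{"travel":[0,0,0],"spin":0},{"travel":[0,0,0],"spin":0},{"travel":[0,0,-0.004],"spin":0},{"travel":[0,0,-0.012],"spin":0},{"travel":[0,0,-0.028],"spin":0},{"travel":[0,0,-0.050],"spin":0},{"travel":[0,0,-0.080],"spin":0}]' 38; python3 tb.py;python3 - <<'E'
from bar import *
f=grab_frame("scene");cv2.imwrite("pics/scene9.png",f["color"][:,:,::-1]);cv2.imwrite(f"pics/c32.png",cv2.resize(f["color"][210:340,230:370,::-1],None,fx=5,fy=4.5,interpolation=2))
f=grab_frame("side");cv2.imwrite("pics/side9.png",f["color"][:,:,::-1]);cv2.imwrite(f"pics/c33.png",cv2.resize(f["color"][150:290,160:310,::-1],None,fx=4,fy=4,interpolation=2))
E
```

```text
time: 38.98
tcp_pos: [625.2, -60.3, 143.4]
tool_rot: [0.638, 0.712, 0.237, 0.171]
ft_force: [-0.8, 0.3, -0.1]
width: 32.4
t 38.98 bar [607.  -73.9 172.3] az 94.9 tip -0.6 tilt 34.0 azz 12.3 q [ 0.75  0.52 -0.87  2.2   1.63  0.23 -1.38] F [-0.8  0.3 -0.1] w 32.4
spin for az95: -0.25
```

View pics/c32.png

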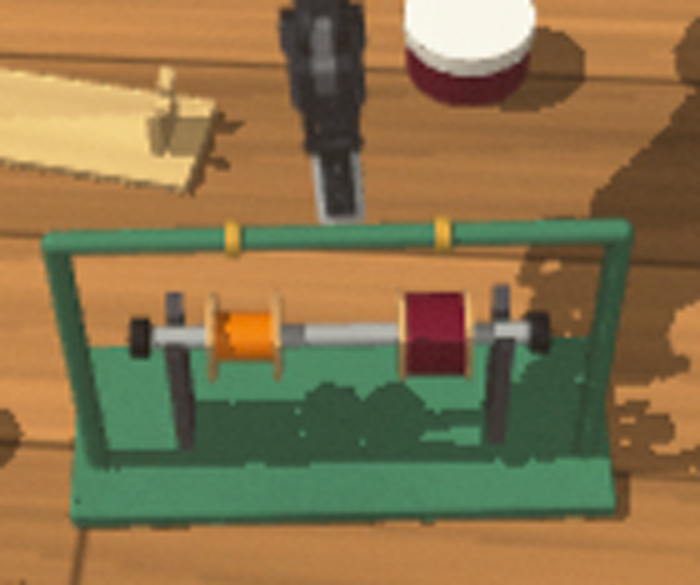

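View pics/c33.png

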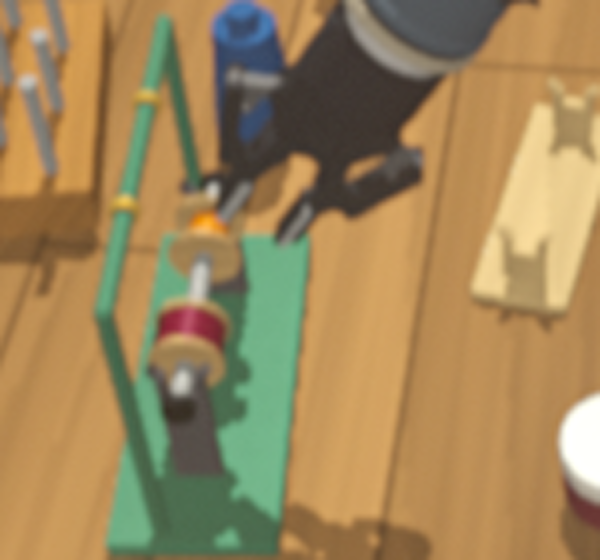

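View pics/side9.png

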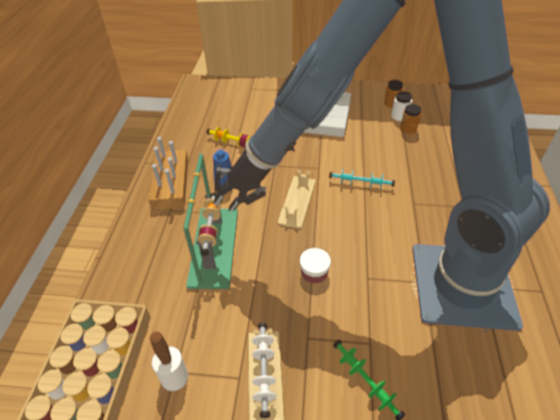

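The bar is released and lying in both U's. I'll back off further, clear of everything, and do a last check on both bars.

```bash
python3 -m creep '[{"travel":[0,-0.015,-0.030],"spin":0},{"travel":[0,-0.025,-0.060],"spin":0},{"travel":[0,-0.025,-0.080],"spin":0},{"travel":[0,-0.025,-0.080],"spin":0},{"travel":[0,-0.025,-0.080],"spin":0}]'|head -2;python3 - <<'E'
from bar import *
f=grab_frame("scene");cv2.imwrite("pics/scene10.png",f["color"][:,:,::-1]);cv2.imwrite(f"pics/c34.png",cv2.resize(f["color"][210:340,230:370,::-1],None,fx=5,fy=4.5,interpolation=2))
f=grab_frame("side");cv2.imwrite("pics/side10.png",f["color"][:,:,::-1]);cv2.imwrite(f"pics/c35.png",cv2.resize(f["color"][150:290,160:310,::-1],None,fx=4,fy=4,interpolation=2))
E
```

```text
time: 39.7
tcp_pos: [561.8, -72.1, 194.9]
```

View pics/c35.png

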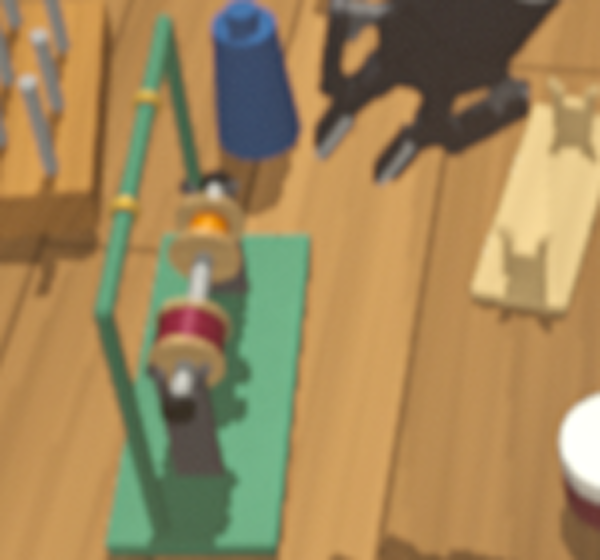

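View pics/scene10.png

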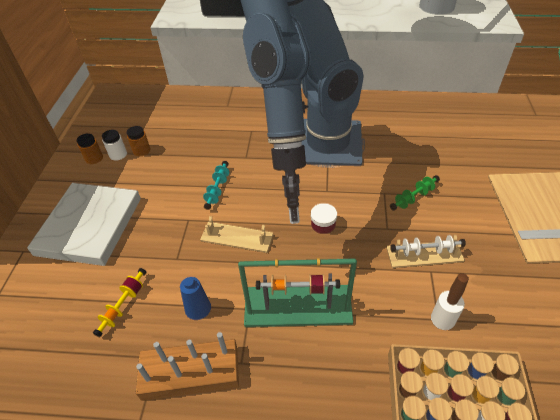

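```bash
python3 - <<'E'
from h import *
np.set_printoptions(precision=1,suppress=True)
sc=lambda u,v:(230+u/5-.4,210+v/4.5-.4);sd=lambda u,v:(160+u/4-.4,150+v/4-.4)
a,e=tri(sc(140,339),sd(219,183));b,f=tri(sc(538,333),sd(179,404));u=b-a
print(a,b,e,f,(a+b)/2,np.linalg.norm(u),np.degrees(np.arctan2(u[1],u[0])),np.degrees(np.arcsin(u[2]/190)))
for c,x,y in(('scene',sc(140,339),sc(538,333)),('side',sd(219,183),sd(179,404))):P,Q=plane(c,*x,105),plane(c,*y,105);print(c,(P+Q)/2,np.linalg.norm(P-Q))
# bystanders moved? diff against the first pictures
for n,boxes in(('scene',dict(tub=(305,200,345,235),maul=(430,270,470,332),cone=(178,272,214,322))),('side',dict(tub=(295,245,335,285),maul=(145,328,190,392),cone=(212,148,236,190)))):
    A=cv2.imread(f'pics/{n}0.png').astype(int);B=cv2.imread(f'pics/{n}10.png').astype(int)
    for k,(x0,y0,x1,y1) in boxes.items():print(n,k,np.abs(A-B)[y0:y1,x0:x1].mean().round(1))
E
```

```text
[ 658.  -159.6  102.6] [643.5  29.7 104. ] 1.4564105685611886 1.8167217390102637 [650.7 -64.9 103.3] 189.92409368620108 94.388747847481 0.4291829967556764
scene [652.5 -64.2 105. ] 189.65143241027027
side [649.8 -64.3 105. ] 188.2464741448608
scene tub 4.9
scene maul 5.5
scene cone 4.8
side tub 6.4
side maul 7.6
side cone 5.1
```

Both bars check out as seated and the bystanders are unchanged, so I'm handing in.

```bash
python3 -c "
from rig import *
print(finish_job()); print(state()['time'])"
```

```text
the job is handed in; nothing more can be done
None
the job is handed in; nothing more can be done
```

I moved both bars as asked and handed the job in at about 40 s; no verdict is reported.

**Final checks from the pictures**

| Bar | Measured centre (mm) | Direction, degrees from world x | Level |
|---|---|---|---|
| Spent bar in the free rest | (469.4, 276.4, 45.0) | 98.6, rest about 99 | within about 0.6° |
| Full bar in the stand | (650.7, −64.9, 103.3) | 94.4, stand about 95 | within about 0.5° |

- **Full bar:** its knobs measure within 2 mm of where the spent bar's knobs were, measured the same way. I had also pressed it down until the bracket pushed back.
- **Other objects:** the tub, maul and cone look unchanged from the first pictures. The gripper is open and clear of everything.

**What went wrong or disagreed**

- **Tool tilt:** the moves have no tilt command. I got the 32–34° tilt by reaching past the arm's joint limits, which it met by tilting the tool. I used the same trick later to turn the tool while carrying the full bar.
- **First grasp missed:** the finger tips sat about 25 mm short of the reported TCP, so the fingers closed above the rod. I went 22 mm deeper and gripped it.
- **Wrist force:** it reached about 51 N while seating the full bar. I eased that to about 2 N before letting go. An earlier empty-hand move read 83 N in passing. Both are below the 120 N limit.
- **Joint 4:** it read 2.461 rad while gripping the full bar, against a stated limit of 2.46. I can't tell whether that counts as passing its range.
- **Stand position:** the different views disagreed by up to about 5 mm, so I seated the bar mainly by where the spent bar had been.

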